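# Shut down the airbrush corner

### The job

Shut down the airbrush corner: first turn the compressor's regulator knob back to its mark and slide the lock fully home over its lug, and only then put the airbrushes away, each with its barrel centred between the two forks of a place in the clip holder and pressed fully down past the sprung jaw until it closes over it. Stand every loose brush in the pot, bristles up. There may be one or two airbrushes and two or three brushes; leave the grey model part where it lies and do not knock over the paint jars or the cement bottle.

Things in the scene. Friction and masses are not known exactly. Their poses are not given: they have to be found in the camera images.
- regknob (a joint): Regulator knob on the compressor, vertical axis. 0 = its steel lug points at the slide lock (the mark); positive = clockwise seen from above (more pressure). Range -0.6 to 2.4 rad, friction 0.04 N m, no spring. It starts clockwise of the mark.
- knob_grip (a point): On the knob's axis, middle of its grip bar (10 mm thick, 40 long, 20 high) on a black cap 42 mm across; 10 mm below the bar's top, 10 mm above the cap. Turns with the knob: its -y axis runs along the bar to the end with the white line; z up. On that side, 27 mm below this point, a steel lug 8 mm wide reaches 32 mm from the axis.
- lock (a joint): Slide lock on a level track, pointing at the knob's axis. 0 = drawn back, 0.018 m = home against its stop, its two prongs (13 mm apart) either side of the knob's 8 mm lug, so that the knob is locked. They pass the lug only with the knob within about 0.09 rad of the mark. Friction 2 N, no spring.
- lock_tab (a point): Top middle of the outer face (away from the knob) of the lock's upright steel tab, 28 mm wide, 8 thick, 15 high; moves with the lock. Its +y axis is the way home, straight at the knob's axis, 68 mm away when drawn back, 50 when home. To be pushed from outside with the fingertips; the lock's plate sticks out 8 mm beyond this face, 15 mm lower.
- compressor: Airbrush compressor, fixed: dark shell 250 (x) x 130 (y) x 162 mm high, handle on top up to 194 mm. Origin on the bench under the shell's centre. The regulator hangs on its -y side: knob axis at x = 0, y = -125 mm; the lock's track runs on from there to y = -215 mm, 133 mm above the bench.
- holder: Fixed clip holder on the mat for two airbrushes: base 100 (x) x 190 (y) x 8 mm, origin under its centre. Each place has two black forks at x = -32 and +32 mm, 10 mm wide, 54 mm clear between them: a tall tine on the -y side (to 58 mm, flared lead-in to 70 mm) and a sprung jaw on the +y side. An airbrush lies in them along x, either way round.
- clip0 (a point): Where the middle of the barrel (the airbrush's origin) belongs when it is fully seated, midway between the forks, in the place on the holder's -y side. Axes as the holder; 44 mm above the holder's underside.
- clip1 (a point): The same for the place on the +y side, 90 mm from the other.
- pot: White ceramic brush pot, fixed, 70 mm outside diameter, 62 mm inside, 90 mm high, floor 5 mm thick. Origin under its centre, on the mat, which is 3 mm thick.
- fuselage: Grey primed model fuselage section, loose, about 115 x 44 x 24 mm; origin under it. To be left alone.
- cement: Cement bottle, loose, 38 mm diameter, 60 mm high; origin under its centre. Not to be knocked over.
- jaw0 (a joint): Sprung jaw of clip0: a hinged arm with a round white nylon nose at each fork. 0 = closed, the noses over the seat, their tops 58 mm above the holder's underside; 0.07 to 0.1 rad while a barrel is pushed past. A straight push down of about 10 N on the barrel midway between the forks snaps it in; the jaw then shuts by itself.
- jaw1 (a joint): Sprung jaw of clip1: a hinged arm with a round white nylon nose at each fork. 0 = closed, the noses over the seat, their tops 58 mm above the holder's underside; 0.07 to 0.1 rad while a barrel is pushed past. A straight push down of about 10 N on the barrel midway between the forks snaps it in; the jaw then shuts by itself.
- airbrush0: Airbrush without hose, 110 g, 172 mm long, lying on its side on the mat. Origin on its axis, middle of the straight steel barrel (12 mm diameter, x = -50 to +50 mm; grip it there). +x to the brass nozzle (tip at +92 mm), tapered tail to -80 mm; at x = +57 mm the air valve (9 mm diameter) reaches 30 mm to +y and the trigger 16 mm to -y.
- airbrush1: Airbrush without hose, 110 g, 172 mm long, lying on its side on the mat. Origin on its axis, middle of the straight steel barrel (12 mm diameter, x = -50 to +50 mm; grip it there). +x to the brass nozzle (tip at +92 mm), tapered tail to -80 mm; at x = +57 mm the air valve (9 mm diameter) reaches 30 mm to +y and the trigger 16 mm to -y.
- brush0: Flat paint brush, 25 g, 190 mm long, lying on the mat. Origin on its axis at mid-length; +x to the brown bristles (x = 59 to 95 mm, 14.5 x 7 mm); aluminium ferrule at 29 to 59 mm, 14 x 8.5 mm. Wooden handle 10 mm in diameter from x = -35 to +17 mm, thinner to its end at -95 mm. Balances about 12 mm on the handle side of the origin.
- brush0_end (a point): Handle end of brush0, on its axis, 95 mm from the origin.
- brush1: Flat paint brush, 25 g, 190 mm long, lying on the mat. Origin on its axis at mid-length; +x to the brown bristles (x = 59 to 95 mm, 14.5 x 7 mm); aluminium ferrule at 29 to 59 mm, 14 x 8.5 mm. Wooden handle 10 mm in diameter from x = -35 to +17 mm, thinner to its end at -95 mm. Balances about 12 mm on the handle side of the origin.
- brush1_end (a point): Handle end of brush1, on its axis, 95 mm from the origin.
- brush2: Flat paint brush, 25 g, 190 mm long, lying on the mat. Origin on its axis at mid-length; +x to the brown bristles (x = 59 to 95 mm, 14.5 x 7 mm); aluminium ferrule at 29 to 59 mm, 14 x 8.5 mm. Wooden handle 10 mm in diameter from x = -35 to +17 mm, thinner to its end at -95 mm. Balances about 12 mm on the handle side of the origin.
- brush2_end (a point): Handle end of brush2, on its axis, 95 mm from the origin.
- paint0: Paint jar, loose, 34 mm diameter, 50 mm high; origin under its centre. Not to be knocked over.
- paint1: Paint jar, loose, 34 mm diameter, 50 mm high; origin under its centre. Not to be knocked over.
- paint2: Paint jar, loose, 34 mm diameter, 50 mm high; origin under its centre. Not to be knocked over.

How it is judged:
By the outcome, as a careful person would: the job done as asked, in the order asked, and still so for the second after the job is handed in, with the robot touching nothing.
Of airbrush1, brush0, brush1, brush2 only 3 to 4 are there at a start; the rules pass over those that are not, and their reading is None.
At some moment in a run one of airbrush0, airbrush1, brush0, brush1, brush2 may be knocked a few centimetres aside while the robot is not near it.
It also fails if it takes over 210 s, if anything falls off the work surface, if the arm or the gripper's body presses on something with over 40 N, if the wrist force passes 120 N, or if a joint passes its speed limit or range.

### The arm

A 6-joint arm with a two-finger parallel gripper is mounted at the origin on the work surface. World frame = base frame: x ahead of the robot, y to its left, z up, the work surface at z = 0. Lengths are in m, angles in rad, forces in N, time in s.
With the tool pointing down it reaches from about 0.35 to 0.975 m from the base axis. Payload 17.4 kg.
Tool frame: the origin (TCP) lies at the very end of the fingers, on their centre line; the grasp point (between the pads) lies 19 mm behind it; z points along the fingers, y is the direction in which the jaws open and shut (so a half turn about z gives the same grasp; the last joint's range is limited). The gripper opens to 85 mm and grips with 20 to 120 N. Pads are 22 mm wide; open, the fingers measure 114 mm over their backs; the gripper's body (76 mm by 85 mm) begins 54 mm behind the grasp point. The pads swing forward as they close: fully open they stand 13 mm farther back than shut.
Start: joints at [-1.17, 0.116, 1.442, -0, 1.584, -0.038], TCP at [0.287, -0.611, 0.231] pointing down, gripper open.
Joint ranges: [-2.83, 2.83], [-0.83, 2.19], [0.07, 2.5], [-1.14, 4.28], [0.01, 3], [-2.97, 2.97]. Speed limits (rad/s): [1.89, 1.89, 2.22, 3.14, 3.14, 3.14].

### API

Orientations are given as a unit quaternion [x, y, z, w].
In Python, from station import status, viewer, workorder gives the robot as it stands.
- The arm moves only by the tool move_arm, never from a script. Its arguments are lists of equal length, an entry for each row: "rot": the turn, a rotation vector about the tool's x, y, z in degrees, a list of three; "dp": the shift along the tool's x, y, z in cm, a list of three; "grip": the closure, from -1 (fully open) to 1 (shut). A call has exactly 5 rows; each row is the pose to reach, as a shift and turn from the pose commanded when the call began, along the tool's axes at that moment; what a row does not reach only later rows make up. A row lasts 1/12 s, in which the tool goes at most 41.7 mm and 7.16 degrees, less where a joint would pass 70% of its speed; a pose out of reach is approached as far as the arm can. A call with a gripper value outside its range is refused whole. The fingers move at their own pace and stop on an object; "grip_force" is the grip in N (left out, the last holds). Time passes only in rows, so rows that repeat a pose let the fingers close, or fill a call up. It gives the time, the measured TCP pose, the force and the opening at its end, in the units of the state.
- status.get_obs(): the state, without advancing time (a new reading comes with each control period).
- viewer.read_camera(name): name is "scene" or "top" or "wrist"; returns (picture, depth): 480x640x3 uint8, red, green, blue; 480x640 float32, m along the optical axis (not along the pixel's ray), 0 where there is no reading.
- viewer.get_calibration(name): a dict with "K" (3x3 intrinsics, pixels), "k1" (the pictures are not rectified: a ray, as slopes to the right and down, at radius r is drawn at 1 + k1 r^2 times it, then the intrinsics apply), "pose" (4x4, takes a point from camera to world coordinates). Camera axes: x right, y up, looking along -z (the intrinsics and any distortion apply to the point x, -y, -z); pixel columns grow to the right and rows downward; lengths in m; the calibration is good to about 2 mm. A picture is of the moment at which its call begins: read the wrist's pose just before it. get_calibration takes no time and is no camera call; for the wrist camera it gives the pose at the moment of the call.
- workorder.close_job(): hands the job in, once; it reports no verdict.
The state is a dict: "time_s": time; "qpos": joint angles; "dq": joint speeds; "joint_efforts": joint torques, N m; "position": TCP position; "tool_rot": TCP orientation; "force": force on the tool from outside, world axes, zero at the start; "moment": the same for the moment, N m; "width": finger opening in m.
Only numpy, scipy, OpenCV 4.12 (cv2) and the standard library are available. Lean on these libraries where they do the work, as an engineer would, in place of code of your own. Each camera call takes 0.05 s, during which the arm holds its last target.

## Working session

There is one attempt and no reset: what is moved stays moved. The work goes in short steps, Python scripts to look and compute and a tool call to move; the robot and the scene stay as the last step left them, time stands still between calls to the robot, and variables do not carry over. Pictures are saved under pics/ and viewed, and the job is handed in when it is done.

Besides the shell and the picture viewer there is one more tool, called after "Call:" as a command line: name --argument value ..., lists and objects as JSON in quotes. move_arm: Moves the arm, as the interface text tells. Its arguments: {"type":"object","properties":{"rot":{"type":"array"},"dp":{"type":"array"},"grip":{"type":"array"},"grip_force":{"type":"number"}},"required":["rot","dp","grip"]}

```bash
ls; mkdir -p pics; cat > h.py <<'E'
import numpy as np, cv2, sys
sys.path.insert(0,'.')
from station import status, viewer, workorder
from scipy.spatial.transform import Rotation as R
def shot(n,f):
    c=viewer.get_calibration(n); p,d=viewer.read_camera(n)
    np.savez(f'pics/{f}.npz',p=p,d=d,K=c['K'],k1=c['k1'],pose=c['pose'])
    cv2.imwrite(f'pics/{f}.png',p[:,:,::-1]); return p,d
class V:
    def __init__(s,f):
        z=np.load(f'pics/{f}.npz'); s.p=z['p'];s.d=z['d'];s.K=z['K'];s.k1=float(z['k1']);s.T=z['pose']
    def ray(s,u,v):
        a=np.array([(u-s.K[0,2])/s.K[0,0],(v-s.K[1,2])/s.K[1,1]])
        b=a.copy()
        for _ in range(20): b=a/(1+s.k1*(b@b))
        return np.array([b[0],-b[1],-1.])
    def w(s,u,v,d=None):
        if d is None:
            q=s.d[int(v)-1:int(v)+2,int(u)-1:int(u)+2]; q=q[q>0]; d=np.median(q) if len(q) else 0
        return s.T[:3,:3]@(s.ray(u,v)*d)+s.T[:3,3]
    def z(s,u,v,z):
        r=s.T[:3,:3]@s.ray(u,v); return s.T[:3,3]+r*(z-s.T[2,3])/r[2]
    def px(s,P):
        c=s.T[:3,:3].T@(np.array(P)-s.T[:3,3]); a=np.array([c[0]/-c[2],-c[1]/-c[2]]); a=a*(1+s.k1*(a@a))
        return a[0]*s.K[0,0]+s.K[0,2],a[1]*s.K[1,1]+s.K[1,2]
    def crop(s,f,u0,v0,u1,v1,k):
        c=cv2.resize(s.p[v0:v1,u0:u1,::-1],None,fx=k,fy=k,interpolation=cv2.INTER_CUBIC)
        for u in range((u0//20+1)*20,u1,20):
            cv2.line(c,((u-u0)*k,0),((u-u0)*k,6),(0,0,255),1); cv2.putText(c,str(u),((u-u0)*k,16),0,.35,(0,0,255),1)
        for v in range((v0//20+1)*20,v1,20):
            cv2.line(c,(0,(v-v0)*k),(6,(v-v0)*k),(0,0,255),1); cv2.putText(c,str(v),(8,(v-v0)*k+4),0,.35,(0,0,255),1)
        cv2.imwrite(f'pics/{f}.png',c)
def tool():
    o=status.get_obs(); return np.array(o['position']),R.from_quat(o['tool_rot']),o
def delta(P,yaw_axis=None,Rt=None):
    """dp (cm) in tool axes to world P; rot vec deg to reach Rt"""
    p,r,o=tool(); dp=r.inv().apply(np.array(P)-p)*100
    rv=(r.inv()*Rt).as_rotvec(degrees=True) if Rt is not None else np.zeros(3)
    return np.round(dp,2),np.round(rv,1)
def down(xdir_or_y):
    """tool pointing down, tool y (jaw) along world angle a(rad)"""
    y=np.array([np.cos(xdir_or_y),np.sin(xdir_or_y),0]); z=np.array([0,0,-1.]); x=np.cross(y,z)
    return R.from_matrix(np.c_[x,y,z])
E
python3 - <<'E'
from h import *
p,r,o=tool(); print(o); print(r.as_matrix().round(3))
for n in('scene','top','wrist'):
    shot(n,n+'0'); c=viewer.get_calibration(n); print(n,c['K'],c['k1'],np.round(c['pose'],3))
E
```

```text
pics
{'time_s': 0.0, 'qpos': array([-1.16978104e+00,  1.16498390e-01,  1.44228675e+00, -2.95184671e-05,
        1.58397539e+00, -3.77592216e-02]), 'dq': array([ 1.36220723e-03,  1.00233241e-03,  6.48719662e-05,  1.55708469e-03,
       -4.55199774e-04, -6.44095991e-04]), 'joint_efforts': array([ 2.85400201e-03, -7.31992650e+01, -6.32482338e+01,  1.26118844e-04,
        6.30182869e-03, -7.96730114e-05]), 'position': array([ 0.28669518, -0.61087949,  0.23054046]), 'tool_rot': array([ 9.76030859e-01,  2.17631388e-01, -1.19993289e-04, -5.71670470e-04]), 'force': array([ 0.6677491 ,  0.31626458, -0.10004692]), 'moment': array([-0.03330751, -0.02296832,  0.00965632]), 'width': 0.0854004991687313}
[[ 0.905  0.425 -0.   ]
 [ 0.425 -0.905  0.001]
 [ 0.    -0.001 -1.   ]]
scene [[449.46080389   0.         321.66183502]
 [  0.         449.46080389 242.18493499]
 [  0.           0.           1.        ]] -0.0625910398584411 [[-0.297 -0.608  0.736  1.434]
 [ 0.955 -0.177  0.239  0.344]
 [-0.015  0.774  0.633  0.868]
 [ 0.     0.     0.     1.   ]]
top [[438.82048634   0.         315.34358657]
 [  0.         438.82048634 240.44815492]
 [  0.           0.           1.        ]] 0.028806483891884605 [[ 0.012  0.991 -0.132  0.431]
 [-1.     0.009 -0.025  0.061]
 [-0.024  0.132  0.991  1.234]
 [ 0.     0.     0.     1.   ]]
wrist [[373.29838722   0.         318.49272527]
 [  0.         373.29838722 237.78651545]
 [  0.           0.           1.        ]] -0.06318736740348511 [[ 0.425  0.871  0.244  0.349]
 [-0.905  0.41   0.114 -0.583]
 [-0.001 -0.27   0.963  0.373]
 [ 0.     0.     0.     1.   ]]
```

View pics/scene0.png

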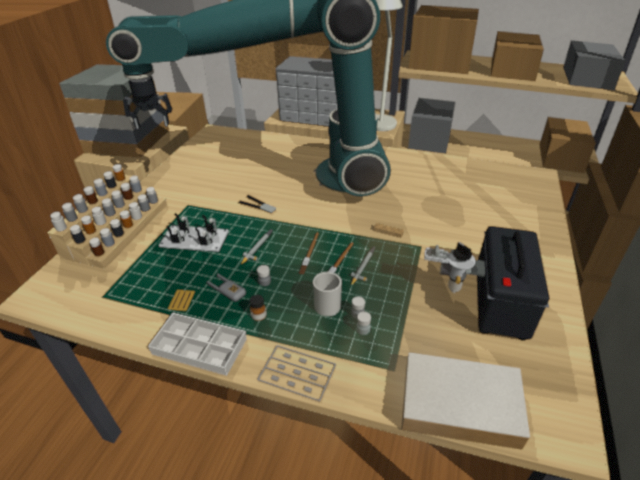

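View pics/top0.png

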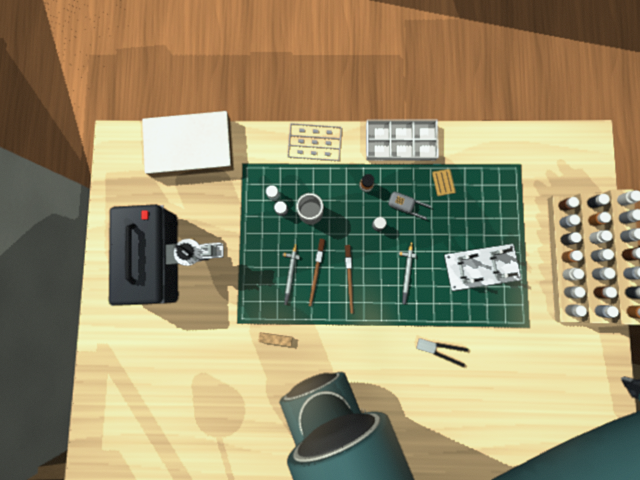

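View pics/wrist0.png

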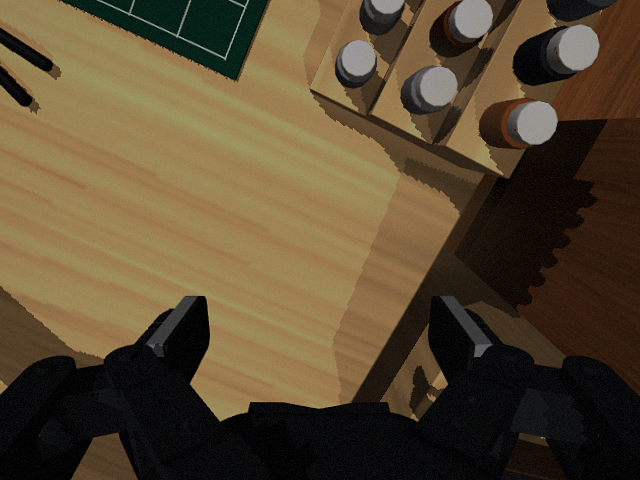

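Top view: airbrushes at about (291,275) and (408,272), brushes at (317,270) and (349,278), pot (310,207), holder (484,267), knob (185,252), lock tab about (215,250). So there are two airbrushes and two brushes. I'll enlarge these.

```bash
python3 - <<'E'
from h import *
v=V('top0')
v.crop('c1',240,175,440,325,4); v.crop('c2',100,195,240,310,5); v.crop('c3',430,230,540,300,7)
for n,(a,b) in dict(pot=(310,200),knob=(185,252),holder=(455,275),mat=(330,190),comp=(160,230)).items(): print(n,v.w(a,b).round(4))
E
```

```text
pot [0.7051 0.1073 0.0323]
knob [0.5409 0.4048 0.1751]
holder [ 0.5014 -0.2946  0.0101]
mat [0.7415 0.0514 0.0031]
comp [0.5987 0.4793 0.1485]
```

View pics/c1.png

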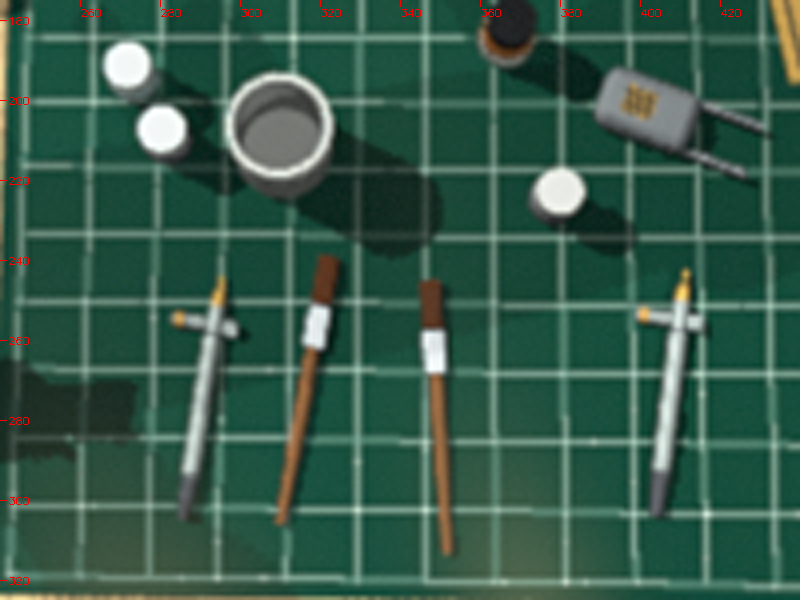

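View pics/c2.png

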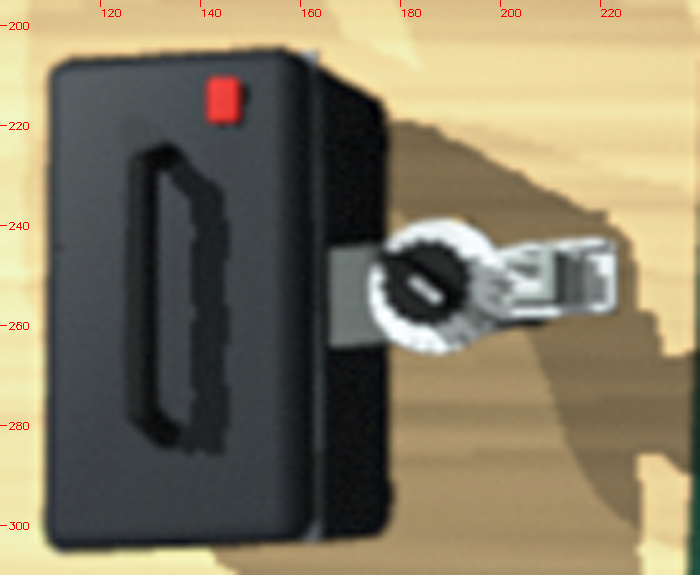

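View pics/c3.png

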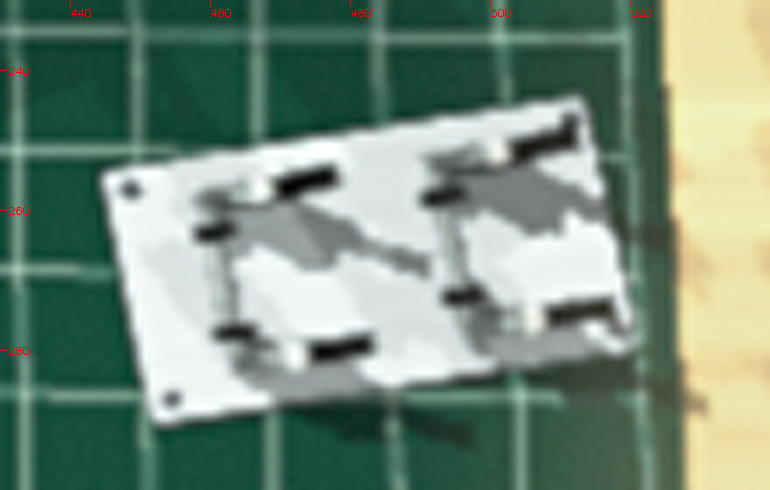

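```bash
python3 - <<'E'
from h import *
print(delta([0.53,0.33,0.38],Rt=down(np.radians(-40))))
v=V('top0')
# holder corners at z~.011 
c=[v.z(a,b,.011) for a,b in((445,254.5),(513,244),(520.5,280.5),(452.5,290))]
print(np.round(c,4)); c=np.array(c); print('hold ctr',c.mean(0)); 
e=(c[2]-c[1]+c[3]-c[0]); print(np.degrees(np.arctan2(-e[1],-e[0])),[np.linalg.norm(c[i]-c[i-1]) for i in range(4)])
for n,a,b,z in(('ab0',(294.5,245),(286,303.5),.009),('abR',(408.5,243),(401.5,302.5),.009),('br0',(320.5,239),(307.5,305),.008),('br1',(345,245),(349.5,313),.008)):
    A=v.z(*a,z);B=v.z(*b,z); print(n,A.round(3),B.round(3),np.linalg.norm(A-B).round(4),np.degrees(np.arctan2(*(A-B)[[1,0]])).round(1))
t=[v.z(a,b,z) for a,b,z in((309.5,206,.093),(271.5,191.5,.053),(280,207.5,.053),(379.5,222.5,.053))]; print(np.round(t,3))
E
```

```text
(array([ 62.  , -74.86, -14.86]), array([ -0. ,  -0. , -24.9]))
[[ 0.5578 -0.2686  0.011 ]
 [ 0.5889 -0.4549  0.011 ]
 [ 0.4886 -0.4702  0.011 ]
 [ 0.4603 -0.2862  0.011 ]]
hold ctr [ 0.52390147 -0.3699944   0.011     ]
9.418201104334607 [np.float64(0.09915891393617865), np.float64(0.18885817307551542), np.float64(0.10145795395568485), np.float64(0.18609459920325372)]
ab0 [0.581 0.15  0.009] [0.418 0.171 0.009] 0.1645 -7.2
abR [ 0.589 -0.169  0.009] [ 0.424 -0.147  0.009] 0.1664 -7.5
br0 [0.599 0.077 0.008] [0.414 0.111 0.008] 0.1875 -10.4
br1 [0.582 0.008 0.008] [ 0.394 -0.005  0.008] 0.1888 3.9
[[ 0.675  0.106  0.093]
 [ 0.724  0.213  0.053]
 [ 0.679  0.189  0.053]
 [ 0.639 -0.083  0.053]]
```

Call:
move_arm --rot '[[0,0,-5],[0,0,-10],[0,0,-15],[0,0,-20],[0,0,-25]]' --dp '[[2.5,-3,-1],[5,-6,-2],[7.5,-9,-3],[10,-12,-4],[12.4,-15,-5]]' --grip '[-1,-1,-1,-1,-1]'

```text
time_s: 0.57
position: [0.3353, -0.4208, 0.2814]
tool_rot: [0.905, 0.426, 0.0, -0.0]
force: [0.5, 0.3, 0.1]
width: 0.0854
```

```bash
python3 - <<'E'
from h import *
p,r,o=tool();print(p,o['time_s'],delta([0.53,0.33,0.38],Rt=down(np.radians(-40))))
E
```

```text
[ 0.33531868 -0.42075676  0.28139754] 0.5667 (array([ 70.24, -32.9 ,  -9.84]), array([-0. , -0. ,  0.4]))
```

Call:
move_arm --rot '[[0,0,0],[0,0,0],[0,0,0],[0,0,0],[0,0,0]]' --dp '[[70.2,-32.9,-9.8],[70.2,-32.9,-9.8],[70.2,-32.9,-9.8],[70.2,-32.9,-9.8],[70.2,-32.9,-9.8]]' --grip '[-1,-1,-1,-1,-1]'

```text
time_s: 0.98
position: [0.3877, -0.2208, 0.3077]
tool_rot: [0.906, 0.424, 0.0, 0.0]
force: [2.1, -0.2, 0.3]
width: 0.0855
```

```bash
python3 - <<'E'
from h import *
p,r,o=tool();print(p,o['time_s'],delta([0.53,0.33,0.38],Rt=down(np.radians(-40))))
E
```

```text
[ 0.38769265 -0.22080986  0.30766424] 0.9833 (array([ 51.39, -24.4 ,  -7.24]), array([ 0. , -0. ,  0.1]))
```

Call:
move_arm --rot '[[0,0,0],[0,0,0],[0,0,0],[0,0,0],[0,0,0]]' --dp '[[51.4,-24.4,-7.2],[51.4,-24.4,-7.2],[51.4,-24.4,-7.2],[51.4,-24.4,-7.2],[51.4,-24.4,-7.2]]' --grip '[-1,-1,-1,-1,-1]'

```text
time_s: 1.4
position: [0.4393, -0.0205, 0.334]
tool_rot: [0.906, 0.424, 0.0, 0.0]
force: [0.9, -0.5, -0.0]
width: 0.0854
```

Call:
move_arm --rot '[[0,0,0],[0,0,0],[0,0,0],[0,0,0],[0,0,0]]' --dp '[[33,-15.7,-4.5],[33,-15.7,-4.5],[33,-15.7,-4.5],[33,-15.7,-4.5],[33,-15.7,-4.5]]' --grip '[-1,-1,-1,-1,-1]'

```text
time_s: 1.82
position: [0.4909, 0.18, 0.3592]
tool_rot: [0.906, 0.424, 0.0, 0.0]
force: [1.5, -0.7, 0.9]
width: 0.0854
```

Call:
move_arm --rot '[[0,0,0],[0,0,0],[0,0,0],[0,0,0],[0,0,0]]' --dp '[[14.5,-6.9,-2],[14.5,-6.9,-2],[14.5,-6.9,-2],[14.5,-6.9,-2],[14.5,-6.9,-2]]' --grip '[-1,-1,-1,-1,-1]'

```text
time_s: 2.23
position: [0.5315, 0.3383, 0.3775]
tool_rot: [0.905, 0.425, -0.001, -0.0]
force: [-1.0, -0.8, -0.9]
width: 0.0854
```

```bash
python3 - <<'E'
from h import *
p,r,o=tool();print(p,o['time_s'],delta([0.53,0.33,0.38],Rt=down(np.radians(-40))))
shot('wrist','w1')
E
```

```text
[0.53148136 0.33830907 0.37748164] 2.2333 (array([-0.73,  0.42, -0.25]), array([-0.1,  0.1,  0.3]))
```

View pics/w1.png

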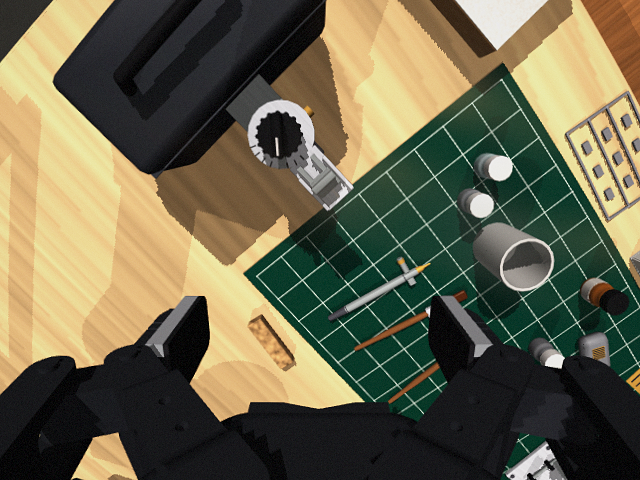

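```bash
python3 - <<'E'
from h import *
v=V('w1'); v.crop('c4',230,70,370,220,5)
for q in((278,150),(277,140),(268,110),(320,185),(310,168),(300,110)): print(q,v.w(*q).round(4))
t=V('top0')
# compressor shell top corners
for q in((113,209),(160,206),(162,301),(111,303)): print(t.z(*q,.158).round(3))
E
```

```text
(278, 150) [0.5377 0.4028 0.1763]
(277, 140) [0.5428 0.41   0.1764]
(268, 110) [0.5508 0.4401 0.1331]
(320, 185) [0.545  0.3523 0.1569]
(310, 168) [0.5462 0.3698 0.1325]
(300, 110) [0.5752 0.4198 0.1333]
[0.649 0.597 0.158]
[0.658 0.479 0.158]
[0.422 0.46  0.158]
[0.416 0.584 0.158]
```

View pics/c4.png

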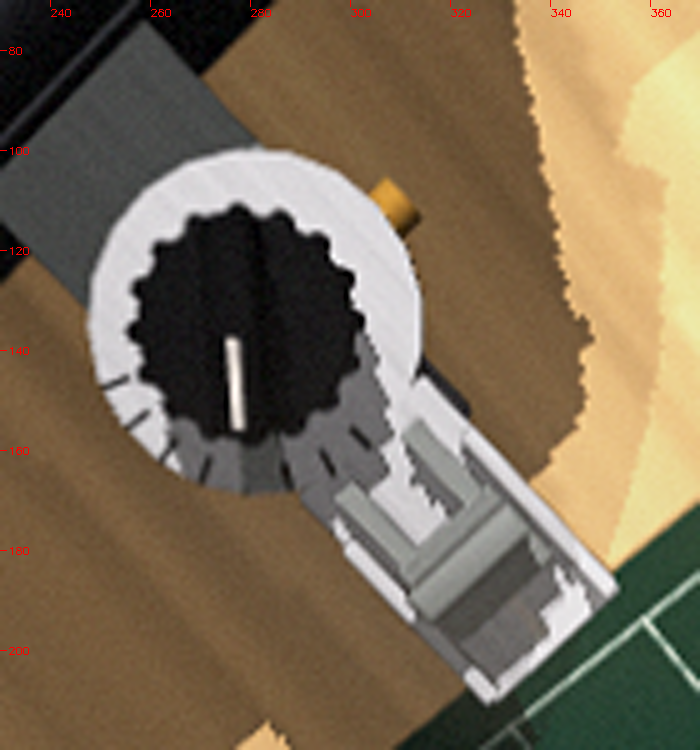

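```bash
python3 - <<'E'
from h import *
v=V('w1')
c=v.z(280.7,133.8,.133);print('dial ctr',c)
a=v.z(274.5,137.5,.1763);b=v.z(276.2,155.3,.1763);print('line',a,b,np.degrees(np.arctan2(*(b-a)[[1,0]])))
# tab corners: outer top edge (314,193)-(334,176?), inner top edge
for q in((311.5,186.5),(330.5,170.5),(316,190),(334,175),(318,184),(322,181),(326,177)): print(q,v.w(*q).round(4))
# track side edges 
for q in((314,147),(352,188),(326,210),(290,173)): print(q,v.z(*q,.135).round(4))
import itertools
hm=[]
for y in range(165,200,3): print(' '.join('%5.0f'%(v.w(x,y)[2]*1000) for x in range(300,345,4)))
E
```

```text
dial ctr [0.54545084 0.4147254  0.133     ]
line [0.54246189 0.41310924 0.1763    ] [0.53330837 0.4003373  0.1763    ] -125.62878435007765
(311.5, 186.5) [0.5362 0.3551 0.1422]
(330.5, 170.5) [0.5615 0.3562 0.1521]
(316, 190) [0.5389 0.351  0.1566]
(334, 175) [0.5616 0.3511 0.1566]
(318, 184) [0.5441 0.3542 0.1564]
(322, 181) [0.549  0.354  0.1567]
(326, 177) [0.5544 0.3545 0.1567]
(314, 147) [0.5629 0.3834 0.135 ]
(352, 188) [0.5667 0.3265 0.135 ]
(326, 210) [0.5313 0.3257 0.135 ]
(290, 173) [0.5273 0.3791 0.135 ]
  134   133   133   133   133   142   141   133   139     1     0    -0
  142   134   133   133   132   133   142   142   139   140    -0    -0
  142   142   133   133   133   135   142   148   156   141     2     0
  133   142   141   132   133   142   142   157   156   134   141     1
  136   134   142   133   141   142   156   157   157   142   140   139
  140   135   142   142   141   156   157   157   143   142   137   140
    1   140   134   142   155   157   157   155   142   142   133   133
    0   140   140   147   157   157   156   142   142   133   133   133
    0     0   139   156   157   157   142   142   134   133   133   133
   -0     1     0   141   157   143   142   134   133   133   133   133
   -1     1     0     0   140   142   142   133   133   134   134   132
    1     0     0    -0   139   139   133   133   133   133   133     3
```

```bash
python3 - <<'E'
from h import *
v=V('w1')
for z in(.154,.156):
    print(v.z(278.7,134.7,z)); print([v.z(*q,z).round(4) for q in((255.5,136),(302,134),(277,111),(280,158))])
P=v.z(278.7,134.7,.156)
T=np.array([P[0],P[1],.158])
print(delta([P[0],P[1],.23],Rt=down(np.radians(-125.6+90))))
E
```

```text
[0.54508499 0.4139854  0.154     ]
[array([0.5273, 0.4273, 0.154 ]), array([0.5625, 0.4003, 0.154 ]), array([0.5581, 0.4313, 0.154 ]), array([0.5317, 0.3967, 0.154 ])]
[0.5452523  0.41385536 0.156     ]
[array([0.5276, 0.4271, 0.156 ]), array([0.5626, 0.4002, 0.156 ]), array([0.5582, 0.4311, 0.156 ]), array([0.5319, 0.3967, 0.156 ])]
(array([ 6.93, -3.88, 14.75]), array([-0.1,  0.1, -4.1]))
```

Call:
move_arm --rot '[[0,0,-4],[0,0,-4],[0,0,-4],[0,0,-4],[0,0,-4]]' --dp '[[6.9,-3.9,14.7],[6.9,-3.9,14.7],[6.9,-3.9,14.7],[6.9,-3.9,14.7],[6.9,-3.9,14.7]]' --grip '[-0.3,-0.3,-0.3,-0.3,-0.3]' --grip_force 30

```text
time_s: 2.7
position: [0.5435, 0.4114, 0.223]
tool_rot: [0.89, 0.455, -0.005, 0.0]
force: [-0.2, -0.3, -1.7]
width: 0.0555
```

```bash
python3 - <<'E'
from h import *
p,r,o=tool();print(p,o['width'],o['time_s'],delta([0.5453,0.4143,0.159],Rt=down(np.radians(-35.6))))
shot('wrist','w2'); v=V('w2'); v.crop('c5',200,100,440,300,3)
E
```

```text
[0.54354943 0.41137672 0.22301268] 0.0554796770169214 2.7 (array([ 0.4 , -0.01,  6.4 ]), array([-0.2,  0.5, -0.2]))
```

View pics/w2.png

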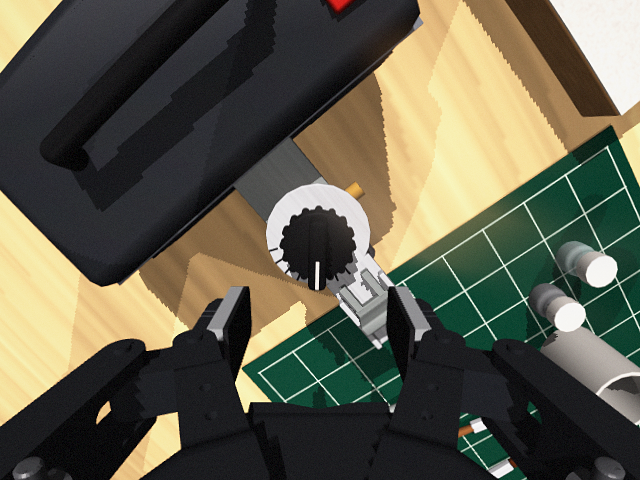

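The knob's white line sits at u=318 and is vertical, centred between the pads, so the tool is aligned. Next I descend.

Call:
move_arm --rot '[[0,0,0],[0,0,0],[0,0,0],[0,0,0],[0,0,0]]' --dp '[[0.2,0,1.5],[0.3,0,3],[0.3,0,4.5],[0.3,0,6],[0.3,0,7]]' --grip '[-0.3,-0.3,-0.3,-0.3,-0.3]'

```text
time_s: 3.17
position: [0.5468, 0.4129, 0.16]
tool_rot: [0.891, 0.455, -0.001, 0.0]
force: [0.0, 0.5, -0.2]
width: 0.0553
```

```bash
python3 - <<'E'
from h import *
p,r,o=tool();print(p,o['width'],o['time_s'],o['force'],delta([0.5453,0.4143,0.159],Rt=down(np.radians(-35.6))))
E
```

```text
[0.54680544 0.41290592 0.16004077] 0.055276270880362556 3.1667 [ 0.00866681  0.48712819 -0.22159058] (array([ 0.02, -0.2 ,  0.1 ]), array([-0. ,  0.1, -0.3]))
```

Call:
move_arm --rot '[[0,0,0],[0,0,0],[0,0,0],[0,0,0],[0,0,0]]' --dp '[[0,-0.2,0],[0,-0.2,0],[0,-0.2,0],[0,-0.2,0],[0,-0.2,0]]' --grip '[0.3,1,1,1,1]'

```text
time_s: 3.58
position: [0.5454, 0.4152, 0.1633]
tool_rot: [0.89, 0.455, 0.001, -0.0]
force: [-4.1, 1.9, 3.8]
width: 0.0092
```

```bash
python3 - <<'E'
from h import *
p,r,o=tool();print(p,o['width'],o['time_s'],o['force'],o['moment'],np.degrees(np.arctan2(*r.as_matrix()[[1,0],1])))
E
```

```text
[0.54541983 0.41522025 0.16328322] 0.009154341667986728 3.5833 [-4.07793997  1.94754037  3.83265554] [ 0.26118244  0.62202804 -0.01806602] -35.84175244466824
```

Call:
move_arm --rot '[[0,0,-5],[0,0,-10],[0,0,-15],[0,0,-20],[0,0,-25]]' --dp '[[0,0,-0.1],[0,0,-0.2],[0,0,-0.2],[0,0,-0.2],[0,0,-0.2]]' --grip '[1,1,1,1,1]'

```text
time_s: 4.0
position: [0.5451, 0.4152, 0.1633]
tool_rot: [0.769, 0.639, -0.0, -0.0]
force: [0.3, 5.8, -7.5]
width: 0.009
```

```bash
python3 - <<'E'
from h import *
p,r,o=tool();print(p,o['width'],o['time_s'],o['force'],o['moment'],np.degrees(np.arctan2(*r.as_matrix()[[1,0],1])))
E
```

```text
[0.54510062 0.41522324 0.16333736] 0.00899487087666978 4.0 [ 0.27436977  5.75723425 -7.51097878] [ 0.98858413  0.04298831 -0.01947791] -10.594510047360732
```

Call:
move_arm --rot '[[0,0,-5],[0,0,-10],[0,0,-15],[0,0,-15],[0,0,-15]]' --dp '[[0,0,0],[0,0,0.1],[0,0,0.1],[0,0,0.1],[0,0,0.1]]' --grip '[1,1,1,1,1]'

```text
time_s: 4.42
position: [0.545, 0.4153, 0.1633]
tool_rot: [0.681, 0.733, 0.0, -0.0]
force: [-3.7, 2.9, -0.7]
width: 0.0092
```

```bash
python3 - <<'E'
from h import *
p,r,o=tool();print(p,o['width'],o['time_s'],o['force'],o['moment'],np.degrees(np.arctan2(*r.as_matrix()[[1,0],1])))
shot('wrist','w3'); v=V('w3'); v.crop('c6',240,160,420,340,4)
E
```

```text
[0.54503819 0.41532052 0.16329885] 0.009165861952141101 4.4167 [-3.67582554  2.93550336 -0.71626094] [0.68994184 0.66900009 0.00652106] 4.2103101740984314
```

View pics/c6.png

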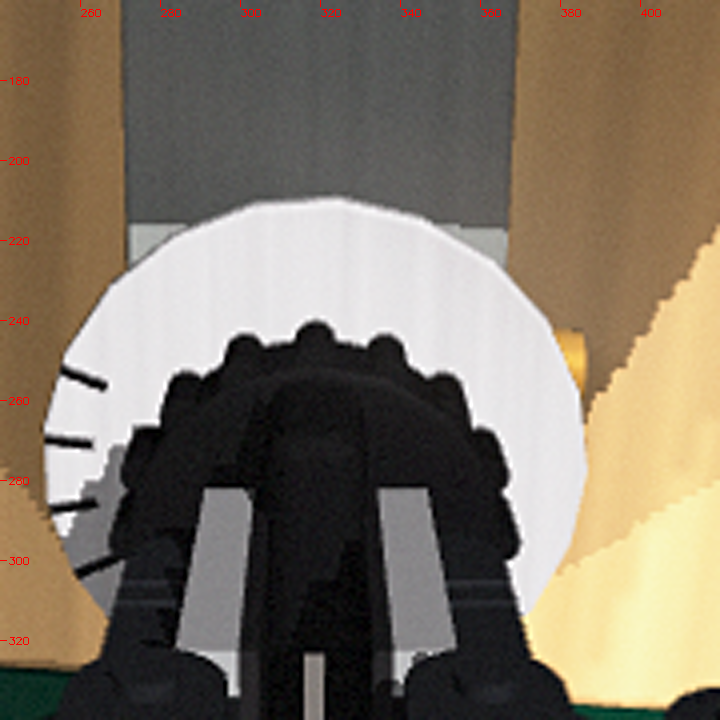

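The grey bracket edges (u=270/369 at the top, 272/366 lower down) are symmetric about the tool, so the knob is at its mark. I'll release it and lift.

Call:
move_arm --rot '[[0,0,0],[0,0,0],[0,0,0],[0,0,0],[0,0,0]]' --dp '[[0,0,-0.1],[0,0,-0.1],[0,0,-0.1],[0,0,-1],[0,0,-4]]' --grip '[-0.3,-0.3,-0.3,-0.3,-0.3]'

```text
time_s: 4.88
position: [0.5444, 0.4139, 0.1994]
tool_rot: [0.681, 0.732, -0.003, -0.001]
force: [-0.2, -0.1, 0.1]
width: 0.0554
```

Call:
move_arm --rot '[[0,0,0],[0,0,0],[0,0,0],[0,0,0],[0,0,0]]' --dp '[[0,0,-4],[-4,0,-8],[-8,0,-8],[-11,0,-8],[-11,0,-8]]' --grip '[-0.3,-0.3,1,1,1]'

```text
time_s: 5.3
position: [0.5542, 0.3002, 0.2861]
tool_rot: [0.682, 0.731, 0.001, 0.001]
force: [0.0, -0.9, -0.8]
width: 0.0196
```

```bash
python3 - <<'E'
from h import *
p,r,o=tool();print(p,o['width'],o['time_s'],o['force'],np.degrees(np.arctan2(*r.as_matrix()[[1,0],1])))
shot('wrist','w4'); v=V('w4'); v.crop('c7',240,60,400,260,4)
E
```

```text
[0.55418069 0.30022074 0.28610209] 0.0195522016363885 5.3 [ 0.02167612 -0.86025572 -0.78843919] 3.958461030284636
```

View pics/c7.png

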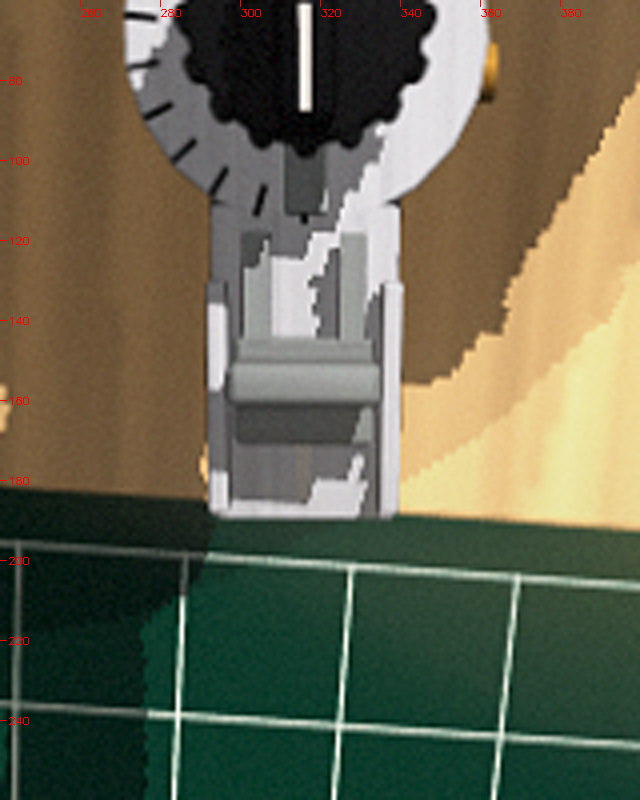

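The lug (u≈313) points at the dial's mark and sits midway between the prongs (u≈303 and 326). Next I push the lock.

```bash
python3 - <<'E'
from h import *
v=V('w4')
for q in((298,160.5),(334,160.5),(316,152),(303,140),(326,140)): print(v.z(*q,.157 if q[1]>150 else .142).round(4))
p,r,o=tool();
u=np.array([0.075,-.9972,0]); A=np.array([.5453,.4143,0])
t=v.z(316,160.5,.157); print('tab dist',(t-A)[:2]@u[:2])
print(delta([*(A+u*.087)[:2],.148],Rt=down(np.radians(4.3))))
E
```

```text
[0.5367 0.3483 0.157 ]
[0.5625 0.3501 0.157 ]
[0.5492 0.3552 0.157 ]
[0.5389 0.3626 0.142 ]
[0.556  0.3638 0.142 ]
tab dist 0.0652472169162057
(array([ 2.52, -0.07, 13.72]), array([ 0.1, -0. , -0.3]))
```

Call:
move_arm --rot '[[0,0,0],[0,0,0],[0,0,0],[0,0,0],[0,0,0]]' --dp '[[2.2,-0.1,4],[2.2,-0.1,8],[2.2,-0.1,11],[2.2,-0.1,12.5],[2.2,-0.1,13.6]]' --grip '[1,1,1,1,1]'

```text
time_s: 5.77
position: [0.5502, 0.3272, 0.1454]
tool_rot: [0.681, 0.732, -0.001, -0.0]
force: [-0.7, 0.2, -0.2]
width: 0.0
```

```bash
python3 - <<'E'
from h import *
p,r,o=tool();print(p,o['width'],o['time_s'],o['force'])
u=np.array([0.075,-.9972,0]); A=np.array([.5453,.4143,0])
print((p-A)@u,delta([*(A+u*.060)[:2],.148],Rt=down(np.radians(4.3))))
E
```

```text
[0.55022424 0.3271514  0.14537841] 3.4075579303776093e-05 5.7667 [-0.67063583  0.15967833 -0.19552459]
0.08727389715887879 (array([ 2.73,  0.16, -0.26]), array([-0.1,  0.1, -0.1]))
```

Call:
move_arm --rot '[[0,0,0],[0,0,0],[0,0,0],[0,0,0],[0,0,0]]' --dp '[[0.5,0,-0.2],[1,0,-0.2],[1.4,0,-0.2],[1.8,0,-0.2],[2.2,0,-0.2]]' --grip '[1,1,1,1,1]'

```text
time_s: 6.18
position: [0.5497, 0.3496, 0.1507]
tool_rot: [0.681, 0.732, 0.001, 0.0]
force: [0.2, -2.0, 0.5]
width: 0.0
```

Call:
move_arm --rot '[[0,0,0],[0,0,0],[0,0,0],[0,0,0],[0,0,0]]' --dp '[[0.2,0,0],[0.4,0,0],[0.6,0,0],[0.7,0,0],[0.7,0,0]]' --grip '[1,1,1,1,1]'

```text
time_s: 6.6
position: [0.549, 0.3544, 0.1495]
tool_rot: [0.681, 0.732, -0.001, 0.001]
force: [-0.8, -15.1, 5.6]
width: -0.0001
```

```bash
python3 - <<'E'
from h import *
p,r,o=tool();print(p,o['width'],o['time_s'],o['force'])
u=np.array([0.075,-.9972,0]); A=np.array([.5453,.4143,0])
print((p-A)@u)
shot('wrist','w5'); v=V('w5'); v.crop('c8',240,160,420,360,4)
E
```

```text
[0.54898541 0.35443475 0.14947208] -7.701147798569729e-05 6.6 [ -0.77697934 -15.06372432   5.59041993]
0.05997403513356108
```

View pics/c8.png

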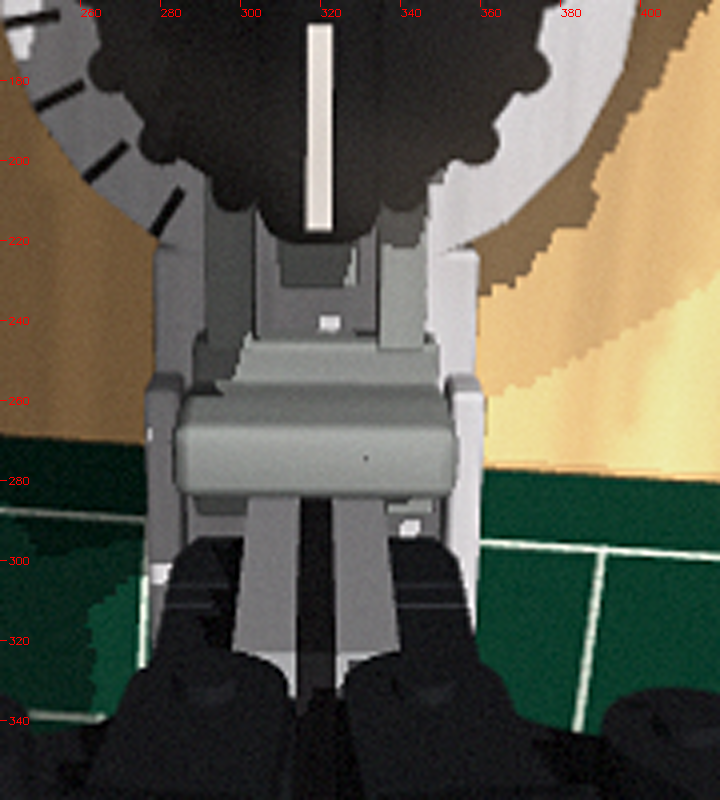

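The prongs now straddle the lug and the push met 15 N at the expected 60 mm, so the lock is against its stop. Next I back off and check.

Call:
move_arm --rot '[[0,0,0],[0,0,0],[0,0,0],[0,0,0],[0,0,0]]' --dp '[[-1.5,0,-0.3],[-2.5,0,-3],[-4,0,-7],[-5,0,-11],[-6,0,-14]]' --grip '[1,1,0.5,0,-0.3]'

```text
time_s: 7.07
position: [0.5529, 0.295, 0.2926]
tool_rot: [0.681, 0.732, 0.001, 0.0]
force: [0.2, -0.1, 1.6]
width: 0.036
```

```bash
python3 - <<'E'
from h import *
p,r,o=tool();print(p,o['width'],o['time_s'],o['force'])
shot('wrist','w6'); v=V('w6'); v.crop('c9',240,60,400,260,4)
E
```

```text
[0.55290392 0.29500448 0.29256064] 0.036043364752528576 7.0667 [ 0.18443863 -0.09425715  1.59257374]
```

View pics/c9.png

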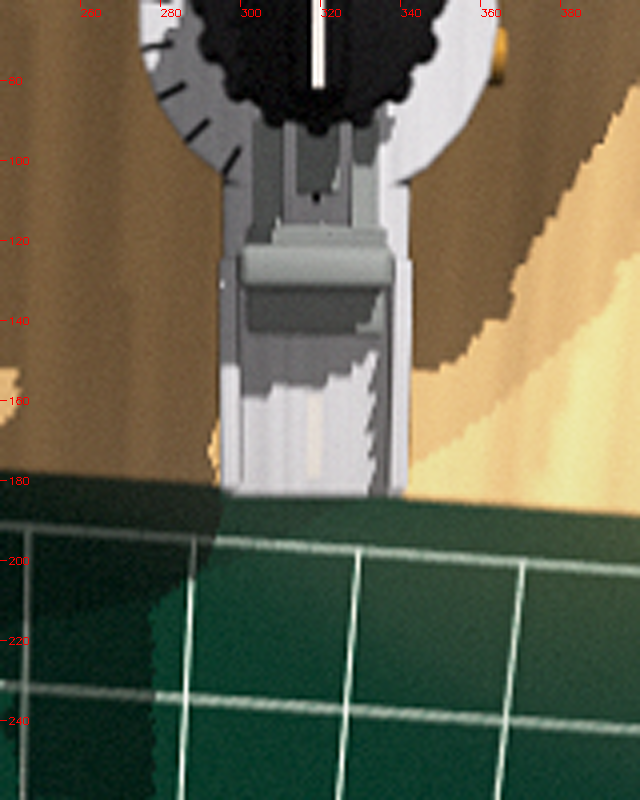

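View pics/w6.png

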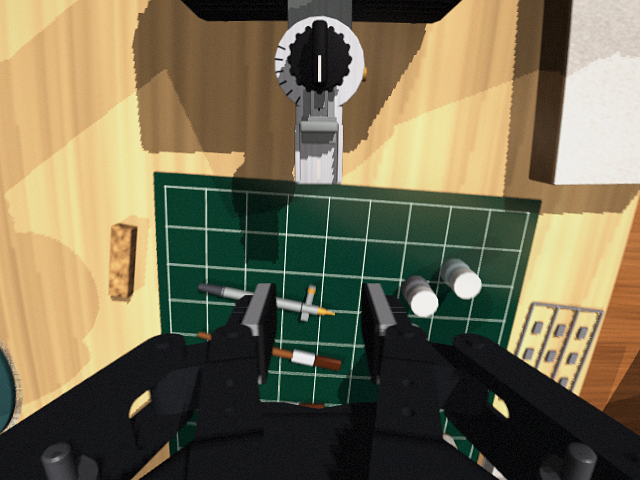

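The lock is home, with the prongs around the lug and the tab moved forward. Now to airbrush0.

```bash
python3 - <<'E'
from h import *
print(delta([0.45,0.165,0.25],Rt=down(np.radians(-97))))
E
```

```text
(array([-12.15, -11.34,   4.76]), array([  0.2,  -0.6, 101.1]))
```

Call:
move_arm --rot '[[0,0,7],[0,0,14],[0,0,21],[0,0,28],[0,0,35]]' --dp '[[-3,-3,0],[-6,-6,0],[-9,-9,2],[-12,-11.3,4],[-12,-11.3,4.8]]' --grip '[-0.5,-0.5,-0.5,-0.5,-0.5]'

```text
time_s: 7.53
position: [0.4463, 0.1651, 0.2398]
tool_rot: [0.871, 0.49, 0.0, 0.0]
force: [-0.1, -0.3, 0.2]
width: 0.0642
```

Call:
move_arm --rot '[[0,0,7],[0,0,14],[0,0,21],[0,0,28],[0,0,35]]' --dp '[[0,0,0],[0,0,0],[0,0,0],[0,0,0],[0,0,0]]' --grip '[-0.5,-0.5,-0.5,-0.5,-0.5]'

```text
time_s: 7.95
position: [0.4488, 0.1679, 0.2411]
tool_rot: [0.979, 0.206, 0.0, -0.0]
force: [0.8, -0.6, 0.2]
width: 0.0643
```

Call:
move_arm --rot '[[0,0,7],[0,0,14],[0,0,21],[0,0,28],[0,0,31]]' --dp '[[0,0,0],[0,0,0],[0,0,0],[0,0,0],[0,0,0]]' --grip '[-0.5,-0.5,-0.5,-0.5,-0.5]'

```text
time_s: 8.37
position: [0.4488, 0.1679, 0.241]
tool_rot: [0.998, -0.063, 0.0, -0.0]
force: [-0.5, -0.2, -0.4]
width: 0.0638
```

```bash
python3 - <<'E'
from h import *
p,r,o=tool();print(p,o['width'],o['time_s'],o['force'],np.degrees(np.arctan2(*r.as_matrix()[[1,0],1])))
shot('wrist','w7')
E
```

```text
[0.44877003 0.16792526 0.2410382 ] 0.06380306287946176 8.3667 [-0.50813303 -0.15689856 -0.35878629] -97.2718878049594
```

View pics/w7.png

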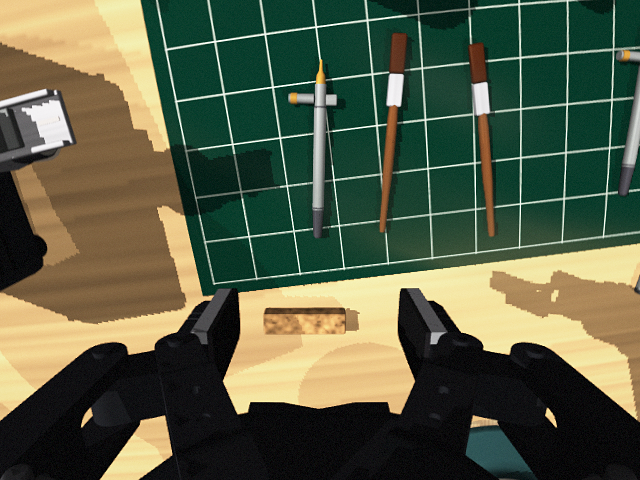

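Airbrush0: tip (321,60), valve cross-piece v≈99, tail (317.5,237). It lies nearly along the tool x axis.

```bash
python3 - <<'E'
from h import *
v=V('w7')
A=v.z(321,59,.009);B=v.z(317.5,238,.009);C=v.z(319.8,99.5,.009);D=v.z(318.5,207,.009)
d=(A-B)/np.linalg.norm(A-B);ang=np.degrees(np.arctan2(d[1],d[0]));print(A,B,C,D,np.linalg.norm(A-B),ang)
for o in(A-.092*d,B+.08*d,C-.057*d,D+.05*d):print(o.round(4))
print(v.w(319,150),v.w(319,180))
o=(A-.092*d+B+.08*d)/2; print(o,delta([o[0],o[1],.08],Rt=down(np.radians(ang-90))))
E
```

```text
[0.58388151 0.14794445 0.009     ] [0.41255928 0.17312481 0.009     ] [0.5481028  0.15359306 0.009     ] [0.44497626 0.16795246 0.009     ] 0.17316280920177324 -8.361275580308842
[0.4929 0.1613 0.009 ]
[0.4917 0.1615 0.009 ]
[0.4917 0.1619 0.009 ]
[0.4944 0.1607 0.009 ]
[0.50155978 0.16027304 0.01499982] [0.47283339 0.16391557 0.01481582]
[0.49228417 0.16140711 0.009     ] (array([ 4.4,  0.1, 16.1]), array([-0. ,  0. ,  1.1]))
```

Call:
move_arm --rot '[[0,0,1],[0,0,1],[0,0,1],[0,0,1],[0,0,1]]' --dp '[[4.4,0.1,4],[4.4,0.1,8],[4.4,0.1,12],[4.4,0.1,16],[4.4,0.1,18]]' --grip '[0,0,0,0,0]'

```text
time_s: 8.83
position: [0.4912, 0.1612, 0.0571]
tool_rot: [0.998, -0.068, -0.001, 0.0]
force: [0.5, 0.3, -1.0]
width: 0.0428
```

```bash
python3 - <<'E'
from h import *
p,r,o=tool();print(p,o['width'],o['time_s'],o['force'],delta([.4925,.1613,.006],Rt=down(np.radians(-98.4))))
shot('wrist','w8')
E
```

```text
[0.49116732 0.16120471 0.05712149] 0.04279501077641152 8.8333 [ 0.47839413  0.30028659 -0.95849818] (array([ 0.15, -0.03,  5.11]), array([0. , 0.2, 0.6]))
```

View pics/w8.png

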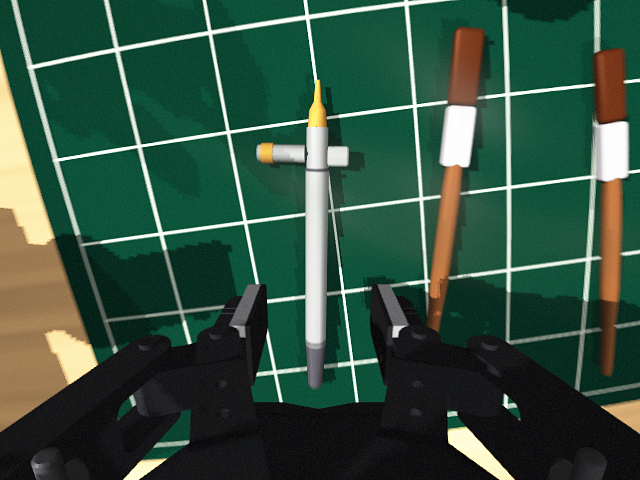

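Aligned: the barrel at u≈316–318 is midway between the pads at 265 and 372. I'll descend and grip.

Call:
move_arm --rot '[[0,0,0.5],[0,0,0.5],[0,0,0.5],[0,0,0.5],[0,0,0.5]]' --dp '[[0.1,0,2],[0.1,0,4],[0.1,0,5],[0.1,0,5.2],[0.1,0,5.2]]' --grip '[0,0,0,0,0]'

```text
time_s: 9.3
position: [0.4936, 0.1618, 0.0097]
tool_rot: [0.997, -0.073, -0.0, -0.0]
force: [1.1, -0.1, 0.6]
width: 0.0426
```

Call:
move_arm --rot '[[0,0,0],[0,0,0],[0,0,0],[0,0,0],[0,0,0]]' --dp '[[0,0,0],[0,0,0],[0,0,0],[0,0,0],[0,0,0]]' --grip '[0.5,1,1,1,1]' --grip_force 60

```text
time_s: 9.72
position: [0.4942, 0.162, 0.0106]
tool_rot: [0.997, -0.073, 0.001, -0.0]
force: [-2.5, -0.4, 9.9]
width: 0.007
```

Call:
move_arm --rot '[[0,0,0],[0,0,0],[0,0,0],[0,0,0],[0,0,0]]' --dp '[[0,0,0],[0,0,-1],[0,0,-2],[0,0,-5],[0,0,-8]]' --grip '[1,1,1,1,1]'

```text
time_s: 10.13
position: [0.4928, 0.1616, 0.0902]
tool_rot: [0.997, -0.073, -0.001, 0.0]
force: [1.6, 0.2, -0.8]
width: 0.007
```

```bash
python3 - <<'E'
from h import *
p,r,o=tool();print(p,o['width'],o['time_s'],o['force'])
shot('wrist','w9')
E
```

```text
[0.49284647 0.16161858 0.09020131] 0.0069795421603934035 10.1333 [ 1.56515079  0.18001111 -0.80622279]
```

View pics/w9.png

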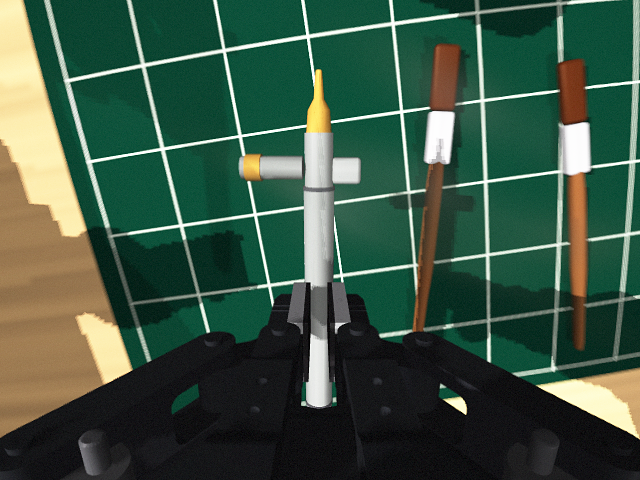

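```bash
python3 - <<'E'
from h import *
v=V('w9')
for q in((319,160),(319,200),(319,240),(319,270),(319,300),(319,340),(319,370),(319,395)): print(q,v.w(*q).round(4))
for q in((300,300),(338,300)): print(q,v.w(*q).round(4))
p,r,o=tool();print(p,r.as_matrix().round(3))
v.crop('c10',260,260,380,420,5)
E
```

```text
(319, 160) [0.5513 0.1525 0.0937]
(319, 200) [0.5367 0.1546 0.0941]
(319, 240) [0.5213 0.1569 0.0941]
(319, 270) [0.5091 0.1587 0.0943]
(319, 300) [0.4965 0.1605 0.0947]
(319, 340) [0.4782 0.1632 0.0945]
(319, 370) [0.4637 0.1653 0.0946]
(319, 395) [0.4512 0.1671 0.095 ]
(300, 300) [0.5051 0.1661 0.1111]
(338, 300) [0.5033 0.1527 0.1114]
[0.49548056 0.16237334 0.09743503] [[ 0.989 -0.145  0.007]
 [-0.145 -0.989  0.002]
 [ 0.006 -0.003 -1.   ]]
```

View pics/c10.png

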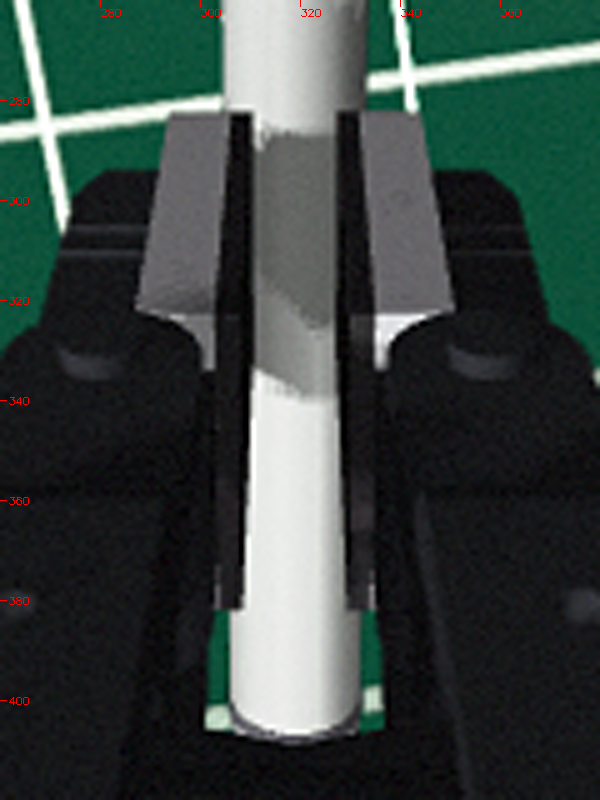

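```bash
python3 - <<'E'
from h import *
p,r,o=tool();print(p,o['time_s'],delta([.50,-.36,.25],Rt=down(np.radians(-80.6))))
E
```

```text
[0.49548056 0.16237334 0.09743503] 10.1833 (array([  8.13,  51.57, -15.35]), array([ -0.1,  -0.4, -17.8]))
```

Call:
move_arm --rot '[[0,0,-3],[0,0,-7],[0,0,-11],[0,0,-15],[0,0,-18]]' --dp '[[0,0,-4],[0,2,-8],[1,5,-12],[2,8,-15],[3,12,-15]]' --grip '[1,1,1,1,1]'

```text
time_s: 10.6
position: [0.5054, 0.049, 0.2437]
tool_rot: [0.996, 0.087, 0.004, -0.0]
force: [1.5, 0.1, 0.4]
width: 0.0072
```

```bash
python3 - <<'E'
from h import *
p,r,o=tool();print(p,o['time_s'],o['width'],delta([.50,-.36,.25],Rt=down(np.radians(-80.6))))
E
```

```text
[0.50542192 0.04895701 0.24367156] 10.6 0.007205393285611111 (array([-7.62, 40.18, -0.67]), array([ 0. , -0.4,  0.6]))
```

Call:
move_arm --rot '[[0,0,0],[0,0,0],[0,0,0],[0,0,0],[0,0,0]]' --dp '[[-0.6,3,0],[-1.3,7,0],[-2,11,0],[-2.8,15,0],[-3.6,19,0]]' --grip '[1,1,1,1,1]'

```text
time_s: 11.02
position: [0.5003, -0.1464, 0.2383]
tool_rot: [0.996, 0.084, 0.001, 0.0]
force: [1.1, 0.3, -1.3]
width: 0.0067
```

Call:
move_arm --rot '[[0,0,0],[0,0,0],[0,0,0],[0,0,0],[0,0,0]]' --dp '[[-0.8,4,0],[-1.6,8,0],[-2.4,12,0],[-3.2,16,0],[-4,20,0]]' --grip '[1,1,1,1,1]'

```text
time_s: 11.43
position: [0.4944, -0.3505, 0.2383]
tool_rot: [0.996, 0.084, 0.001, 0.0]
force: [0.4, 0.7, -0.8]
width: 0.0068
```

```bash
python3 - <<'E'
from h import *
p,r,o=tool();print(p,o['time_s'],o['width'])
shot('wrist','w10')
shot('wrist','w11')
p,r,o=tool();print(p,o['time_s'],o['width'],r.as_matrix().round(3))
E
```

```text
[ 0.49435506 -0.35045803  0.23828903] 11.4333 0.006837638415485486
[ 0.49392806 -0.35291018  0.23719429] 11.5333 0.00704110929153017 [[ 0.987  0.164 -0.001]
 [ 0.164 -0.987 -0.001]
 [-0.001  0.001 -1.   ]]
```

View pics/w11.png

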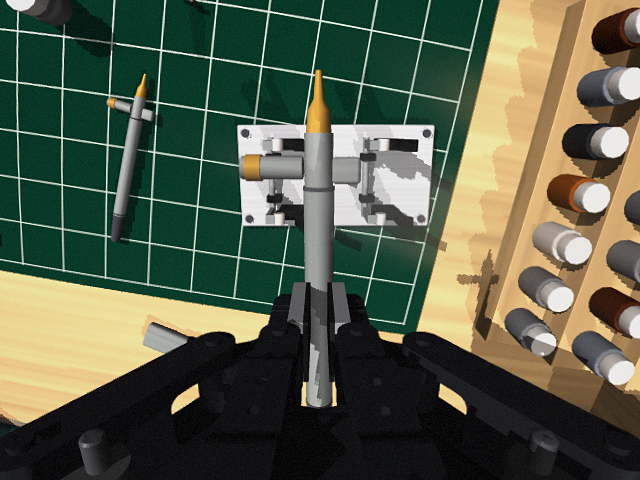

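```bash
python3 - <<'E'
from h import *
v=V('w11'); v.crop('c11',230,115,445,235,3)
E
```

```text
(no output)
```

View pics/c11.png

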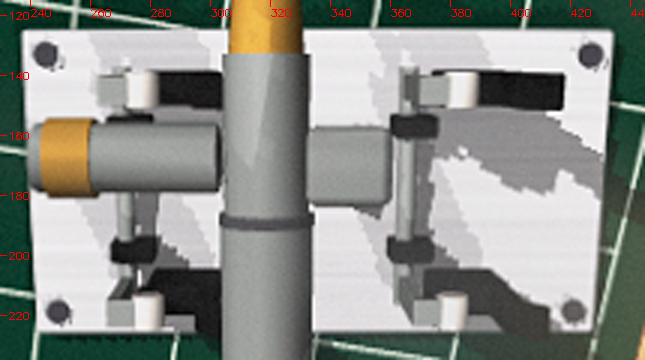

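```bash
python3 - <<'E'
from h import *
v=V('w11')
c=np.array([v.z(*q,.011) for q in((237.7,125.3),(434.7,124.3),(430,225.7),(242,226.3))]); print(c.round(4),[np.linalg.norm(c[i]-c[i-1]).round(4) for i in range(4)])
m=c.mean(0); ex=(c[0]+c[1]-c[2]-c[3]);ey=(c[0]+c[3]-c[1]-c[2])
ax=np.degrees(np.arctan2(ex[1],ex[0]));ay=np.degrees(np.arctan2(ey[1],ey[0]));print(m,ax,ay-90)
a=np.radians(ay-90); X=np.array([np.cos(a),np.sin(a)]);Y=np.array([-X[1],X[0]])
print('clip0',m[:2]-.045*Y,'clip1',m[:2]+.045*Y)
# holder-frame coords
for n,q,z in(('nose0f',(381.5,145),.055),('nose0n',(381,218),.055),('nose1f',(277,145),.055),('nose1n',(279,218),.055)):
    P=v.w(*q); d=P[:2]-m[:2]; print(n,P.round(4),(d@X).round(4),(d@Y).round(4))
# airbrush in tool frame
r=v.T
# tcp at picture
for q in((318.5,70),(318,188),(317,404)): print(q,v.w(*q).round(4))
for q in((318,150),(318,230),(318,270),(318,350)): print(v.w(*q).round(4))
for q,z in(((318.5,69),.23),((242,166),.23),((359,169),.23),((318,189),.234)): print(q,v.z(*q,z))
E
```

```text
[[ 0.5564 -0.2685  0.011 ]
 [ 0.5888 -0.454   0.011 ]
 [ 0.4906 -0.4734  0.011 ]
 [ 0.4583 -0.2839  0.011 ]] [np.float64(0.0993), np.float64(0.1883), np.float64(0.1001), np.float64(0.1922)]
[ 0.52353977 -0.36996272  0.011     ] 10.074399527168952 9.784285326167307
clip0 [ 0.53118703 -0.41430817] clip1 [ 0.5158925  -0.32561726]
nose0f [ 0.561  -0.3991  0.0606] 0.0319 -0.0351
nose0n [ 0.4998 -0.4115  0.061 ] -0.0305 -0.0369
nose1f [ 0.5465 -0.3131  0.0611] 0.0323 0.0521
nose1n [ 0.485  -0.3234  0.0609] -0.03 0.0524
(318.5, 70) [ 0.5833 -0.3415  0.2358]
(318, 188) [ 0.5418 -0.3482  0.2416]
(317, 404) [ 0.4467 -0.3637  0.2416]
[ 0.5554 -0.346   0.2409]
[ 0.526  -0.3509  0.2417]
[ 0.5099 -0.3536  0.2417]
[ 0.4744 -0.3595  0.2418]
(318.5, 69) [ 0.58449209 -0.34131248  0.23      ]
(242, 166) [ 0.54394338 -0.31726655  0.23      ]
(359, 169) [ 0.5504015  -0.36336565  0.23      ]
(318, 189) [ 0.54038159 -0.34849221  0.234     ]
```

```bash
python3 - <<'E'
from h import *
shot('wrist','w12'); 
for i in range(2):
    p,r,o=tool();print(p,o['time_s'],o['dq'].round(3))
    shot('wrist','w12')
v=V('w12'); v.crop('c12',230,50,445,235,3); v.crop('c12b',290,260,350,420,5)
for q in((318,150),(318,230),(318,270),(318,350)): print(v.w(*q).round(4))
E
```

```text
[ 0.49427585 -0.35062504  0.2372825 ] 11.5833 [ 0.048 -0.036  0.029  0.011  0.006  0.026]
[ 0.49464545 -0.34911939  0.23746615] 11.6333 [ 0.035 -0.025  0.017  0.004 -0.001  0.007]
[ 0.5564 -0.339   0.2408]
[ 0.5269 -0.344   0.2414]
[ 0.5108 -0.3467  0.2415]
[ 0.4753 -0.3527  0.2418]
```

View pics/c12.png

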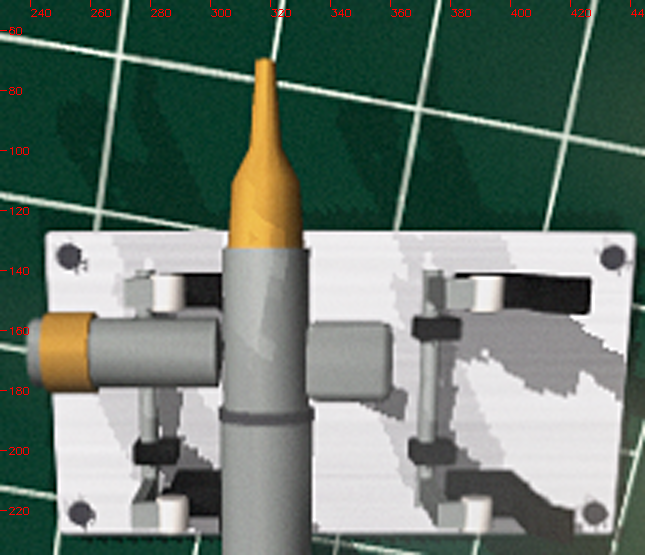

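View pics/c12b.png

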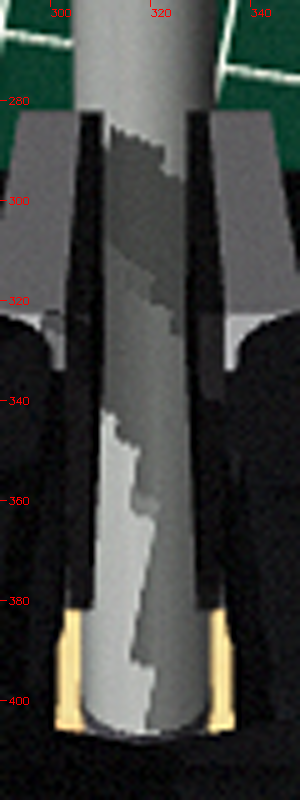

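```bash
python3 - <<'E'
from h import *
p,r,o=tool();print(p,o['time_s'],o['dq'].round(3)); shot('wrist','w13')
p,r,o=tool();print(p,o['time_s'],o['dq'].round(3)); shot('wrist','w14')
p,r,o=tool();print(p,o['time_s'],o['dq'].round(3))
v=V('w14'); v.crop('c14',230,110,450,240,3)
E
```

```text
[ 0.49486204 -0.34822278  0.23759575] 11.6833 [ 0.02  -0.014  0.01   0.003 -0.003  0.003]
[ 0.49506329 -0.34766668  0.23768448] 11.7333 [ 0.013 -0.008  0.007 -0.002 -0.002  0.   ]
[ 0.49518312 -0.34738985  0.23767669] 11.7833 [ 0.006 -0.002  0.003 -0.001 -0.003 -0.003]
```

View pics/c14.png

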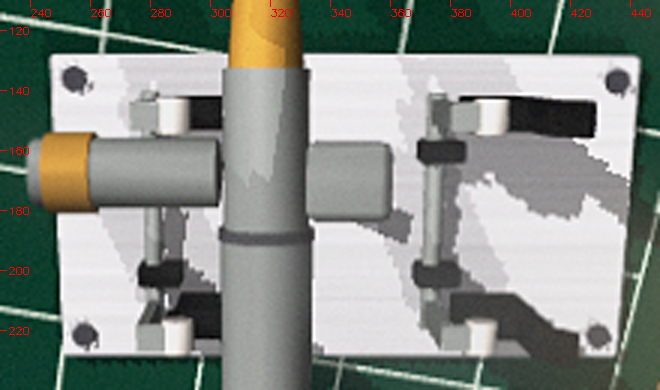

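```bash
cat >> h.py <<'E'
def holder(v,cs):
    c=np.array([v.z(*q,.011) for q in cs]); print(c.round(4),[np.linalg.norm(c[i]-c[i-1]).round(4) for i in range(4)])
    m=c.mean(0); ex=(c[0]+c[1]-c[2]-c[3]);ey=(c[0]+c[3]-c[1]-c[2])
    ax=np.degrees(np.arctan2(ex[1],ex[0]));ay=np.degrees(np.arctan2(ey[1],ey[0]));print(m,ax,ay-90)
    a=np.radians((ax+ay-90)/2); X=np.array([np.cos(a),np.sin(a)]);Y=np.array([-X[1],X[0]])
    print('clip0',m[:2]-.045*Y,'clip1',m[:2]+.045*Y)
    return m[:2],X,Y
E
python3 - <<'E'
from h import *
v=V('w14')
m,X,Y=holder(v,((246.7,128.7),(443.3,129),(435.7,228.7),(251.3,228.5)))
for n,q in(('0f',(395,148)),('0n',(390,222)),('1f',(288,148)),('1n',(289,222))):
    P=v.z(*q,.061); d=P[:2]-m; print(n,P.round(4),v.w(*q).round(4),(d@X).round(4),(d@Y).round(4))
for q in((318,150),(318,230),(318,270),(318,350)): print(v.w(*q).round(4))
for q,z in(((317.5,69),.232),((240,167),.235),((359,170),.235)): print(v.z(*q,z).round(4))
E
```

```text
[[ 0.556  -0.2682  0.011 ]
 [ 0.588  -0.4541  0.011 ]
 [ 0.4906 -0.4712  0.011 ]
 [ 0.4589 -0.2848  0.011 ]] [np.float64(0.0985), np.float64(0.1887), np.float64(0.0989), np.float64(0.1891)]
[ 0.5233601  -0.36956589  0.011     ] 9.801463433376746 9.69893849018139
clip0 [ 0.53098099 -0.41391589] clip1 [ 0.51573922 -0.32521589]
0f [ 0.5622 -0.4018  0.061 ] [ 0.5622 -0.4017  0.0613] 0.0329 -0.0383
0n [ 0.4993 -0.4114  0.061 ] [ 0.4993 -0.4114  0.061 ] -0.0308 -0.0371
1f [ 0.547  -0.3135  0.061 ] [ 0.547  -0.3135  0.061 ] 0.0328 0.0512
1n [ 0.4843 -0.3238  0.061 ] [ 0.4844 -0.3238  0.0611] -0.0307 0.0517
[ 0.5568 -0.3374  0.2411]
[ 0.5274 -0.3425  0.242 ]
[ 0.5112 -0.3452  0.2418]
[ 0.4759 -0.3512  0.2422]
[ 0.5856 -0.3323  0.232 ]
[ 0.5453 -0.3089  0.235 ]
[ 0.5518 -0.3543  0.235 ]
```

```bash
python3 - <<'E'
from h import *
v=V('w14'); m=np.array([.5235,-.3697]);a=np.radians(9.75);X=np.array([np.cos(a),np.sin(a)]);Y=np.array([-X[1],X[0]])
for q in((374,180),(374,160),(375,145),(372,200),(385,147),(420,148),(408,148),(428,150),(415,215)):
    P=v.w(*q);d=P[:2]-m;print(q,P[2].round(4),(d@X).round(4),(d@Y+.045).round(4))
print(delta([.5311,-.4140,.12],Rt=down(a-np.pi/2)))
E
```

```text
(374, 180) 0.0214 0.0012 0.0176
(374, 160) 0.025 0.0204 0.0188
(375, 145) 0.0298 0.0343 0.0191
(372, 200) 0.0251 -0.0175 0.0194
(385, 147) 0.0594 0.0335 0.015
(420, 148) 0.0695 0.0332 -0.012
(408, 148) 0.0517 0.0325 -0.0063
(428, 150) 0.0726 0.0318 -0.0178
(415, 215) 0.0109 -0.0353 -0.027
(array([ 2.41,  7.17, 11.77]), array([ 0., -0., -0.]))
```

Call:
move_arm --rot '[[0,0,0],[0,0,0],[0,0,0],[0,0,0],[0,0,0]]' --dp '[[2.4,3.5,2],[2.4,7.2,5],[2.4,7.2,9],[2.4,7.2,12],[2.4,7.2,12.5]]' --grip '[1,1,1,1,1]'

```text
time_s: 12.2
position: [0.5291, -0.413, 0.1051]
tool_rot: [0.996, 0.084, -0.003, -0.003]
force: [-1.1, 1.0, -2.5]
width: 0.0067
```

Call:
move_arm --rot '[[0,0,0],[0,0,0],[0,0,0],[0,0,0],[0,0,0]]' --dp '[[0,0,1],[0,0,1.5],[0,0,1.5],[0,0,1.5],[0,0,1.5]]' --grip '[1,1,1,1,1]'

```text
time_s: 12.62
position: [0.5313, -0.4156, 0.0992]
tool_rot: [0.996, 0.084, 0.001, 0.001]
force: [-0.3, 0.0, -0.2]
width: 0.0073
```

```bash
python3 - <<'E'
from h import *
p,r,o=tool();print(p,o['time_s'],o['dq'].round(3),o['width'],o['force'],delta([.5311,-.4140,.0487],Rt=down(np.radians(9.75-90)))); shot('wrist','w15')
p,r,o=tool();print(p,delta([.5311,-.4140,.0487]))
E
```

```text
[ 0.53132855 -0.4155529   0.09924683] 12.6167 [-0.004  0.006  0.005  0.    -0.003 -0.002] 0.007283143372995293 [-0.34037     0.03766101 -0.17748118] (array([-0.01, -0.17,  5.05]), array([ 0.1, -0.1, -0.1]))
[ 0.53122579 -0.4155653   0.0988965 ] (array([ 0.01, -0.17,  5.02]), array([0., 0., 0.]))
```

View pics/w15.png

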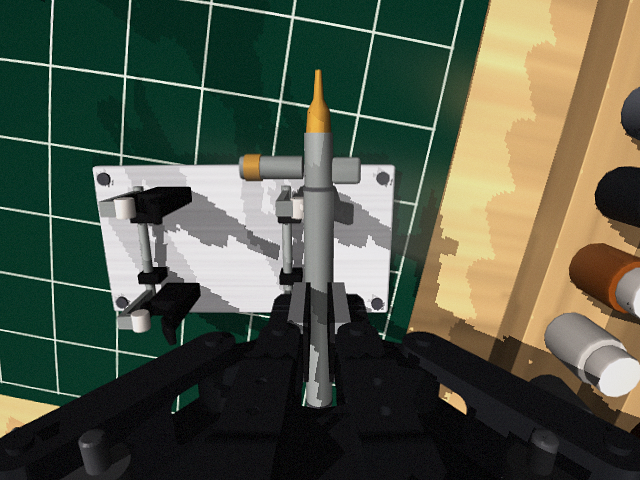

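```bash
python3 - <<'E'
from h import *
v=V('w15'); v.crop('c15',80,130,420,340,2)
m,X,Y=holder(v,((93,167),(396,165.5),(388,312),(111,312)))
for q in((318,200),(318,230),(318,270),(318,350)):
    P=v.w(*q); d=P[:2]-m; print(P.round(4),(d@X).round(4),(d@Y+.045).round(4))
E
```

```text
[[ 0.5569 -0.2689  0.011 ]
 [ 0.5886 -0.4547  0.011 ]
 [ 0.4913 -0.4713  0.011 ]
 [ 0.4583 -0.2823  0.011 ]] [np.float64(0.0996), np.float64(0.1884), np.float64(0.0986), np.float64(0.1919)]
[ 0.52377387 -0.36929068  0.011     ] 8.703280564925558 9.799231963101022
clip0 [ 0.53100826 -0.41370535] clip1 [ 0.51653948 -0.324876  ]
[ 0.5751 -0.4084  0.1036] 0.0443 -0.0018
[ 0.5635 -0.4104  0.1032] 0.0327 -0.0019
[ 0.5474 -0.4131  0.103 ] 0.0163 -0.002
[ 0.5122 -0.4191  0.1038] -0.0194 -0.0023
```

View pics/c15.png

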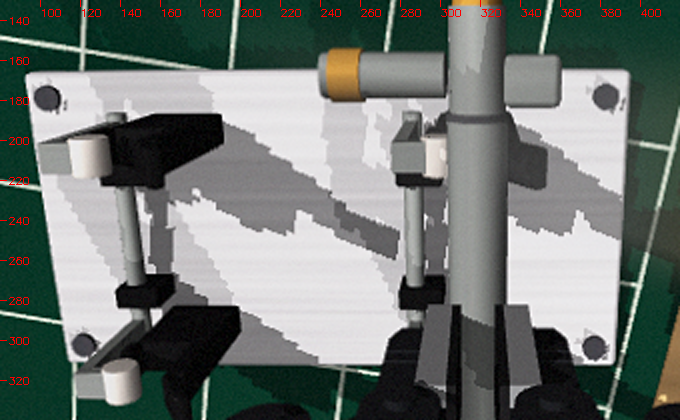

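Call:
move_arm --rot '[[0,0,0],[0,0,0],[0,0,0],[0,0,0],[0,0,0]]' --dp '[[0,-0.2,0],[0,-0.2,0.6],[0,-0.2,1.6],[0,-0.2,2.6],[0,-0.2,2.6]]' --grip '[1,1,1,1,1]'

```text
time_s: 13.08
position: [0.5294, -0.4126, 0.0677]
tool_rot: [0.996, 0.084, -0.001, -0.001]
force: [0.1, 1.1, -2.1]
width: 0.0068
```

```bash
python3 - <<'E'
from h import *
p,r,o=tool();print(p,o['time_s'],o['width'],o['force'],delta([.5311,-.4140,.0487],Rt=down(np.radians(9.75-90))))
E
```

```text
[ 0.52941007 -0.41258312  0.06771483] 13.0833 0.006780472607638343 [ 0.07534398  1.12987886 -2.07172004] (array([0.15, 0.17, 1.9 ]), array([-0.2,  0.1, -0.1]))
```

Call:
move_arm --rot '[[0,0,0],[0,0,0],[0,0,0],[0,0,0],[0,0,0]]' --dp '[[0,0,0],[0,0,0],[0,0,0],[0,0,0],[0,0,0]]' --grip '[1,1,1,1,1]'

```text
time_s: 13.5
position: [0.5305, -0.4135, 0.0714]
tool_rot: [0.996, 0.084, 0.0, 0.0]
force: [-0.1, 0.1, -2.1]
width: 0.0069
```

```bash
python3 - <<'E'
from h import *
p,r,o=tool();print(p,o['time_s'],o['width'],o['force'],delta([.5311,-.4140,.0487],Rt=down(np.radians(9.75-90))))
E
```

```text
[ 0.53049594 -0.41349826  0.07144297] 13.5 0.006930446955358363 [-0.08463534  0.13564055 -2.14303889] (array([0.05, 0.06, 2.27]), array([ 0. , -0. , -0.1]))
```

Call:
move_arm --rot '[[0,0,0],[0,0,0],[0,0,0],[0,0,0],[0,0,0]]' --dp '[[0,0.05,0.5],[0,0.05,1],[0,0.05,1.5],[0,0.05,2],[0,0.05,2.3]]' --grip '[1,1,1,1,1]'

```text
time_s: 13.92
position: [0.5305, -0.4141, 0.0482]
tool_rot: [0.996, 0.084, 0.0, 0.0]
force: [-7.6, 3.6, 30.6]
width: 0.0071
```

Call:
move_arm --rot '[[0,0,0],[0,0,0],[0,0,0],[0,0,0],[0,0,0]]' --dp '[[0,0,0.1],[0,0,0.2],[0,0,0.2],[0,0,0.2],[0,0,0.2]]' --grip '[1,1,1,1,1]'

```text
time_s: 14.33
position: [0.5309, -0.4144, 0.0483]
tool_rot: [0.996, 0.084, 0.001, 0.001]
force: [-6.5, 3.5, 22.9]
width: 0.0065
```

```bash
python3 - <<'E'
from h import *
p,r,o=tool();print(p,o['time_s'],o['width'],o['force'],delta([.5311,-.4140,.0487],Rt=down(np.radians(9.75-90))))
v=shot('wrist','w16'); v=V('w16')
for q in((318,200),(318,230),(318,270),(318,350)):print(v.w(*q).round(4))
E
```

```text
[ 0.53088474 -0.41437862  0.04830665] 14.3333 0.00653316548580428 [-6.52125906  3.50911561 22.91697449] (array([ 0.03, -0.03, -0.04]), array([ 0.1, -0.1, -0.1]))
[ 0.5747 -0.4073  0.053 ]
[ 0.5631 -0.4092  0.0524]
[ 0.5472 -0.4119  0.0527]
[ 0.5118 -0.4179  0.0529]
```

View pics/w16.png

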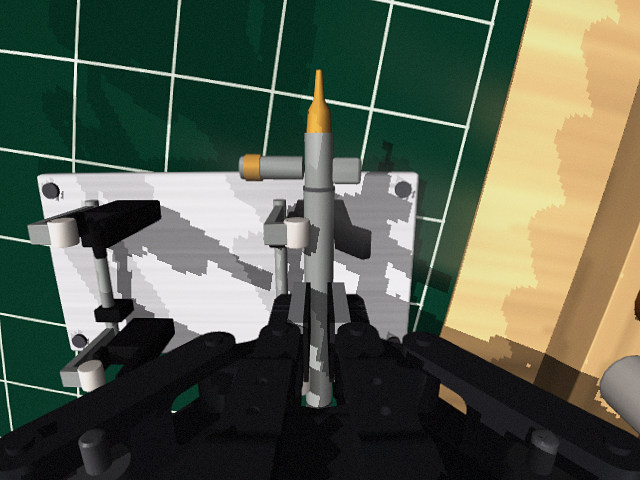

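Barrel top z=0.053, so its axis is at 0.047 m, which is the seated height. Next I release and lift.

Call:
move_arm --rot '[[0,0,0],[0,0,0],[0,0,0],[0,0,0],[0,0,0]]' --dp '[[0,0,-0.2],[0,0,-0.2],[0,0,-0.2],[0,0,-0.2],[0,0,-1]]' --grip '[0.2,0.2,0.2,0.2,0.2]'

```text
time_s: 14.8
position: [0.5297, -0.4132, 0.0541]
tool_rot: [0.996, 0.084, -0.001, -0.001]
force: [-0.3, 0.6, -0.5]
width: 0.0337
```

Call:
move_arm --rot '[[0,0,0],[0,0,0],[0,0,0],[0,0,0],[0,0,0]]' --dp '[[0,0,-2],[-0.5,0,-5],[-1,0,-8],[-2,0,-11],[-3,0,-14]]' --grip '[0.2,0.2,0.2,0.2,0.2]'

```text
time_s: 15.22
position: [0.5005, -0.4187, 0.1978]
tool_rot: [0.996, 0.084, -0.0, -0.0]
force: [0.2, -2.0, 0.3]
width: 0.0345
```

```bash
python3 - <<'E'
from h import *
for i in range(4): p,r,o=tool(); shot('wrist','w17')
print(p,o['time_s'],o['width'],o['force'],o['dq'].round(3))
v=V('w17'); v.crop('c17',200,100,440,320,3)
E
```

```text
[ 0.50106647 -0.41963336  0.19948937] 15.3667 0.03397660903931657 [ 0.27596341 -0.24154336  0.27612947] [ 0.008  0.042  0.049  0.003 -0.026  0.005]
```

View pics/w17.png

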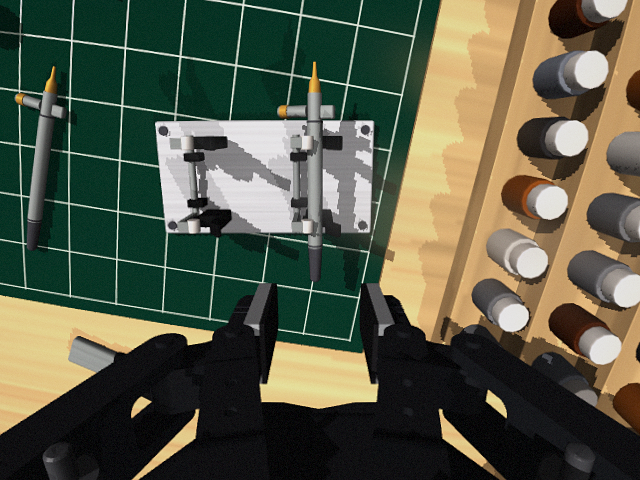

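View pics/c17.png

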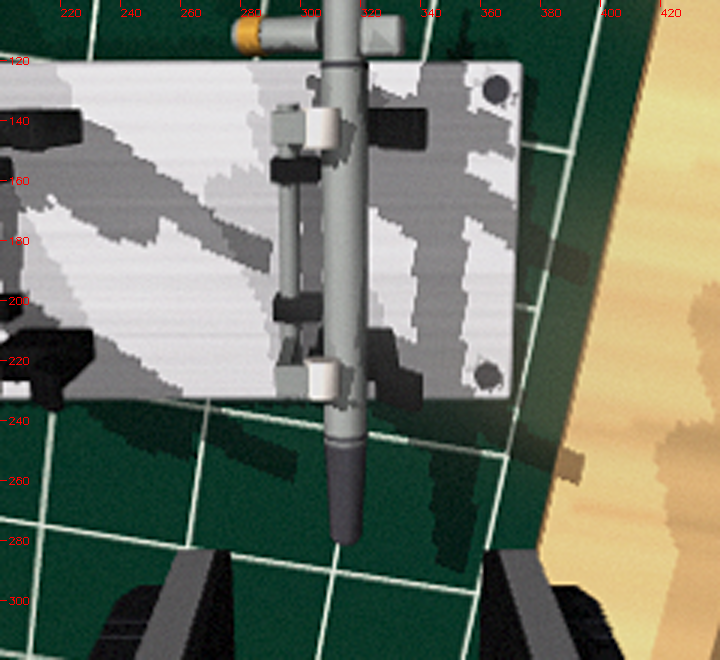

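Airbrush0 is seated, with both white noses lapping over the barrel and the rings symmetric about the forks. Airbrush1 has its tip near (53,67) and tail near (33,248).

```bash
cat >> h.py <<'E'
def line(v,t,b,z,off=.092,L=.172):
    A=v.z(*t,z);B=v.z(*b,z);d=(A-B)/np.linalg.norm(A-B);ang=np.degrees(np.arctan2(d[1],d[0]))
    o=((A-off*d)+(B+(L-off)*d))/2; print('len',np.linalg.norm(A-B).round(4),'ang',ang.round(2),'o',o.round(4)); return o,ang
E
python3 - <<'E'
from h import *
v=V('w17'); v.crop('c18',0,50,90,270,3)
o,a=line(v,(53.5,66),(33,249),.009)
print(delta([.45,o[1]+.005,.20],Rt=down(np.radians(a-90))))
E
```

```text
len 0.1715 ang -7.24 o [ 0.4992 -0.1637  0.009 ]
(array([ -0.67, -26.53,  -0.32]), array([ 0.1, -0.1, 16.9]))
```

Call:
move_arm --rot '[[0,0,4],[0,0,8],[0,0,12],[0,0,16],[0,0,17]]' --dp '[[-0.1,-4,0],[-0.3,-8,0],[-0.5,-12,0],[-0.6,-16,0],[-0.7,-20,0]]' --grip '[0,0,0,0,0]'

```text
time_s: 15.83
position: [0.4595, -0.221, 0.1943]
tool_rot: [0.998, -0.067, -0.001, -0.001]
force: [0.8, -0.3, -0.3]
width: 0.0428
```

```bash
python3 - <<'E'
from h import *
p,r,o=tool();print(p,o['time_s'],delta([.46,-.16,.20],Rt=down(np.radians(-97.3))))
E
```

```text
[ 0.45949517 -0.22098434  0.194323  ] 15.8333 (array([-0.76, -6.05, -0.56]), array([-0.1,  0.1, -0.3]))
```

Call:
move_arm --rot '[[0,0,0],[0,0,0],[0,0,0],[0,0,0],[0,0,0]]' --dp '[[-0.5,-3,0],[-0.8,-6,0],[-0.8,-6,0],[-0.8,-6,0],[-0.8,-6,0]]' --grip '[0,0,0,0,0]'

```text
time_s: 16.25
position: [0.4602, -0.1624, 0.1952]
tool_rot: [0.998, -0.064, -0.001, -0.0]
force: [0.9, -0.2, -0.4]
width: 0.0427
```

```bash
python3 - <<'E'
from h import *
for i in range(3): p,r,o=tool(); shot('wrist','w19')
print(p,o['time_s'],o['dq'].round(3))
shot('top','top1')
v=V('w19'); v.crop('c19',250,20,390,300,2)
E
```

```text
[ 0.46016865 -0.16306531  0.19541408] 16.35 [-0.005  0.    -0.002  0.002  0.002  0.003]
```

View pics/w19.png

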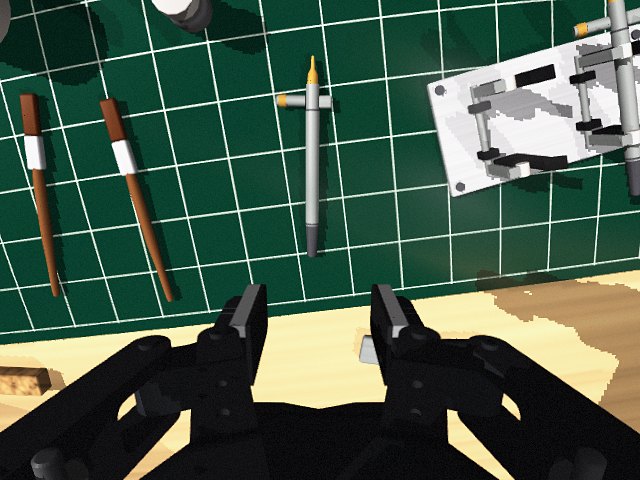

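View pics/top1.png

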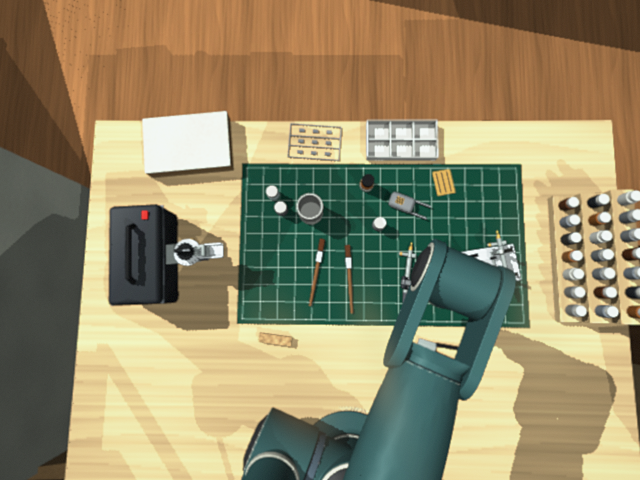

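Airbrush1: tip (312.5,56), tail (312,257), cross-piece v≈101, unmoved.

```bash
python3 - <<'E'
from h import *
v=V('w19')
o,a=line(v,(312.7,55.5),(312.2,257),.009)
print(v.z(312.5,101.5,.009)-.057*np.r_[np.cos(np.radians(a)),np.sin(np.radians(a)),0])
print(delta([o[0],o[1],.055],Rt=down(np.radians(a-90))))
E
```

```text
len 0.1731 ang -7.75 o [ 0.4986 -0.1632  0.009 ]
[ 0.4981175  -0.16306337  0.009     ]
(array([ 3.83, -0.49, 14.06]), array([-0. ,  0. ,  0.3]))
```

Call:
move_arm --rot '[[0,0,0.3],[0,0,0.3],[0,0,0.3],[0,0,0.3],[0,0,0.3]]' --dp '[[3.8,-0.5,3],[3.8,-0.5,7],[3.8,-0.5,11],[3.8,-0.5,14],[3.8,-0.5,14]]' --grip '[0,0,0,0,0]'

```text
time_s: 16.87
position: [0.4954, -0.1617, 0.0493]
tool_rot: [0.998, -0.067, -0.005, -0.001]
force: [-0.5, 0.7, -2.0]
width: 0.043
```

Call:
move_arm --rot '[[0,0,0],[0,0,0],[0,0,0],[0,0,0],[0,0,0]]' --dp '[[0,0,1],[0,0,2.5],[0,0,4],[0,0,4.5],[0,0,4.5]]' --grip '[0,0,0,0,0]'

```text
time_s: 17.28
position: [0.4989, -0.1626, 0.0117]
tool_rot: [0.998, -0.067, 0.0, 0.0]
force: [-0.8, 0.6, 0.4]
width: 0.0429
```

```bash
python3 - <<'E'
from h import *
p,r,o=tool();
for i in range(2): shot('wrist','w20')
p,r,o=tool();print(p,o['time_s'],o['width'],o['force'],delta([.4986,-.1632,.010],Rt=down(np.radians(-97.75))))
E
```

```text
[ 0.49934819 -0.16270972  0.01274625] 17.3833 0.042372998485249114 [ 0.41003722 -0.28886179 -0.05013036] (array([-0.07,  0.06,  0.27]), array([ 0. , -0.1,  0.1]))
```

View pics/w20.png

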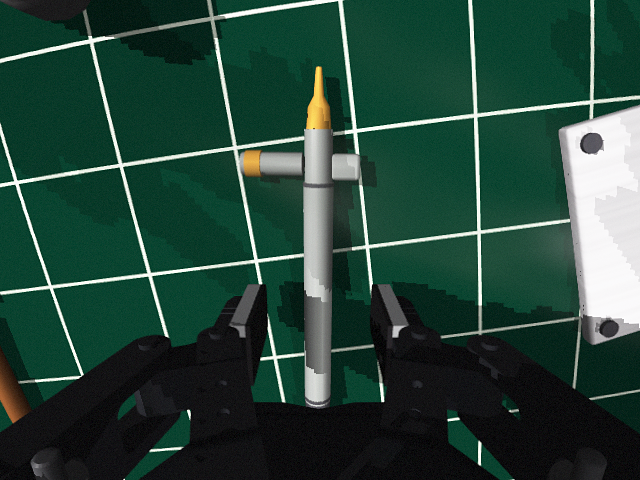

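Call:
move_arm --rot '[[0,0,0],[0,0,0],[0,0,0],[0,0,0],[0,0,0]]' --dp '[[-0.1,0.05,0.25],[-0.1,0.05,0.25],[-0.1,0.05,0.25],[-0.1,0.05,0.25],[-0.1,0.05,0.25]]' --grip '[0.2,0.5,1,1,1]' --grip_force 60

```text
time_s: 17.8
position: [0.4978, -0.1628, 0.0095]
tool_rot: [0.998, -0.067, 0.0, 0.0]
force: [-3.1, 0.4, 6.8]
width: 0.0079
```

Call:
move_arm --rot '[[0,0,0],[0,0,0],[0,0,0],[0,0,0],[0,0,0]]' --dp '[[0,0,0],[0,0,-1],[0,0,-3],[0,0,-6],[0,0,-9]]' --grip '[1,1,1,1,1]'

```text
time_s: 18.22
position: [0.497, -0.1624, 0.0998]
tool_rot: [0.998, -0.067, -0.001, -0.0]
force: [0.7, -0.4, -0.8]
width: 0.0081
```

```bash
python3 - <<'E'
from h import *
p,r,o=tool();print(p,o['time_s'],o['width'],o['force'],delta([.47,-.27,.20],Rt=down(np.radians(9.75-90))))
E
```

```text
[ 0.49695993 -0.16238489  0.09979717] 18.2167 0.008102558810016812 [ 0.72104569 -0.3728441  -0.76686751] (array([ -1.25,  11.02, -10.02]), array([ -0. ,   0.1, -17.4]))
```

Call:
move_arm --rot '[[0,0,-3],[0,0,-7],[0,0,-11],[0,0,-15],[0,0,-17.4]]' --dp '[[0,0,-3],[0,2,-6],[-0.5,5,-8],[-1,8,-8],[-1.2,11,-8]]' --grip '[1,1,1,1,1]'

```text
time_s: 18.63
position: [0.4707, -0.2712, 0.1813]
tool_rot: [0.996, 0.087, 0.001, 0.001]
force: [-0.0, 0.4, -1.7]
width: 0.0078
```

```bash
python3 - <<'E'
from h import *
p,r,o=tool();print(p,o['time_s'],o['width'],o['force'],delta([.5158,-.3253,.12],Rt=down(np.radians(9.75-90))))
E
```

```text
[ 0.47070481 -0.2712228   0.18128369] 18.6333 0.00775100244230462 [-0.01887162  0.35150118 -1.74361041] (array([3.49, 6.1 , 6.15]), array([ 0.1, -0.1,  0.3]))
```

Call:
move_arm --rot '[[0,0,0.2],[0,0,0.2],[0,0,0.2],[0,0,0.2],[0,0,0.2]]' --dp '[[1.5,3,1],[3.5,6,2],[3.5,6.1,4],[3.5,6.1,6],[3.5,6.1,8]]' --grip '[1,1,1,1,1]'

```text
time_s: 19.05
position: [0.5158, -0.3247, 0.098]
tool_rot: [0.997, 0.083, -0.0, -0.0]
force: [0.2, -0.3, -1.0]
width: 0.0082
```

```bash
python3 - <<'E'
from h import *
for i in range(5): p,r,o=tool(); shot('wrist','w21')
print(p,o['time_s'],o['width'],o['dq'].round(3),delta([.5158,-.3253,.0487],Rt=down(np.radians(9.75-90))))
v=V('w21')
for q in((318,200),(318,230),(318,270),(318,350)):print(v.w(*q).round(4))
v.crop('c21',150,50,470,330,2)
E
```

```text
[ 0.5158305  -0.3242365   0.09956763] 19.25 0.008187528419863506 [ 0.001 -0.018 -0.02   0.002 -0.002 -0.001] (array([-0.06,  0.07,  5.17]), array([ 0.1, -0.1, -0.2]))
[ 0.5598 -0.3171  0.1051]
[ 0.5484 -0.3191  0.1048]
[ 0.5324 -0.3217  0.1048]
[ 0.4972 -0.3277  0.1051]
```

View pics/c21.png

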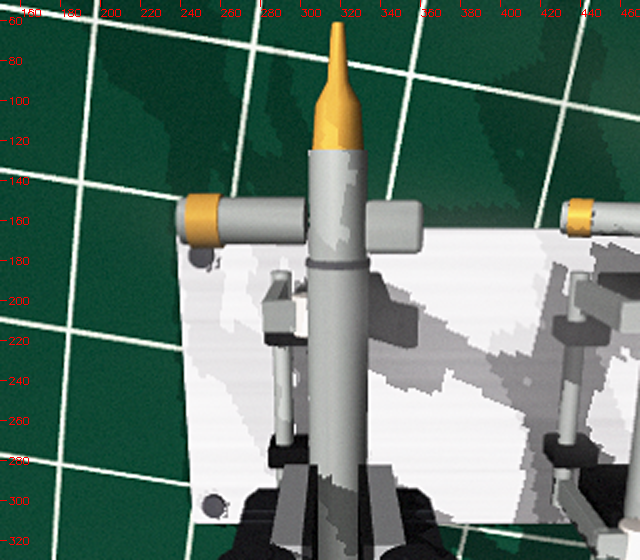

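```bash
python3 - <<'E'
from h import *
v=V('w21'); a=np.radians(9.6); d=np.array([np.cos(a),np.sin(a),0])
print('origin',v.z(318.3,60.5,.098)-.092*d)
v=V('w15'); print('prev', v.z(318.3,69,.098)-.092*d)
p,r,o=tool();print(p,o['time_s'],delta([.5158,-.3253,.0476],Rt=down(np.radians(9.75-90))))
E
```

```text
origin [ 0.51791545 -0.32436654  0.098     ]
prev [ 0.53052087 -0.41598771  0.098     ]
[ 0.5161678  -0.32447589  0.10035331] 19.3 (array([-0.06,  0.07,  5.28]), array([ 0.1, -0.1, -0.2]))
```

Call:
move_arm --rot '[[0,0,0],[0,0,0],[0,0,0],[0,0,0],[0,0,0]]' --dp '[[-0.2,0.08,0],[-0.2,0.08,1],[-0.2,0.08,2],[-0.2,0.08,2.8],[-0.2,0.08,2.8]]' --grip '[1,1,1,1,1]'

```text
time_s: 19.72
position: [0.513, -0.3247, 0.068]
tool_rot: [0.997, 0.083, -0.001, -0.001]
force: [0.0, 1.8, -1.3]
width: 0.0082
```

Call:
move_arm --rot '[[0,0,0],[0,0,0],[0,0,0],[0,0,0],[0,0,0]]' --dp '[[0,0,0],[0,0,0],[0,0,0],[0,0,0],[0,0,0]]' --grip '[1,1,1,1,1]'

```text
time_s: 20.13
position: [0.5141, -0.3254, 0.0709]
tool_rot: [0.997, 0.083, 0.0, 0.0]
force: [0.3, 0.3, -0.5]
width: 0.0088
```

```bash
python3 - <<'E'
from h import *
p,r,o=tool();print(p,o['time_s'],o['force'],delta([.5140,-.3256,.0476],Rt=down(np.radians(9.75-90))))
E
```

```text
[ 0.51405331 -0.32543989  0.07088214] 20.1333 [ 0.25625119  0.33787304 -0.46799834] (array([-0.01,  0.01,  2.33]), array([ 0. , -0. , -0.2]))
```

Call:
move_arm --rot '[[0,0,-0.2],[0,0,-0.2],[0,0,-0.2],[0,0,-0.2],[0,0,-0.2]]' --dp '[[0,0,0.5],[0,0,1],[0,0,1.5],[0,0,2],[0,0,2.4]]' --grip '[1,1,1,1,1]'

```text
time_s: 20.55
position: [0.514, -0.3256, 0.0468]
tool_rot: [0.996, 0.085, 0.0, 0.0]
force: [-13.8, 6.0, 48.8]
width: 0.0087
```

Call:
move_arm --rot '[[0,0,0],[0,0,0],[0,0,0],[0,0,0],[0,0,0]]' --dp '[[0,0,0.1],[0,0,0.2],[0,0,0.2],[0,0,0.2],[0,0,0.2]]' --grip '[1,1,1,1,1]'

```text
time_s: 20.97
position: [0.5145, -0.3259, 0.047]
tool_rot: [0.996, 0.085, 0.001, 0.001]
force: [-9.0, 2.4, 27.7]
width: 0.0086
```

```bash
python3 - <<'E'
from h import *
p,r,o=tool();print(p,o['time_s'],o['width'],o['force'])
v=shot('wrist','w22'); v=V('w22')
for q in((318,200),(318,230),(318,270),(318,350)):print(v.w(*q).round(4))
E
```

```text
[ 0.51451092 -0.32588965  0.0470443 ] 20.9667 0.008561682275282825 [-9.02502043  2.35509444 27.69178526]
[ 0.5585 -0.3186  0.0529]
[ 0.5472 -0.3206  0.0528]
[ 0.5312 -0.3233  0.0526]
[ 0.4962 -0.3293  0.0529]
```

View pics/w22.png

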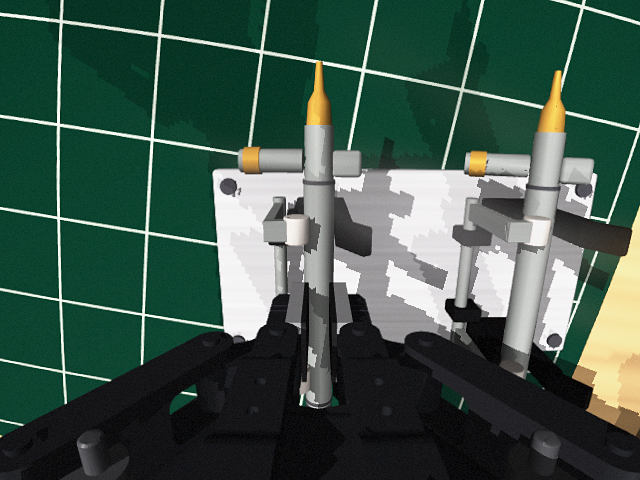

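Barrel top is 0.053, so it is seated at the same height as the first one. I'll release and retreat.

Call:
move_arm --rot '[[0,0,0],[0,0,0],[0,0,0],[0,0,0],[0,0,0]]' --dp '[[0,0,-0.2],[0,0,-0.2],[0,0,-0.2],[0,0,-0.2],[0,0,-1]]' --grip '[0.2,0.2,0.2,0.2,0.2]'

```text
time_s: 21.43
position: [0.5131, -0.3247, 0.0527]
tool_rot: [0.996, 0.085, -0.001, -0.001]
force: [-0.4, 0.1, -0.5]
width: 0.0339
```

Call:
move_arm --rot '[[0,0,0],[0,0,0],[0,0,0],[0,0,0],[0,0,0]]' --dp '[[0,0,-2],[-0.5,0,-5],[-1,0,-8],[-2,0,-11],[-3,0,-15]]' --grip '[0.2,0.2,0.2,0.2,0.2]'

```text
time_s: 21.85
position: [0.4834, -0.3299, 0.2045]
tool_rot: [0.996, 0.085, -0.001, -0.001]
force: [1.0, -1.3, -0.9]
width: 0.0343
```

```bash
python3 - <<'E'
from h import *
for i in range(4): p,r,o=tool(); shot('wrist','w23')
print(p,o['time_s'],o['width'],o['dq'].round(3))
v=V('w23'); v.crop('c23',240,80,460,320,3)
E
```

```text
[ 0.48480393 -0.33120314  0.20866482] 22.0 0.034295499525816835 [ 0.006  0.043  0.058  0.001 -0.028  0.005]
```

View pics/c23.png

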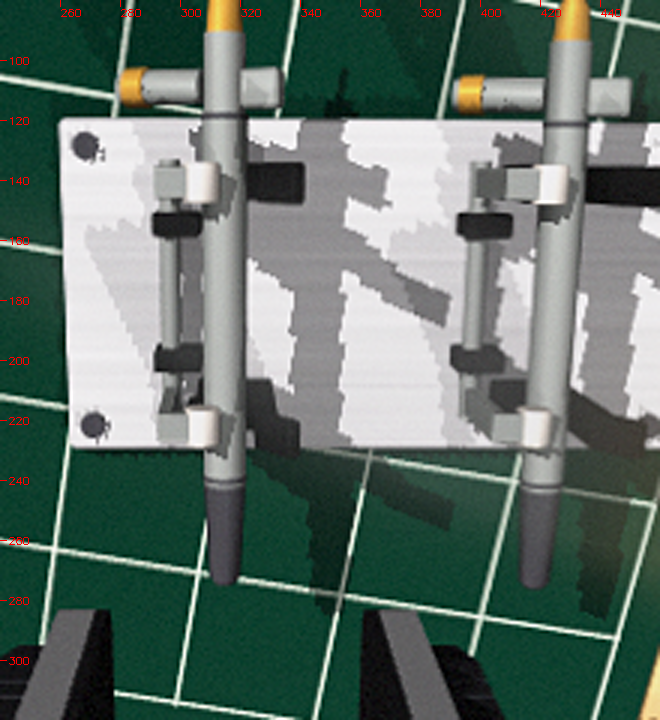

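View pics/w23.png

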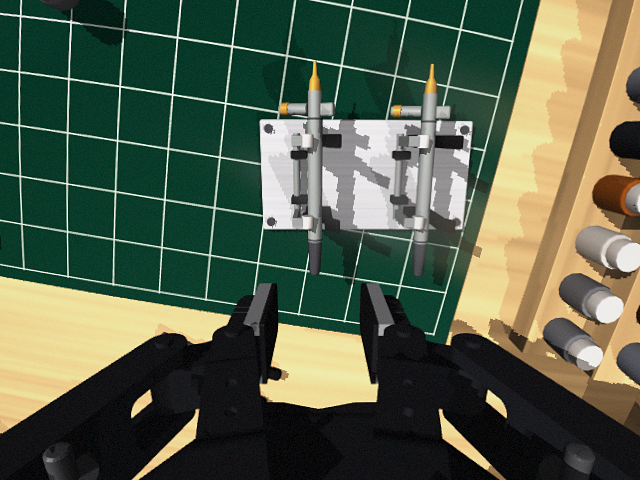

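```bash
python3 - <<'E'
from h import *
v=V('w23'); m=np.array([.5235,-.3697]);a=np.radians(9.75);X=np.array([np.cos(a),np.sin(a)]);Y=np.array([-X[1],X[0]])
for q in((312,118.5),(313.5,241),(429,121.3),(420,242.3),(306,140.5),(306,222)):
    P=v.z(*q,.053 if q[0]!=306 else .061)[:2]-m; print(q,(P@X).round(4),(P@Y).round(4))
t=V('top1')
for a_,b_ in(((320.5,239),(307.5,305)),((345,245),(349.5,313))): line(t,a_,b_,.008,.095,.19)
E
```

```text
(312, 118.5) 0.0488 0.0483
(313.5, 241) -0.0489 0.0475
(429, 121.3) 0.0472 -0.0422
(420, 242.3) -0.0502 -0.0417
(306, 140.5) 0.0324 0.0528
(306, 222) -0.0308 0.0533
len 0.1875 ang -10.45 o [0.5064 0.0941 0.008 ]
len 0.1888 ang 3.91 o [0.488  0.0017 0.008 ]
```

Both airbrushes are seated within about 1 mm of centre. Now the brushes; I'll log the robot state as I go so I can fit the arm's kinematics.

```bash
cat >> h.py <<'E'
import json
def log():
    o=status.get_obs(); open('log.jsonl','a').write(json.dumps([list(map(float,o['qpos'])),list(map(float,o['position'])),list(map(float,o['tool_rot'])),list(map(float,o['dq']))])+'\n')
E
python3 - <<'E'
from h import *
log();p,r,o=tool();print(o['qpos'].round(3),p,delta([.43,.05,.25],Rt=down(np.radians(-93))))
E
```

```text
[-0.642 -0.07   1.671  0.     1.538  0.759] [ 0.48448897 -0.33073258  0.20611108] (array([  1.07, -38.44,  -4.45]), array([ 0.1, -0.1, 12.7]))
```

Call:
move_arm --rot '[[0,0,3],[0,0,6],[0,0,9],[0,0,12],[0,0,12.7]]' --dp '[[0.1,-4,-4],[0.3,-8,-4.4],[0.5,-12,-4.4],[0.6,-16,-4.4],[0.7,-20,-4.4]]' --grip '[0,0,0,0,0]'

```text
time_s: 22.47
position: [0.4575, -0.1361, 0.2475]
tool_rot: [1.0, -0.028, -0.001, -0.0]
force: [1.9, 1.0, 0.4]
width: 0.0424
```

```bash
python3 - <<'E'
from h import *
log();p,r,o=tool();print(o['qpos'].round(3),p,delta([.43,.05,.25],Rt=down(np.radians(-93))))
E
```

```text
[-0.343 -0.327  1.824  0.     1.646  1.284] [ 0.45748315 -0.13606988  0.2475105 ] (array([ -3.78, -18.43,  -0.23]), array([-0. ,  0.1, -0.2]))
```

Call:
move_arm --rot '[[0,0,0],[0,0,0],[0,0,0],[0,0,0],[0,0,0]]' --dp '[[-1,-5,0],[-2,-10,0],[-3,-15,0],[-3.8,-18.4,0],[-3.8,-18.4,0]]' --grip '[0,0,0,0,0]'

```text
time_s: 22.88
position: [0.4285, 0.0513, 0.2475]
tool_rot: [1.0, -0.025, -0.001, -0.0]
force: [-0.5, -0.3, -0.7]
width: 0.0426
```

```bash
python3 - <<'E'
from h import *
for i in range(4): log();p,r,o=tool();shot('wrist','w24')
print(o['qpos'].round(3),o['dq'].round(3),p)
E
```

```text
[ 0.055 -0.435  1.903  0.     1.675  1.674] [-0.052  0.008 -0.007 -0.008 -0.002 -0.026] [0.4293495  0.04932009 0.24755158]
```

View pics/w24.png

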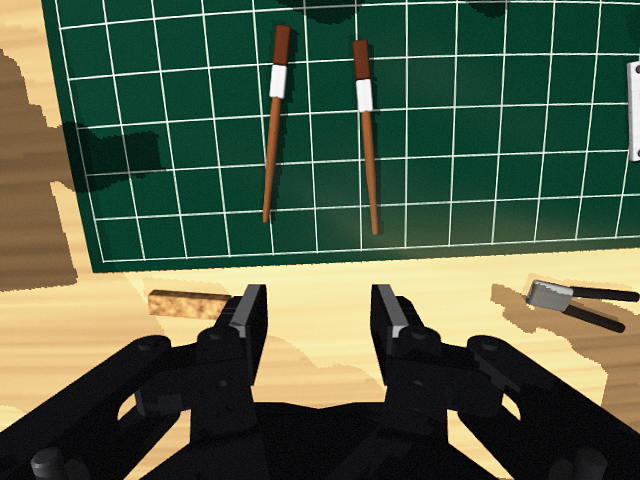

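```bash
python3 - <<'E'
from h import *
D=[json.loads(l) for l in open('log.jsonl')]
D.append([[-1.16978104e+00,  1.16498390e-01,  1.44228675e+00, -2.95184671e-05,1.58397539e+00, -3.77592216e-02],[ 0.28669518, -0.61087949,  0.23054046],[0.976030859,0.217631388,0,0],[0]])
A=[];b=[]
for q,p,r,_ in D:
    s2,c2,s23,c23=np.sin(q[1]),np.cos(q[1]),np.sin(q[1]+q[2]),np.cos(q[1]+q[2])
    A.append([1,s2,s23,c23,0]);b.append(np.hypot(p[0],p[1])); A.append([0,c2,c23,-s23,1]);b.append(p[2])
x,res,rk,sv=np.linalg.lstsq(np.array(A),np.array(b),rcond=None);print(x.round(4),res,sv,(np.array(A)@x-b).round(4))
v=V('w24')
line(v,(282.5,25.5),(266,221),.008,.095,.19); line(v,(359.5,40),(375.5,234.5),.008,.095,.19)
t=V('top1');print(t.z(309.5,206,.093))
E
```

```text
[ 0.0021  0.457   0.6189  0.0673 -0.1636] [4.21908678e-08] [4.56434766 3.74046965 0.40560661 0.09426964 0.04704988] [-0.      0.      0.0002 -0.     -0.      0.     -0.0001  0.     -0.
  0.     -0.      0.     -0.     -0.    ]
len 0.1889 ang -9.29 o [0.5047 0.0896 0.008 ]
len 0.191 ang 3.86 o [ 0.4865 -0.0037  0.008 ]
[0.67504378 0.10608052 0.093     ]
```

```bash
python3 - <<'E'
from h import *
v=V('scene0')
for q in((128,43),(352,20),(362,172),(128,30),(362,150),(145,70)): print(q,v.w(*q).round(3))
E
```

```text
(128, 43) [ 0.353 -0.567  0.531]
(352, 20) [0.255 0.052 0.596]
(362, 172) [0.24  0.092 0.154]
(128, 30) [ 0.34  -0.566  0.563]
(362, 150) [0.225 0.086 0.221]
(145, 70) [ 0.304 -0.57   0.439]
```

```bash
cat > kin.py <<'E'
import numpy as np
from scipy.spatial.transform import Rotation as R
from scipy.optimize import least_squares
A1,L2,L3,E_,HP=0.0021,.457,.6189,.0673,-.1636
L6=.314; 
LO=np.array([-2.83,-.83,.07,-1.14,.01,-2.97]);HI=np.array([2.83,2.19,2.5,4.28,3,2.97])
def fk(q,L6=L6,s4=1):
    h=HP+L6
    B=R.from_euler('z',q[0])
    F=B*R.from_euler('y',q[1]+q[2]); U=B*R.from_euler('y',q[1])
    w=B.apply([A1,0,h])+U.apply([0,0,L2])+F.apply([E_,0,L3])
    T=F*R.from_euler('z',s4*q[3])*R.from_euler('y',q[4])*R.from_euler('z',q[5]+np.pi/2)
    return w+T.apply([0,0,L6]),T
def ik(P,T,q0,s4=1):
    def f(q):
        p,t=fk(q,s4=s4); return np.r_[(p-P)*5,(t.inv()*T).as_rotvec()]
    s=least_squares(f,np.clip(q0,LO+1e-3,HI-1e-3),bounds=(LO,HI)); return s.x,np.linalg.norm(s.fun)
E
python3 - <<'E'
from h import *; import kin
o=status.get_obs(); p,T=kin.fk(o['qpos']); print(p,o['position'],(T.inv()*R.from_quat(o['tool_rot'])).magnitude())
q0=o['qpos']
pot=np.array([.675,.106])
for lean in(15,22,28):
  for az in range(-180,180,30):
    a=np.radians(az);l=np.radians(lean)
    d=np.array([np.cos(a),np.sin(a),0]);u=np.array([0,0,1.])
    z=d*np.cos(l)-u*np.sin(l); x=d*np.sin(l)+u*np.cos(l)   # brush x up, leaning toward d
    for sg in(1,-1):
        X=x*sg; T=R.from_matrix(np.c_[X,np.cross(z,X),z])
        P=np.r_[pot,.14]
        best=None
        for s in(q0,np.r_[.2,-.2,1.9,1.5,1.5,0],np.r_[.2,-.2,1.9,3,.5,0],np.r_[.2,0,1.6,1.5,1.5,2],np.r_[.2,0,1.6,1.5,1.5,-2]):
            q,e=kin.ik(P,T,s)
            if e<1e-3: print(lean,az,sg,q.round(2)); break
E
```

```text
[0.43130183 0.02286155 0.24756409] [0.42958861 0.04831063 0.24763164] 2.4422874979828093e-16
15 -180 1 [ 0.11  1.    0.75  0.24  2.69 -1.33]
15 -180 -1 [0.11 1.   0.75 0.24 2.69 1.82]
15 -150 1 [ 0.27  0.97  0.8  -0.51  2.62 -2.09]
15 -150 -1 [ 0.27  0.97  0.8  -0.51  2.62  1.05]
15 -120 1 [ 0.42  0.81  1.06 -0.87  2.31 -2.43]
15 -120 -1 [ 0.42  0.81  1.06 -0.87  2.31  0.71]
15 -90 1 [ 0.55  0.58  1.41 -1.08  1.93 -2.56]
15 -90 -1 [ 0.55  0.58  1.41 -1.08  1.93  0.58]
15 0 1 [ 0.28 -0.25  2.36  3.96  0.37 -2.28]
15 0 -1 [ 0.28 -0.25  2.36  3.96  0.37  0.86]
15 30 1 [-0.11 -0.18  2.3   1.88  0.64 -0.57]
15 30 -1 [-0.11 -0.18  2.3   1.88  0.64  2.57]
15 60 1 [-0.29  0.12  2.01  1.46  1.24 -0.51]
15 60 -1 [-0.29  0.12  2.01  1.46  1.24  2.64]
15 90 1 [-0.28  0.42  1.64  1.21  1.69 -0.54]
15 90 -1 [-0.28  0.42  1.64  1.21  1.69  2.6 ]
15 120 1 [-0.19  0.68  1.26  1.    2.09 -0.62]
15 120 -1 [-0.19  0.68  1.26  1.    2.09  2.52]
15 150 1 [-0.05  0.89  0.94  0.76  2.45 -0.81]
15 150 -1 [-0.05  0.89  0.94  0.76  2.45  2.34]
22 -180 1 [ 0.11  0.94  0.79  0.19  2.59 -1.36]
22 -180 -1 [0.11 0.
[... 1069 characters left out ...]
 -90 1 [ 0.52  0.48  1.42 -0.92  1.83 -2.59]
28 -90 -1 [ 0.52  0.48  1.42 -0.92  1.83  0.56]
28 -60 1 [ 0.57  0.21  1.77 -1.1   1.42 -2.75]
28 -60 -1 [ 0.57  0.21  1.77 -1.1   1.42  0.39]
28 0 1 [ 0.26 -0.3   2.27 -1.13  0.25  2.81]
28 0 -1 [ 0.26 -0.3   2.27 -1.13  0.25 -0.33]
28 30 1 [-0.07 -0.24  2.22  1.29  0.54  0.01]
28 60 1 [-0.24  0.04  1.97  1.21  1.14 -0.28]
28 60 -1 [-0.24  0.04  1.97  1.21  1.14  2.86]
28 90 1 [-0.25  0.33  1.63  1.03  1.59 -0.46]
28 90 -1 [-0.25  0.33  1.63  1.03  1.59  2.69]
28 120 1 [-0.16  0.58  1.29  0.84  1.98 -0.63]
28 120 -1 [-0.16  0.58  1.29  0.84  1.98  2.51]
28 150 1 [-0.04  0.78  0.99  0.59  2.31 -0.9 ]
28 150 -1 [-0.04  0.78  0.99  0.59  2.31  2.24]
```

Fit is good. I'll take each brush with the tool down, then turn the tool to point at +y so the handle points down. First brush0: moving above it.

```bash
python3 - <<'E'
from h import *
for i in range(2): p,r,o=tool();shot('wrist','w25')
print(p,o['dq'].round(3)); v=V('w25'); v.crop('c25',240,10,400,250,3)
print(delta([.47,.093,.13],Rt=down(np.radians(-99.5))))
E
```

```text
[0.42976067 0.04769865 0.24774928] [-0.024  0.001 -0.001 -0.    -0.001  0.   ]
(array([ 3.78, -4.78, 11.78]), array([0. , 0.1, 6.5]))
```

View pics/c25.png

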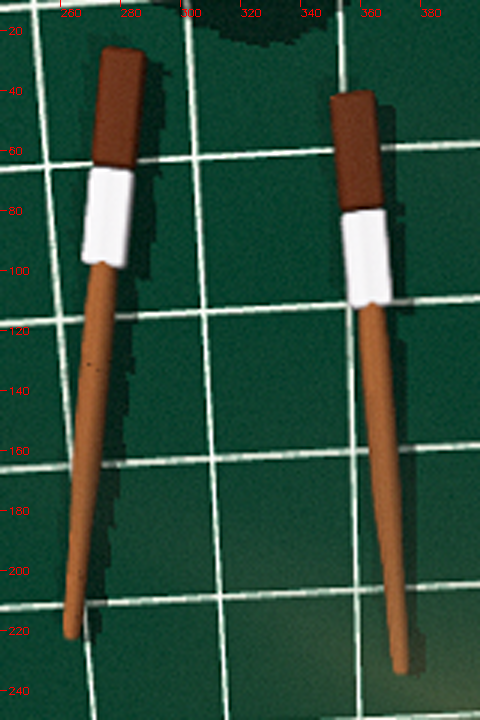

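```bash
python3 - <<'E'
from h import *
v=V('w25')
for t,f,b in(((281.5,26),(274.5,98),(264,222)),((358,41),(363,111.5),(373.3,234))):
    o,a=line(v,t,b,.008,.095,.19); u=np.array([np.cos(np.radians(a)),np.sin(np.radians(a)),0])
    F=v.z(*f,.008); print('from ferrule',(F-.029*u).round(4),'grip',(o+.01*u).round(4))
    print(delta(np.r_[(o+.01*u)[:2],.07],Rt=down(np.radians(a-90))))
E
```

```text
len 0.1898 ang -9.8 o [0.5046 0.0893 0.008 ]
from ferrule [0.5053 0.0894 0.008 ] grip [0.5144 0.0876 0.008 ]
(array([ 8.26, -4.47, 17.78]), array([0. , 0.1, 6.8]))
len 0.1896 ang 3.45 o [ 0.4867 -0.0037  0.008 ]
from ferrule [ 0.488  -0.0028  0.008 ] grip [ 0.4967 -0.0031  0.008 ]
(array([ 6.96,  4.68, 17.78]), array([ 0. ,  0.1, -6.4]))
```

Call:
move_arm --rot '[[0,0,3],[0,0,6.8],[0,0,6.8],[0,0,6.8],[0,0,6.8]]' --dp '[[3,-1.5,3],[6,-3,7],[8.3,-4.5,11],[8.3,-4.5,15],[8.3,-4.5,17.8]]' --grip '[0,0,0,0,0]'

```text
time_s: 23.6
position: [0.5161, 0.0878, 0.0709]
tool_rot: [0.996, -0.086, 0.0, -0.0]
force: [0.6, -0.8, -0.8]
width: 0.043
```

```bash
python3 - <<'E'
from h import *
for i in range(4): p,r,o=tool();shot('wrist','w26')
print(p,o['dq'].round(3),delta([.5144,.0876,.0095],Rt=down(np.radians(-99.8)))); v=V('w26')
E
```

```text
[0.513474   0.08732986 0.0705686 ] [ 0.001 -0.064 -0.073  0.001  0.035 -0.   ] (array([-0.04,  0.  ,  6.41]), array([ 0. ,  0.1, -0. ]))
```

View pics/w26.png

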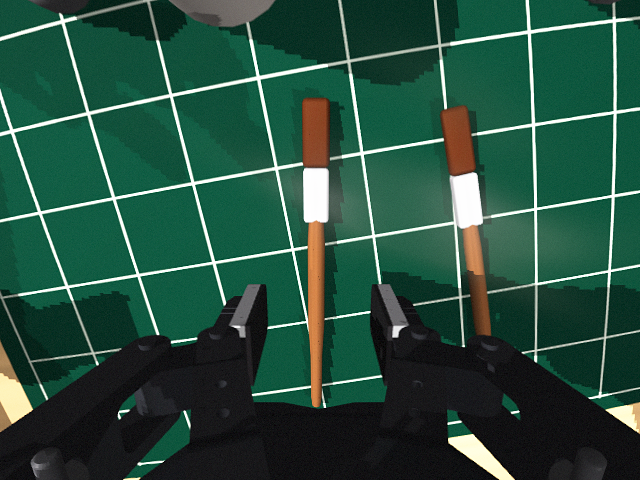

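The brush is aligned, with its axis at u≈316–318 between the pads. I'll descend, grip and lift.

Call:
move_arm --rot '[[0,0,0],[0,0,0],[0,0,0],[0,0,0],[0,0,0]]' --dp '[[0,0,2],[0,0,4],[0,0,5.8],[0,0,6.2],[0,0,6.2]]' --grip '[0,0,0,0,0]'

```text
time_s: 24.22
position: [0.5155, 0.0881, 0.0128]
tool_rot: [0.996, -0.085, 0.001, -0.0]
force: [0.2, 0.1, -0.0]
width: 0.0429
```

Call:
move_arm --rot '[[0,0,0],[0,0,0],[0,0,0],[0,0,0],[0,0,0]]' --dp '[[0,0,0.1],[0,0,0.1],[0,0,0.1],[0,0,0.1],[0,0,0.1]]' --grip '[0.2,0.6,1,1,1]' --grip_force 40

```text
time_s: 24.63
position: [0.5163, 0.0888, 0.0125]
tool_rot: [0.996, -0.085, 0.002, -0.0]
force: [-2.6, 0.4, 16.8]
width: 0.0004
```

Call:
move_arm --rot '[[0,0,0],[0,0,0],[0,0,0],[0,0,0],[0,0,0]]' --dp '[[0,0,-1],[0,0,-3],[0,0,-7],[0,0,-11],[0,0,-15]]' --grip '[1,1,1,1,1]'

```text
time_s: 25.05
position: [0.5143, 0.0885, 0.1623]
tool_rot: [0.996, -0.085, -0.0, 0.0]
force: [0.2, -0.3, 0.3]
width: -0.0002
```

```bash
python3 - <<'E'
from h import *
for i in range(3): p,r,o=tool();shot('wrist','w27')
print(p,o['dq'].round(3),o['width'])
E
```

```text
[0.51703633 0.088819   0.16778775] [ 0.001  0.047  0.091  0.001 -0.079 -0.001] 0.0003484085639036295
```

View pics/w27.png

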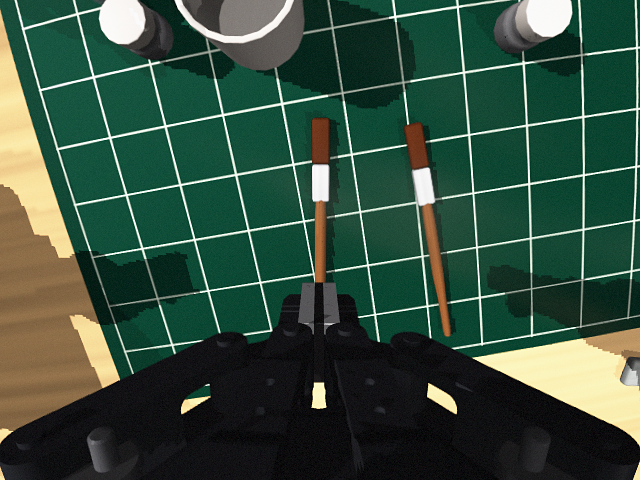

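The grip missed: the fingers closed above the handle and the brush is still in place at (320,118)–(320,283). I'll go lower with a smaller opening.

Call:
move_arm --rot '[[0,0,0],[0,0,0],[0,0,0],[0,0,0],[0,0,0]]' --dp '[[0,0,3],[0,0,7],[0,0,10],[0,0,12],[0,0,12]]' --grip '[0.3,0.3,0.3,0.3,0.3]'

```text
time_s: 25.62
position: [0.512, 0.0882, 0.0349]
tool_rot: [0.996, -0.085, -0.004, 0.001]
force: [0.2, -0.1, -0.4]
width: 0.0298
```

Call:
move_arm --rot '[[0,0,0],[0,0,0],[0,0,0],[0,0,0],[0,0,0]]' --dp '[[0,0,1],[0,0,2],[0,0,3],[0,0,3.3],[0,0,3.3]]' --grip '[0.3,0.3,0.3,0.3,0.3]'

```text
time_s: 26.03
position: [0.5146, 0.0885, 0.0064]
tool_rot: [0.996, -0.085, -0.0, 0.0]
force: [-0.3, -0.6, 0.1]
width: 0.0296
```

```bash
python3 - <<'E'
from h import *
for i in range(3): p,r,o=tool();shot('wrist','w28')
print(p,o['dq'].round(3),o['width'],o['force']); v=V('w28'); v.crop('c28',220,150,420,420,3)
for q in((318,240),(318,270),(318,300),(318,330)): print(v.w(*q).round(4))
for q in((289,290),(347,290)): print(v.w(*q).round(4))
E
```

```text
[0.51509055 0.08854032 0.00739423] [ 0.    -0.006 -0.006 -0.001 -0.    -0.002] 0.02985473143786613 [-0.5985746  -0.80116236  0.40196703]
[0.5437 0.0834 0.0122]
[0.5315 0.0855 0.012 ]
[0.5192 0.0877 0.0129]
[0.5059 0.0899 0.013 ]
[0.5214 0.0998 0.0031]
[0.5174 0.0755 0.0036]
```

View pics/c28.png

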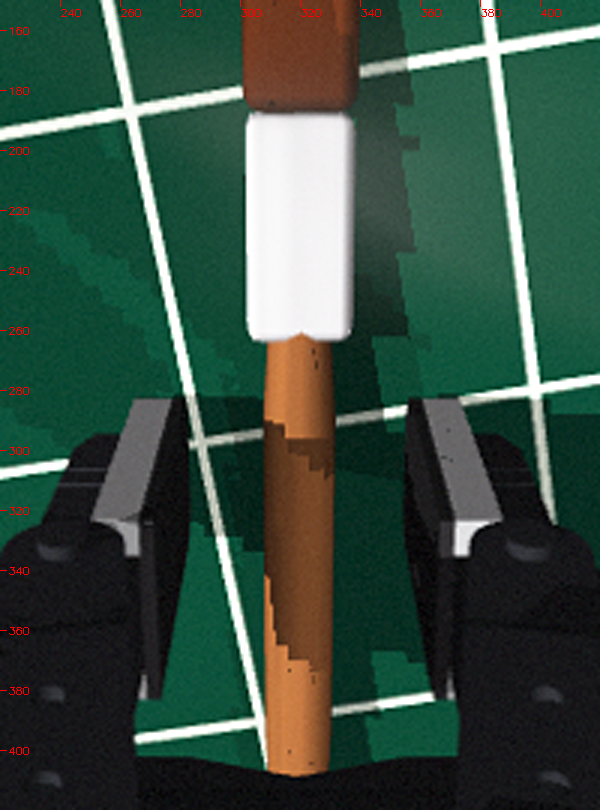

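Call:
move_arm --rot '[[0,0,0],[0,0,0],[0,0,0],[0,0,0],[0,0,0]]' --dp '[[0,0,0.2],[0,0,0.3],[0,0,0.3],[0,0,0.3],[0,0,0.3]]' --grip '[0.3,0.5,0.7,1,1]' --grip_force 25

```text
time_s: 26.6
position: [0.5149, 0.0885, 0.004]
tool_rot: [0.996, -0.085, 0.0, -0.0]
force: [-0.2, 0.5, 0.3]
width: 0.0085
```

```bash
python3 - <<'E'
from h import *
p,r,o=tool();print(p,o['width'],o['force'])
shot('wrist','w29'); V('w29').crop('c29',220,150,420,420,3)
E
```

```text
[0.51485751 0.08848592 0.00404083] 0.008469423801493185 [-0.2244306   0.51628227  0.28938527]
```

View pics/c29.png

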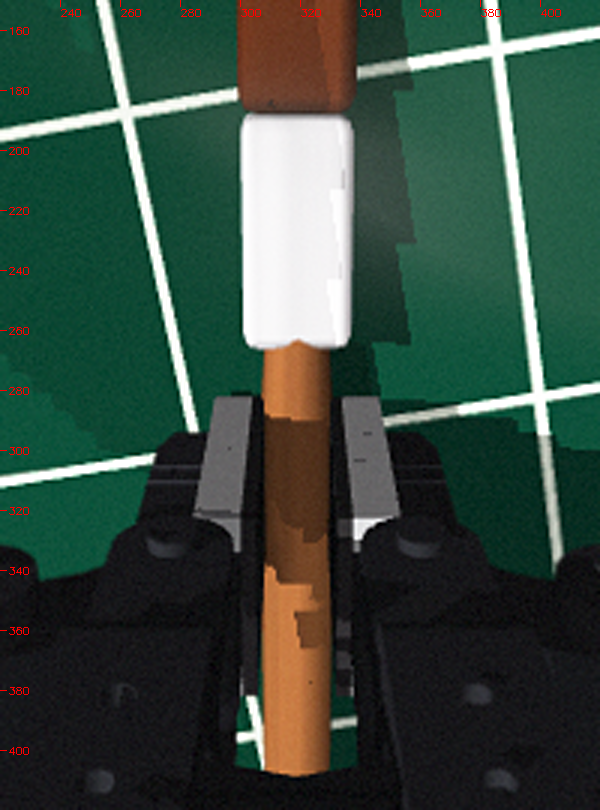

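Gripped properly (8.5 mm, no contact force). I'll lift.

Call:
move_arm --rot '[[0,0,0],[0,0,0],[0,0,0],[0,0,0],[0,0,0]]' --dp '[[0,0,-2],[0,0,-6],[0,0,-10],[0,0,-15],[0,0,-19]]' --grip '[1,1,1,1,1]' --grip_force 35

```text
time_s: 27.07
position: [0.5143, 0.0884, 0.1893]
tool_rot: [0.996, -0.085, -0.0, -0.0]
force: [0.0, -0.1, -0.1]
width: 0.008
```

```bash
cat >> h.py <<'E'
def stand(az,lean,sg=1):
    a=np.radians(az);l=np.radians(lean); d=np.array([np.cos(a),np.sin(a),0]);u=np.array([0,0,1.])
    z=d*np.cos(l)-u*np.sin(l); x=(d*np.sin(l)+u*np.cos(l))*sg
    return R.from_matrix(np.c_[x,np.cross(z,x),z])
E
python3 - <<'E'
from h import *; import kin
log();p,r,o=tool();print(p,o['width'],o['qpos'].round(3))
T=stand(90,20); print(delta([.60,.05,.26],Rt=T))
q=o['qpos']
from scipy.spatial.transform import Slerp
S=Slerp([0,1],R.concatenate([r,T]))
for t in np.linspace(0,1,9):
    q,e=kin.ik(p+t*(np.array([.60,.05,.26])-p),S(t),q); print(q.round(2),round(e,4), S(t).apply([0,0,1]).round(2))
E
```

```text
[0.5143483  0.08844867 0.18926757] 0.007961855138240896 [ 0.121 -0.208  1.822  0.     1.527  1.863]
(array([ 9.09,  2.34, -7.07]), array([ 60. ,  50.6, -85.8]))
[ 0.17 -0.21  1.82  0.    1.53  1.91] 0.0 [-0.  0. -1.]
[ 0.09 -0.29  1.88  0.11  1.42  1.64] 0.0 [ 0.12  0.12 -0.99]
[-0.01 -0.33  1.92  0.27  1.34  1.32] 0.0 [ 0.21  0.26 -0.94]
[-0.11 -0.34  1.95  0.46  1.32  0.98] 0.0 [ 0.27  0.41 -0.87]
[-0.22 -0.3   1.95  0.66  1.35  0.64] 0.0 [ 0.29  0.55 -0.78]
[-0.3  -0.22  1.93  0.83  1.43  0.32] 0.0 [ 0.27  0.68 -0.68]
[-0.36 -0.11  1.87  0.96  1.54  0.04] 0.0 [ 0.21  0.8  -0.57]
[-0.38  0.02  1.8   1.05  1.68 -0.2 ] 0.0 [ 0.12  0.88 -0.45]
[-0.39  0.15  1.7   1.12  1.82 -0.41] 0.0 [ 0.    0.94 -0.34]
```

Call:
move_arm --rot '[[3.6,3,-5.1],[7.2,6,-10.2],[10.8,9,-15.3],[14.4,12,-20.4],[18,15,-25.5]]' --dp '[[1,0.3,-2],[2,0.6,-4],[3,1,-6],[4,1.4,-7],[5,1.8,-7]]' --grip '[1,1,1,1,1]'

```text
time_s: 27.48
position: [0.562, 0.0621, 0.2612]
tool_rot: [0.969, 0.14, 0.146, -0.144]
force: [-0.1, 0.1, -0.9]
width: 0.008
```

```bash
python3 - <<'E'
from h import *; import kin
log();p,r,o=tool();print(p,o['width'],o['qpos'].round(3),o['time_s'])
print(kin.fk(o['qpos'])[0],(kin.fk(o['qpos'])[1].inv()*r).magnitude())
print(delta([.60,.05,.26],Rt=stand(90,20)))
E
```

```text
[0.56204167 0.06210781 0.26119261] 0.008011716913826948 [-0.113 -0.29   1.813  0.356  1.41   1.15 ] 27.4833
[0.56584101 0.04443059 0.26315654] 1.7608938668935867e-16
(array([3.17, 2.33, 0.64]), array([ 42.1,  35.2, -59.8]))
```

Call:
move_arm --rot '[[3.6,3,-5.1],[7.2,6,-10.2],[10.8,9,-15.3],[14.4,12,-20.4],[18,15,-25.5]]' --dp '[[0.6,0.5,0],[1.2,1,0],[1.8,1.4,0.2],[2.4,1.8,0.4],[3.1,2.3,0.6]]' --grip '[1,1,1,1,1]'

```text
time_s: 27.9
position: [0.5983, 0.0496, 0.2567]
tool_rot: [0.854, 0.349, 0.273, -0.274]
force: [-0.3, 0.5, -0.5]
width: 0.0084
```

```bash
python3 - <<'E'
from h import *
log();p,r,o=tool();print(p,o['width'],o['qpos'].round(3),o['time_s'])
print(delta([.60,.05,.26],Rt=stand(90,20)))
E
```

```text
[0.59826175 0.04957402 0.25669601] 0.008354984352513318 [-0.313 -0.163  1.815  0.797  1.455  0.4  ] 27.9
(array([ 0.34,  0.01, -0.16]), array([ 24.1,  20.2, -34.5]))
```

Call:
move_arm --rot '[[3.6,3,-5.1],[7.2,6,-10.2],[10.8,9,-15.3],[14.4,12,-20.4],[18,15,-25.5]]' --dp '[[0.3,0,0],[0.3,0,0],[0.3,0,0],[0.3,0,0],[0.3,0,0]]' --grip '[1,1,1,1,1]'

```text
time_s: 28.32
position: [0.5998, 0.0508, 0.258]
tool_rot: [0.661, 0.527, 0.376, -0.379]
force: [0.7, 0.2, -0.7]
width: 0.0079
```

```bash
python3 - <<'E'
from h import *
log();p,r,o=tool();print(p,o['width'],o['qpos'].round(3),o['time_s'])
print(delta([.687,.131,.25],Rt=stand(90,20)))
E
```

```text
[0.59983149 0.050836   0.2580379 ] 0.007894284537244724 [-0.393  0.044  1.746  1.07   1.725 -0.206] 28.3167
(array([3.99, 7.38, 8.4 ]), array([ 6.1,  5.1, -9.1]))
```

Call:
move_arm --rot '[[3,2.5,-4.5],[6.1,5.1,-9.1],[6.1,5.1,-9.1],[6.1,5.1,-9.1],[6.1,5.1,-9.1]]' --dp '[[1,1.8,2],[2,3.7,4],[3,5.5,6],[4,7.4,8.4],[4,7.4,8.4]]' --grip '[1,1,1,1,1]'

```text
time_s: 28.73
position: [0.6896, 0.1342, 0.2479]
tool_rot: [0.581, 0.578, 0.404, -0.406]
force: [-1.2, 0.3, -0.4]
width: 0.0081
```

```bash
python3 - <<'E'
from h import *
for i in range(3): log();p,r,o=tool();shot('wrist','w30')
print(p,o['width'],o['qpos'].round(3),o['dq'].round(3))
print(delta([.687,.131,.135],Rt=stand(90,20)))
shot('scene','s30');shot('top','t30'); V('s30').crop('cs30',250,120,480,360,3);V('t30').crop('ct30',230,140,390,260,4)
E
```

```text
[0.68764925 0.13198156 0.24867468] 0.008239611408912313 [-0.237  0.266  1.556  1.168  1.7   -0.314] [-0.025 -0.028  0.017 -0.003  0.009 -0.003]
(array([-10.72,   0.02,   3.9 ]), array([ 0. ,  0.1, -0.3]))
```

View pics/w30.png

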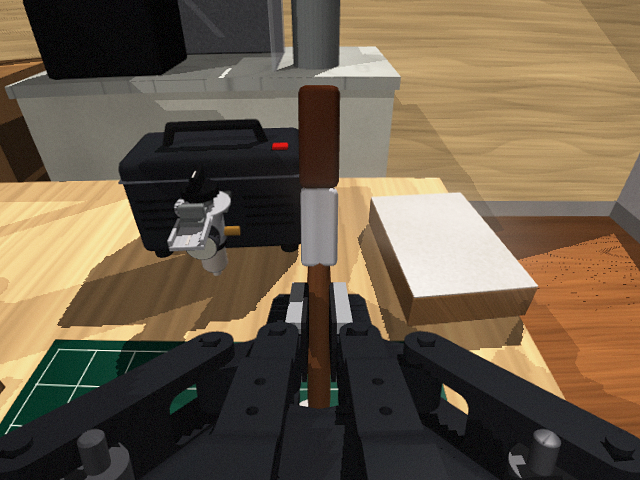

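View pics/cs30.png

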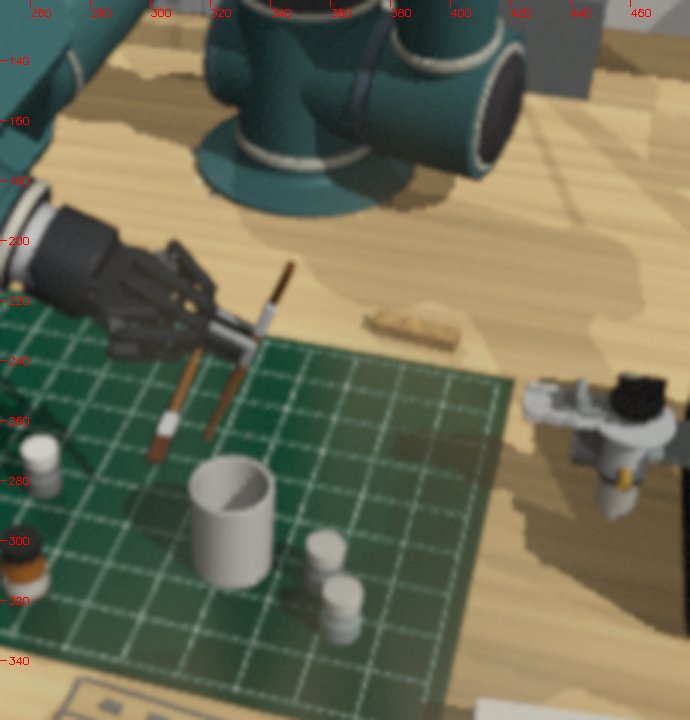

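View pics/ct30.png

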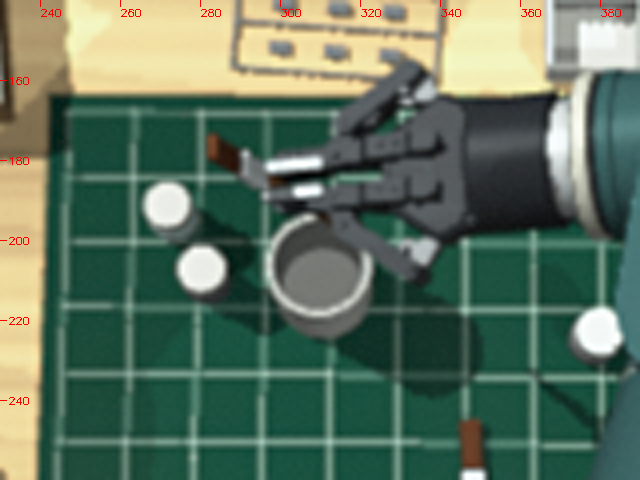

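```bash
python3 - <<'E'
from h import *
s=V('s30');t=V('t30');p,r,o=tool(); print(p)
end=p+r.apply([-.105,0,-.004]); print('end exp',end,s.px(end),t.px(end),'bristle',s.px(p+r.apply([.085,0,-.004])),t.px(p+r.apply([.085,0,-.004])))
print(s.w(317,264),s.w(318,262))
print('pot rim in top',t.px([.675,.106,.093]),'scene',s.px([.675,.106,.093]))
E
```

```text
[0.68723939 0.13060094 0.24958042]
end exp [0.68669632 0.09067982 0.15238469] (np.float64(317.9157283174761), np.float64(265.33064954921576)) (np.float64(314.80367088655595), np.float64(196.55315860160113)) bristle (np.float64(346.0001324264594), np.float64(208.0130724368624)) (np.float64(281.86693105595106), np.float64(176.42582937444826))
[0.526279   0.03364946 0.00333929] [0.52098609 0.03505192 0.0068482 ]
pot rim in top (np.float64(309.5301208384095), np.float64(206.01641063790558)) scene (np.float64(325.7706887633804), np.float64(281.31650625388795))
```

Projected handle end (318,265) agrees with the picture (316.5,266), and the rim centre agrees too. I'll lower it into the pot.

Call:
move_arm --rot '[[0,0,0],[0,0,0],[0,0,0],[0,0,0],[0,0,0]]' --dp '[[-1.4,0,0.5],[-2.8,0,1],[-4.2,0,1.5],[-5.6,0,2],[-7,0,2.5]]' --grip '[1,1,1,1,1]'

```text
time_s: 29.4
position: [0.6869, 0.1304, 0.1728]
tool_rot: [0.582, 0.578, 0.404, -0.406]
force: [0.5, -0.2, -0.0]
width: 0.008
```

Call:
move_arm --rot '[[0,0,0],[0,0,0],[0,0,0],[0,0,0],[0,0,0]]' --dp '[[-1.4,0,0.5],[-2.8,0,1],[-4,0,1.5],[-4,0,1.5],[-4,0,1.5]]' --grip '[1,1,1,1,1]'

```text
time_s: 29.82
position: [0.687, 0.131, 0.1316]
tool_rot: [0.582, 0.578, 0.404, -0.406]
force: [-0.7, -0.4, 0.7]
width: 0.008
```

```bash
python3 - <<'E'
from h import *
p,r,o=tool();print(p,o['width'],o['force'],'end',p+r.apply([-.105,0,-.004]))
shot('scene','s31');shot('top','t31'); V('s31').crop('cs31',270,180,400,330,4)
E
```

```text
[0.68695363 0.13101023 0.13157231] 0.008036293977285391 [-0.65227878 -0.39630826  0.74618861] end [0.6862941  0.09114482 0.03435445]
```

View pics/cs31.png

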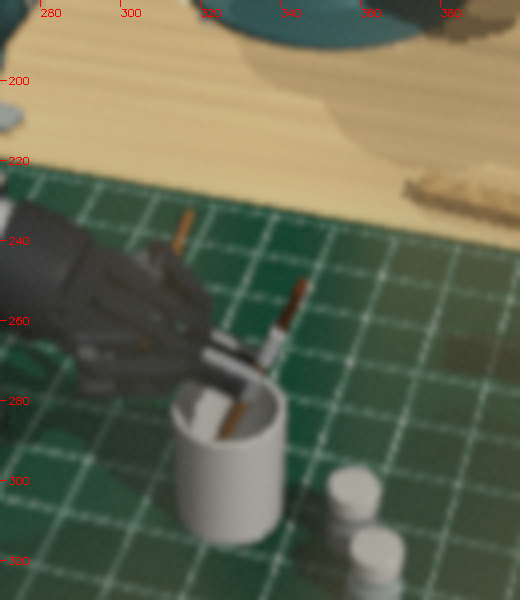

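Call:
move_arm --rot '[[0,0,0],[0,0,0],[0,0,0],[0,0,0],[0,0,0]]' --dp '[[-0.6,0,0.2],[-1.1,0,0.4],[-1.1,0,0.4],[-1.1,0,0.4],[-1.1,0,0.4]]' --grip '[1,1,1,1,1]'

```text
time_s: 30.33
position: [0.687, 0.1308, 0.1207]
tool_rot: [0.581, 0.578, 0.404, -0.406]
force: [-0.4, 0.3, 0.2]
width: 0.008
```

Call:
move_arm --rot '[[0,0,0],[0,0,0],[0,0,0],[0,0,0],[0,0,0]]' --dp '[[0,0,0],[0,0,0],[0,0,0],[0,0,0],[0,0,-1]]' --grip '[0.5,0.2,0.2,0.2,0.2]'

```text
time_s: 30.75
position: [0.6866, 0.1223, 0.1237]
tool_rot: [0.581, 0.578, 0.404, -0.406]
force: [-0.4, -0.4, -0.1]
width: 0.0339
```

Call:
move_arm --rot '[[0,0,0],[0,0,0],[0,0,0],[0,0,0],[0,0,0]]' --dp '[[0,0,-2],[0,0,-5],[0,0,-8],[2,0,-12],[4,0,-15]]' --grip '[0.2,0.2,0.2,0.2,0.2]'

```text
time_s: 31.17
position: [0.6864, -0.0079, 0.2133]
tool_rot: [0.582, 0.577, 0.404, -0.406]
force: [-0.0, 0.1, 0.0]
width: 0.0342
```

```bash
python3 - <<'E'
from h import *
p,r,o=tool();print(p,o['width'],o['force'])
shot('scene','s32');shot('top','t32');shot('wrist','w32'); V('s32').crop('cs32',270,180,400,330,4); V('t32').crop('ct32',250,150,410,320,4)
E
```

```text
[ 0.68641953 -0.00793142  0.21331434] 0.03419398894147211 [-0.00715192  0.13862806  0.04583985]
```

View pics/cs32.png

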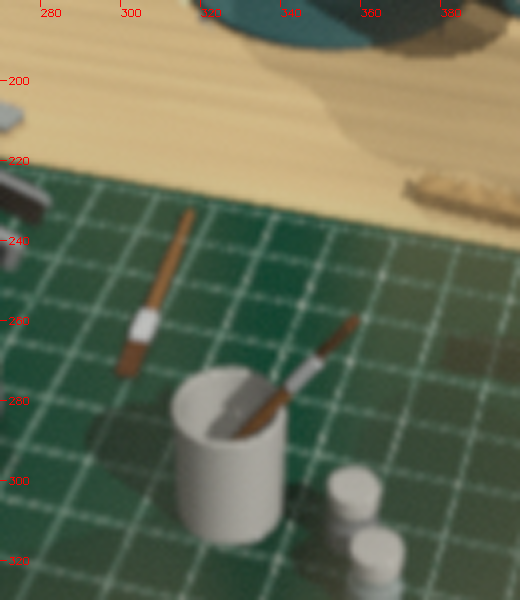

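View pics/ct32.png

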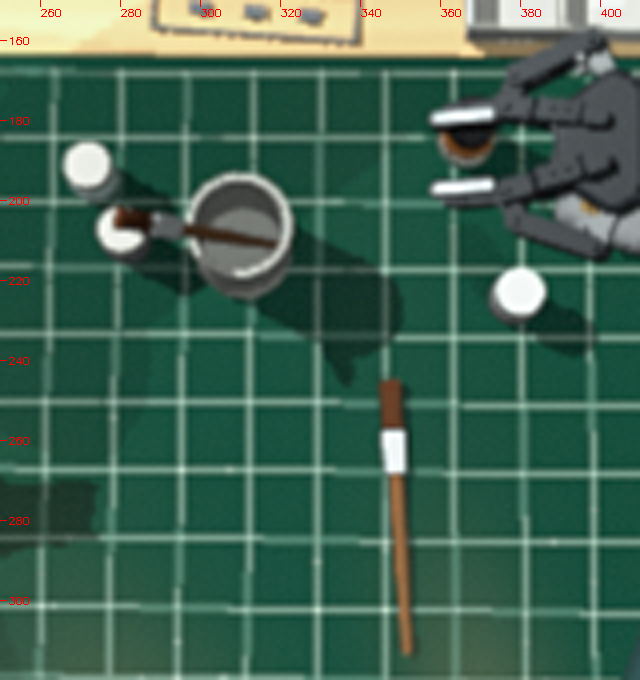

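View pics/w32.png

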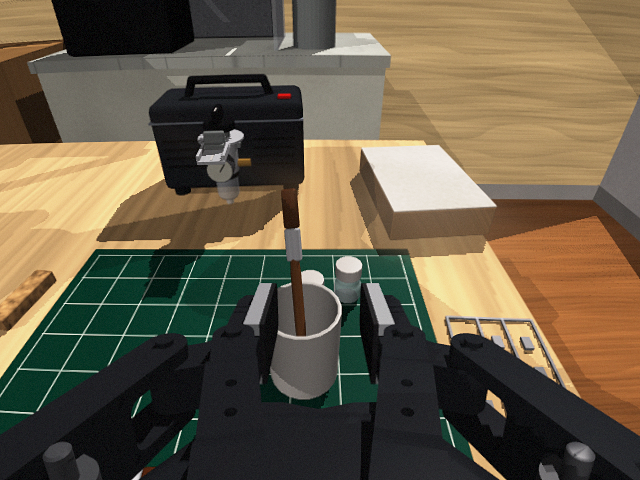

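Brush0 stands in the pot, bristles up, leaning toward +y. The jars and compressor are undisturbed. Now brush1: turning the tool back down.

```bash
python3 - <<'E'
from h import *
p,r,o=tool();T=down(np.radians(-86.5))
print(delta([.44,.0,.25],Rt=T), r.apply([1,0,0]))
E
```

```text
(array([  3.41, -24.78,  -0.53]), array([-51.9, -55.5,  74.5])) [0.00166274 0.34596931 0.93824436]
```

Call:
move_arm --rot '[[-3.4,-3.7,4.9],[-6.8,-7.4,9.8],[-10.2,-11,14.7],[-13.6,-14.7,19.6],[-17,-18.4,24.5]]' --dp '[[1,0,0],[2,-2,0],[3,-5,0],[3.4,-8,-0.2],[3.4,-11,-0.5]]' --grip '[0.2,0.2,0.2,0.2,0.2]'

```text
time_s: 31.73
position: [0.5756, 0.002, 0.2471]
tool_rot: [0.801, 0.432, 0.292, -0.294]
force: [0.2, -1.0, 0.4]
width: 0.034
```

```bash
python3 - <<'E'
from h import *
p,r,o=tool();print(p,delta([.44,.0,.25],Rt=down(np.radians(-86.5))))
E
```

```text
[0.57558929 0.00197748 0.24709678] (array([ -6.08, -11.69,  -3.22]), array([-34.9, -36.7,  49.8]))
```

Call:
move_arm --rot '[[-3.4,-3.6,4.9],[-6.8,-7.2,9.8],[-10.2,-10.8,14.7],[-13.6,-14.4,19.6],[-17,-18,24.5]]' --dp '[[-1,-2,-0.6],[-2,-4,-1.2],[-3,-6,-1.8],[-4.5,-9,-2.4],[-6.1,-11.7,-3.2]]' --grip '[0.2,0.2,0.2,0.2,0.2]'

```text
time_s: 32.15
position: [0.4397, -0.0008, 0.2492]
tool_rot: [0.943, 0.247, 0.156, -0.158]
force: [-0.6, 0.1, -0.5]
width: 0.0341
```

```bash
python3 - <<'E'
from h import *
p,r,o=tool();print(p,delta([.44,.0,.25],Rt=down(np.radians(-86.5))))
E
```

```text
[ 0.43971646 -0.00082032  0.24916892] (array([ 0.09, -0.07, -0.04]), array([-17.9, -18.7,  25.4]))
```

Call:
move_arm --rot '[[-3.4,-3.6,4.9],[-6.8,-7.2,9.8],[-10.2,-10.8,14.7],[-13.6,-14.4,19.6],[-17.9,-18.7,25.4]]' --dp '[[0,0,0],[0,0,0],[0,0,0],[0,0,0],[0,0,0]]' --grip '[0.2,0.2,0.2,0.2,0.2]'

```text
time_s: 32.57
position: [0.4411, -0.0006, 0.2499]
tool_rot: [0.999, 0.038, 0.006, -0.005]
force: [-0.8, -0.6, -0.7]
width: 0.0343
```

```bash
python3 - <<'E'
from h import *
for i in range(4): p,r,o=tool();shot('wrist','w33')
print(p,o['dq'].round(3),delta([.44,.0,.25],Rt=down(np.radians(-86.5)))); V('w33').crop('c33',220,10,420,280,3)
E
```

```text
[4.41598507e-01 3.85094439e-04 2.48813159e-01] [-0.042 -0.026  0.018  0.037 -0.016 -0.066] (array([-0.14, -0.03, -0.11]), array([-0.9, -0.8,  1.4]))
```

View pics/c33.png

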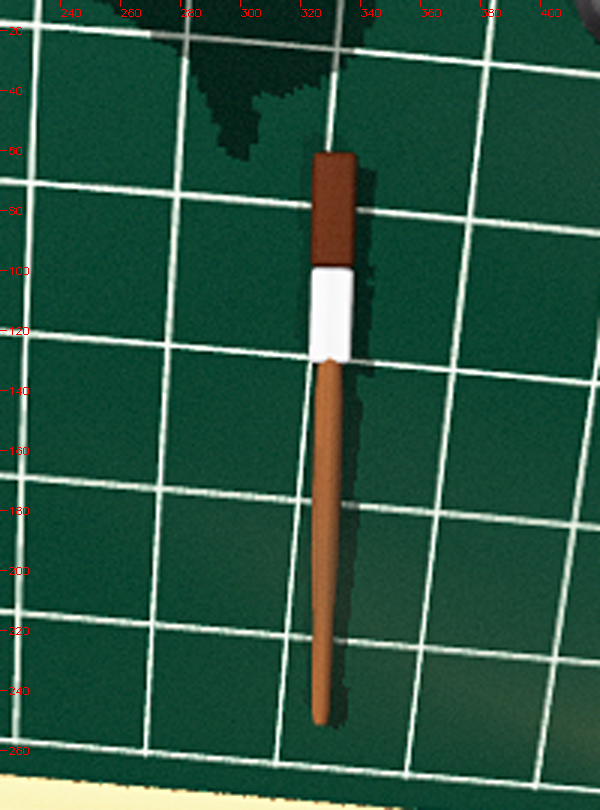

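Brush1: bristle end (331,61), ferrule/handle joint (330,130), handle end (326.5,251).

```bash
python3 - <<'E'
from h import *
v=V('w33')
o,a=line(v,(331.2,61),(326.7,251),.008,.095,.19); u=np.array([np.cos(np.radians(a)),np.sin(np.radians(a)),0])
F=v.z(330,130,.008); print('from ferrule',(F-.029*u).round(4),'grip',(o+.01*u).round(4))
print(delta(np.r_[(o+.01*u)[:2],.05],Rt=down(np.radians(a-90))))
E
```

```text
len 0.19 ang 3.9 o [ 0.4866 -0.0033  0.008 ]
from ferrule [ 0.4882 -0.0036  0.008 ] grip [ 0.4966 -0.0026  0.008 ]
(array([ 5.21,  1.03, 19.95]), array([-0.9, -0.8,  1. ]))
```

Call:
move_arm --rot '[[-0.5,-0.4,0.5],[-0.9,-0.8,1],[-0.9,-0.8,1],[-0.9,-0.8,1],[-0.9,-0.8,1]]' --dp '[[2,0.5,4],[5.2,1,8],[5.2,1,12],[5.2,1,16],[5.2,1,19]]' --grip '[0.3,0.3,0.3,0.3,0.3]'

```text
time_s: 33.18
position: [0.4958, -0.0045, 0.0576]
tool_rot: [0.999, 0.032, -0.0, -0.0]
force: [0.9, 0.6, -0.5]
width: 0.03
```

```bash
python3 - <<'E'
from h import *
for i in range(4): p,r,o=tool();shot('wrist','w34')
print(p,o['dq'].round(3),delta([.4966,-.0026,.0045],Rt=down(np.radians(-86.1))))
E
```

```text
[ 0.49475548 -0.00439357  0.05862507] [ 0.006 -0.048 -0.082 -0.006  0.035  0.014] (array([ 0.04, -0.18,  5.69]), array([ 0.1,  0. , -0.3]))
```

View pics/w34.png

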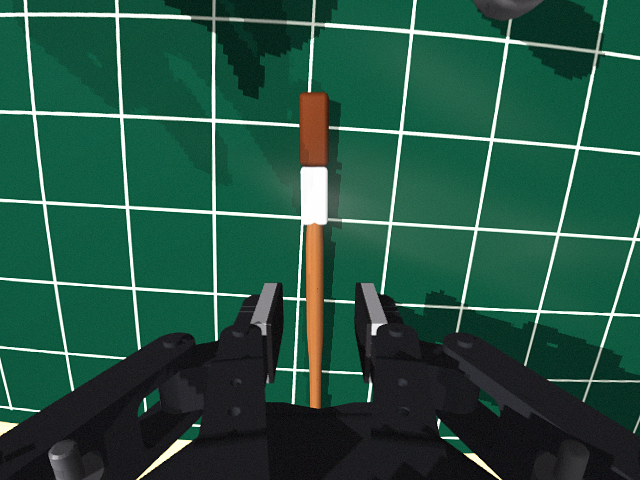

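Call:
move_arm --rot '[[0,0,0],[0,0,0],[0,0,0],[0,0,0],[0,0,0]]' --dp '[[0,-0.15,1.5],[0,-0.15,3],[0,-0.15,4.5],[0,-0.15,5.2],[0,-0.15,5.2]]' --grip '[0.3,0.3,0.3,0.3,0.3]'

```text
time_s: 33.8
position: [0.4968, -0.0027, 0.0095]
tool_rot: [1.0, 0.031, 0.0, 0.001]
force: [-0.5, -0.9, 0.0]
width: 0.0301
```

```bash
python3 - <<'E'
from h import *
p,r,o=tool();shot('wrist','w35');shot('wrist','w35');shot('wrist','w35')
p,r,o=tool();print(p,o['dq'].round(3),o['force'])
E
```

```text
[ 0.49728346 -0.00259686  0.01034143] [ 0.005  0.003  0.003 -0.001 -0.007  0.003] [-0.35607936 -0.08648923 -0.50191317]
```

Call:
move_arm --rot '[[0,0,0],[0,0,0],[0,0,0],[0,0,0],[0,0,0]]' --dp '[[0,0,0.4],[0,0,0.6],[0,0,0.6],[0,0,0.6],[0,0,0.6]]' --grip '[0.3,0.3,0.6,1,1]' --grip_force 25

```text
time_s: 34.37
position: [0.4971, -0.0022, 0.0033]
tool_rot: [1.0, 0.031, 0.001, 0.001]
force: [-0.4, 3.2, 8.2]
width: 0.0085
```

Call:
move_arm --rot '[[0,0,0],[0,0,0],[0,0,0],[0,0,0],[0,0,0]]' --dp '[[0,0,0],[0,0,-2],[0,0,-6],[0,0,-10],[0,0,-14]]' --grip '[1,1,1,1,1]' --grip_force 35

```text
time_s: 34.78
position: [0.4959, -0.0021, 0.144]
tool_rot: [1.0, 0.031, -0.001, 0.001]
force: [0.8, 0.3, 0.5]
width: 0.0081
```

```bash
python3 - <<'E'
from h import *
p,r,o=tool();print(p,o['width'],delta([.60,.05,.26],Rt=stand(90,20)))
shot('wrist','w36')
E
```

```text
[ 0.49585054 -0.00209341  0.14395756] 0.008091360417123977 (array([ 10.71,  -4.52, -11.63]), array([ 52.3,  55.7, -74.6]))
```

View pics/w36.png

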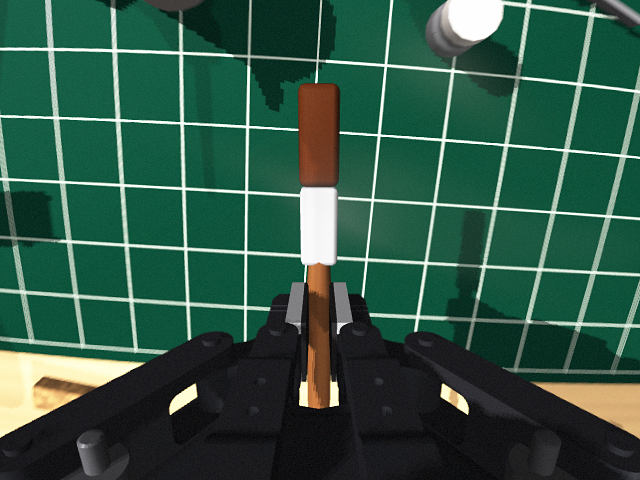

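The brush is held. Now lifting and turning it upright.

Call:
move_arm --rot '[[3,3.2,-4.4],[6.2,6.6,-9],[9.4,10,-13.6],[12.8,13.6,-18.5],[16.2,17.2,-23.4]]' --dp '[[0.5,0,-4],[1,-0.5,-8],[2,-1.5,-11],[3.5,-2.5,-11.6],[5,-3.5,-11.6]]' --grip '[1,1,1,1,1]'

```text
time_s: 35.25
position: [0.5454, 0.0365, 0.2624]
tool_rot: [0.95, 0.234, 0.148, -0.143]
force: [0.2, 1.0, -0.8]
width: 0.0078
```

```bash
python3 - <<'E'
from h import *
p,r,o=tool();print(p,o['width'],delta([.60,.05,.26],Rt=stand(90,20)))
E
```

```text
[0.54544854 0.03646126 0.26235995] 0.007807974371844187 (array([5.08, 1.55, 1.84]), array([ 36. ,  38.3, -50.7]))
```

Call:
move_arm --rot '[[3.4,3.7,-4.8],[6.8,7.3,-9.6],[10.2,10.9,-14.4],[13.6,14.5,-19.2],[17,18.1,-24]]' --dp '[[1,0.3,0.3],[2,0.6,0.6],[3,0.9,1],[4,1.2,1.4],[5,1.5,1.8]]' --grip '[1,1,1,1,1]'

```text
time_s: 35.67
position: [0.5982, 0.0492, 0.2558]
tool_rot: [0.816, 0.417, 0.282, -0.283]
force: [-0.7, 0.6, -0.2]
width: 0.0079
```

```bash
python3 - <<'E'
from h import *
p,r,o=tool();print(p,o['width'],delta([.60,.05,.26],Rt=stand(90,20)))
E
```

```text
[0.59817191 0.04917862 0.25582823] 0.007875510458012797 (array([ 0.42,  0.02, -0.19]), array([ 18.9,  20.2, -27. ]))
```

Call:
move_arm --rot '[[3.5,3.7,-5],[7,7.5,-10],[10.5,11.2,-15],[14,15,-20],[17.2,18.5,-24.7]]' --dp '[[0.3,0,0],[0.3,0,0],[0.3,0,0],[0.3,0,0],[0.3,0,0]]' --grip '[1,1,1,1,1]'

```text
time_s: 36.08
position: [0.5992, 0.0505, 0.2572]
tool_rot: [0.603, 0.567, 0.397, -0.397]
force: [0.4, 0.8, 0.8]
width: 0.0086
```

```bash
python3 - <<'E'
from h import *
p,r,o=tool();print(p,o['width'])
v=V('t32')
print('end',v.z(316.5,210.5,.015)-[.675,.106,0],'rim',v.z(296,206.5,.1)-[.675,.106,0],'tip',v.z(277.5,204,.16)-[.675,.106,0])
for dx in(.012,-.012): print(delta([.675+dx,.131,.25],Rt=stand(90,20)))
E
```

```text
[0.59918795 0.05045435 0.25721239] 0.008646969957094823
end [ 0.00389399 -0.01680418  0.015     ] rim [-0.00305026  0.03540027  0.1       ] tip [-0.00976448  0.07756971  0.16      ]
(array([2.66, 8.46, 8.  ]), array([ 1.7,  1.7, -2.4]))
(array([2.56, 6.06, 7.93]), array([ 1.7,  1.7, -2.4]))
```

Call:
move_arm --rot '[[1.7,1.7,-2.4],[1.7,1.7,-2.4],[1.7,1.7,-2.4],[1.7,1.7,-2.4],[1.7,1.7,-2.4]]' --dp '[[1,2.5,2],[2,5,4],[2.6,7,6],[2.6,8.6,8],[2.6,8.6,8]]' --grip '[1,1,1,1,1]'

```text
time_s: 36.5
position: [0.6901, 0.1338, 0.247]
tool_rot: [0.581, 0.579, 0.403, -0.406]
force: [-0.9, 0.1, -0.8]
width: 0.0083
```

```bash
python3 - <<'E'
from h import *
for i in range(3):p,r,o=tool();shot('scene','s37')
p,r,o=tool();print(p,o['width'],o['dq'].round(3),delta([.689,.131,.13],Rt=stand(90,20)))
s=V('s37');print(s.px(p+r.apply([-.105,0,-.005]))); s.crop('cs37',270,180,400,330,4)
E
```

```text
[0.68838563 0.13105775 0.24872219] 0.008195727029180595 [-0.016 -0.017  0.004  0.     0.004  0.001] (array([-11.14,   0.1 ,   4.09]), array([-0. ,  0.2, -0.2]))
(np.float64(317.5329359262731), np.float64(265.7918599885275))
```

View pics/cs37.png

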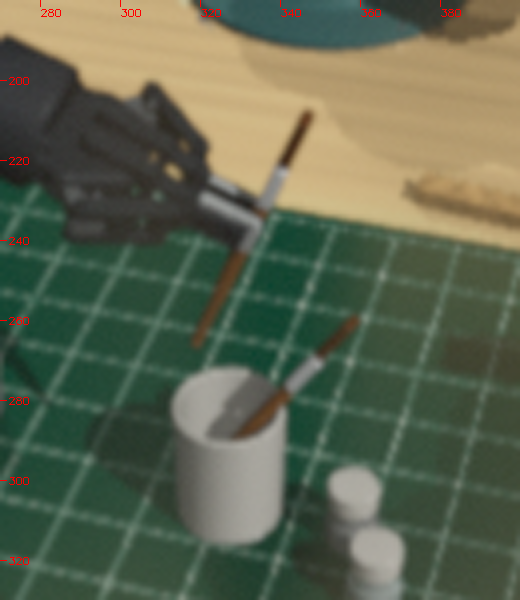

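The handle end is at (317,265), as predicted. I'll lower it.

Call:
move_arm --rot '[[0,0,0],[0,0,0],[0,0,0],[0,0,0],[0,0,0]]' --dp '[[-1.4,0.1,0.5],[-2.8,0.1,1],[-4.2,0.1,1.5],[-5.6,0.1,2],[-7,0.1,2.5]]' --grip '[1,1,1,1,1]'

```text
time_s: 37.07
position: [0.689, 0.13, 0.1727]
tool_rot: [0.581, 0.578, 0.404, -0.405]
force: [0.6, -1.0, -0.3]
width: 0.0084
```

Call:
move_arm --rot '[[0,0,0],[0,0,0],[0,0,0],[0,0,0],[0,0,0]]' --dp '[[-1.4,0,0.5],[-2.8,0,1],[-4,0,1.5],[-4.5,0,1.65],[-5,0,1.8]]' --grip '[1,1,1,1,1]'

```text
time_s: 37.48
position: [0.6892, 0.1301, 0.1207]
tool_rot: [0.581, 0.579, 0.404, -0.405]
force: [0.1, -0.1, 0.1]
width: 0.0083
```

```bash
python3 - <<'E'
from h import *
p,r,o=tool();print(p,o['width'],o['force'],'end',p+r.apply([-.105,0,-.004]))
shot('scene','s38');shot('wrist','w38'); V('s38').crop('cs38',270,180,400,330,4)
E
```

```text
[0.68916216 0.13007076 0.12071579] 0.008323827947515065 [ 0.06855059 -0.10132138  0.08451038] end [0.688745   0.09010946 0.02353595]
```

View pics/cs38.png

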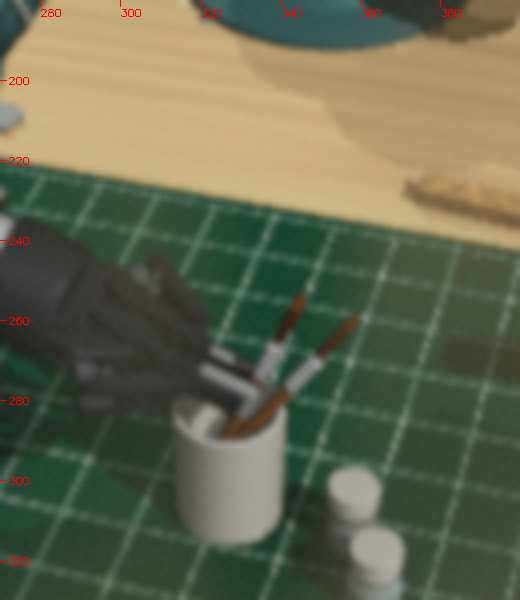

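View pics/w38.png

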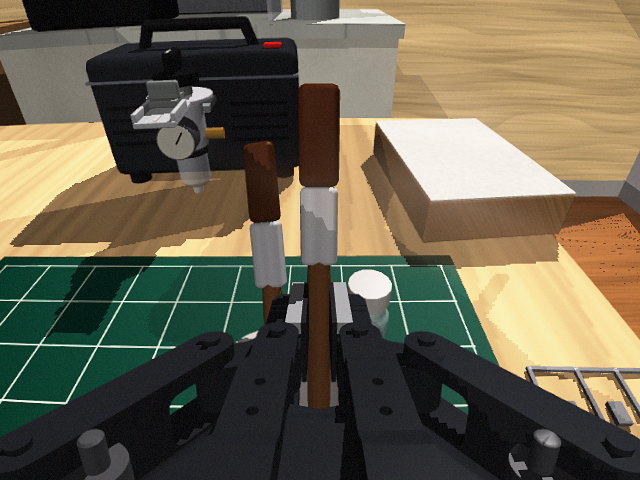

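Call:
move_arm --rot '[[0,0,0],[0,0,0],[0,0,0],[0,0,0],[0,0,0]]' --dp '[[0,0,0],[0,0,0],[0,0,0],[0,0,0],[0,0,-1]]' --grip '[0.5,0.4,0.4,0.4,0.4]'

```text
time_s: 38.0
position: [0.6888, 0.1214, 0.125]
tool_rot: [0.581, 0.579, 0.404, -0.406]
force: [-0.0, 0.5, -0.2]
width: 0.0256
```

Call:
move_arm --rot '[[0,0,0],[0,0,0],[0,0,0],[0,0,0],[0,0,0]]' --dp '[[0,0,-2],[0,0,-5],[0,0,-8],[2,0,-12],[4,0,-15]]' --grip '[0.4,0.4,0.4,0.4,0.4]'

```text
time_s: 38.42
position: [0.6887, -0.0087, 0.2146]
tool_rot: [0.582, 0.578, 0.404, -0.406]
force: [0.8, -0.3, 0.4]
width: 0.0256
```

Call:
move_arm --rot '[[0,0,0],[0,0,0],[0,0,0],[0,0,0],[0,0,0]]' --dp '[[2,-4,-1],[3,-8,-1],[3,-12,-1],[3,-16,-1],[3,-18,-1]]' --grip '[0.4,0.4,0.4,0.4,0.4]'

```text
time_s: 38.83
position: [0.5059, -0.0054, 0.247]
tool_rot: [0.581, 0.579, 0.404, -0.405]
force: [-0.2, -0.8, 0.8]
width: 0.0255
```

```bash
python3 - <<'E'
from h import *
p,r,o=tool();print(p,o['width'],o['time_s'])
shot('wrist','w39');shot('scene','s39');shot('top','t39'); V('s39').crop('cs39',270,180,400,330,4)
E
```

```text
[ 0.50593506 -0.00535103  0.24697633] 0.02551467283231883 38.8333
```

View pics/s39.png

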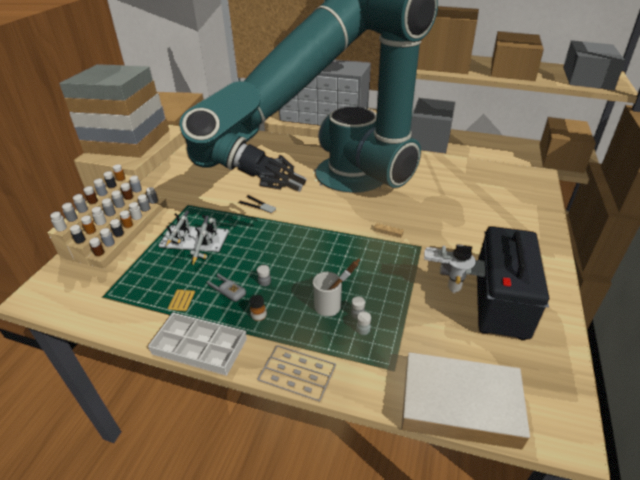

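View pics/cs39.png

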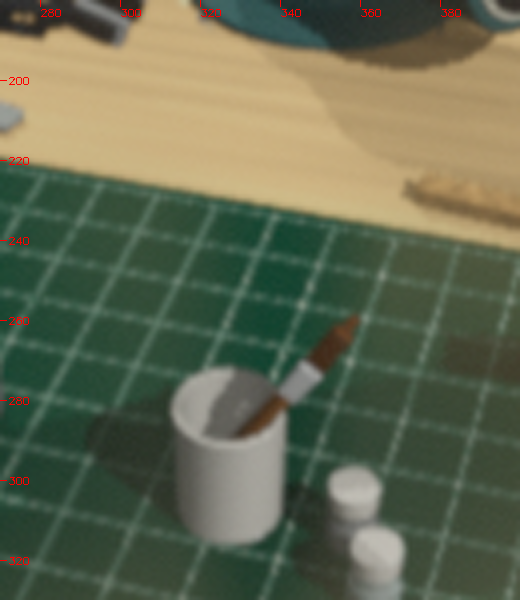

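View pics/t39.png

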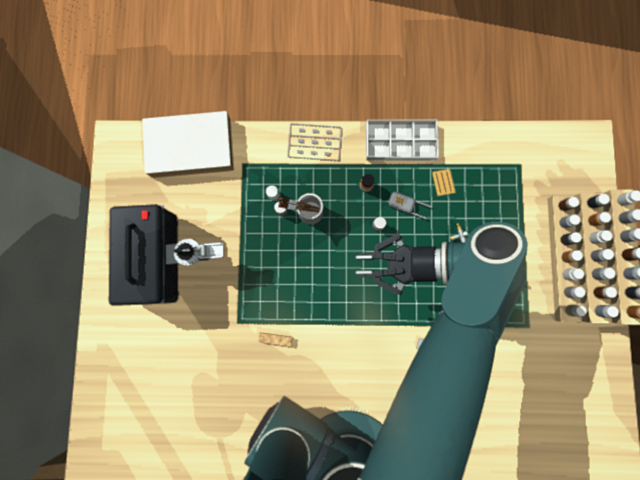

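```bash
python3 - <<'E'
from h import *
t=V('t39'); t.crop('ct39',250,170,350,250,6); V('s39').crop('ch39',150,200,250,270,6); V('w39').crop('cw39',150,100,400,340,3)
print(t.px([.5235,-.3697,.05]))
E
```

```text
(np.float64(487.72197806702775), np.float64(266.2469464558342))
```

View pics/ct39.png

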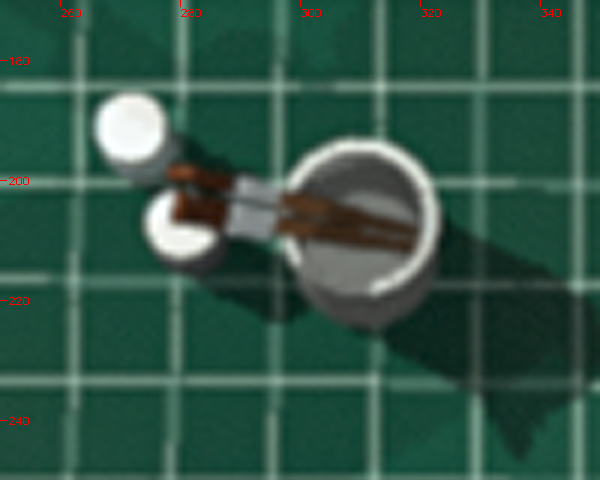

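View pics/ch39.png

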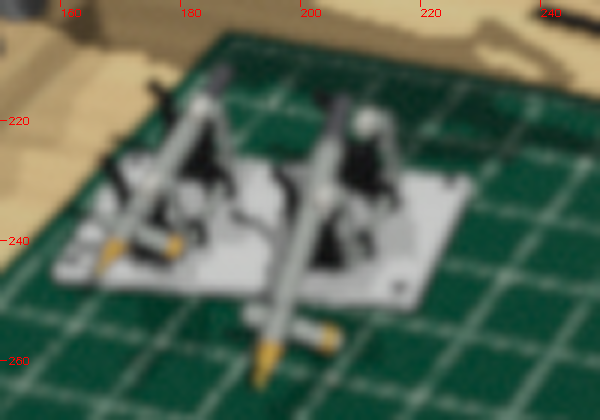

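View pics/cw39.png

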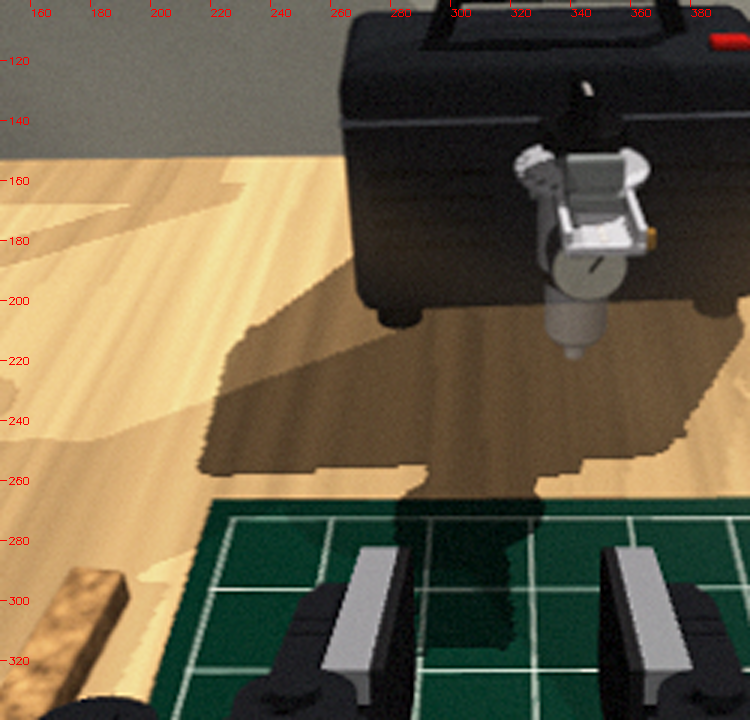

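The left airbrush (clip0) looks shifted in the scene view compared with the other one. I'll check when that happened and look closely.

```bash
python3 - <<'E'
from h import *
for n in('s30','s32','s37','s38'): V(n).crop('ch_'+n,150,200,250,270,3)
a=np.vstack([np.hstack([cv2.imread(f'pics/ch_{n}.png') for n in p]) for p in(('s30','s32'),('s37','s38'))]); cv2.imwrite('pics/cmp.png',a)
p,r,o=tool();print(delta([.45,-.33,.25],Rt=down(np.radians(-80.25))))
E
```

```text
(array([-11.  ,  -5.76, -30.53]), array([-48.4, -57.4,  69.2]))
```

View pics/cmp.png

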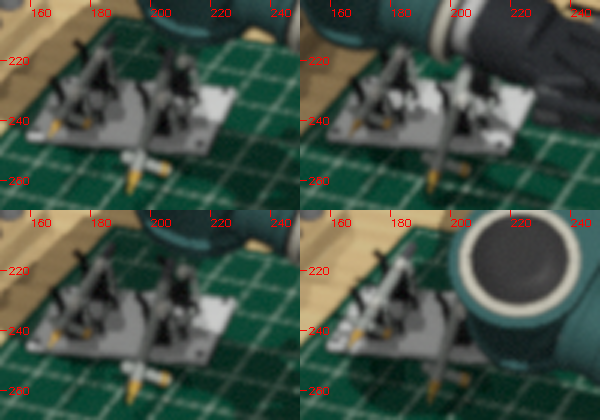

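The disturbance hit airbrush0 between t=22 s and 28.7 s: it now lies shifted backwards in clip0. I'll go over and look.

Call:
move_arm --rot '[[-3.3,-3.9,4.8],[-6.6,-7.8,9.5],[-9.9,-11.7,14.2],[-13.2,-15.6,18.9],[-16.5,-19.5,23.6]]' --dp '[[0,0,-2],[0,-1,-4],[-1,-2,-6],[-2,-2,-8],[-3,-2,-10]]' --grip '[0.2,0.2,0.2,0.2,0.2]'

```text
time_s: 39.4
position: [0.4895, -0.1111, 0.2537]
tool_rot: [0.799, 0.443, 0.287, -0.287]
force: [0.6, -0.0, 0.1]
width: 0.0341
```

```bash
python3 - <<'E'
from h import *
p,r,o=tool();print(p,delta([.46,-.38,.26],Rt=down(np.radians(-80.25))))
E
```

```text
[ 0.48949375 -0.1111236   0.25370362] (array([-15.46,   9.17, -20.22]), array([-31.8, -37.7,  45.4]))
```

Call:
move_arm --rot '[[-3.3,-3.9,4.8],[-6.6,-7.8,9.5],[-9.9,-11.7,14.2],[-13.2,-15.6,18.9],[-16.5,-19.5,23.6]]' --dp '[[-2.3,1.4,-3],[-4.6,2.8,-6],[-6.9,4.1,-9],[-9.2,5.5,-12],[-11.4,6.8,-15]]' --grip '[0.2,0.2,0.2,0.2,0.2]'

```text
time_s: 39.82
position: [0.4687, -0.3112, 0.2582]
tool_rot: [0.941, 0.269, 0.145, -0.145]
force: [0.2, -0.8, 0.3]
width: 0.0343
```

```bash
python3 - <<'E'
from h import *
p,r,o=tool();print(p,delta([.46,-.38,.26],Rt=down(np.radians(-80.25))))
E
```

```text
[ 0.46874254 -0.31124838  0.25818689] (array([-3.84,  5.08, -2.75]), array([-15.3, -18.2,  21.8]))
```

Call:
move_arm --rot '[[-3.3,-3.9,4.8],[-6.6,-7.8,9.5],[-9.9,-11.7,14.2],[-13.2,-15.6,18.9],[-15.3,-18.2,21.8]]' --dp '[[-1,1.5,-1],[-2,3,-2],[-3.8,5,-2.7],[-3.8,5,-2.7],[-3.8,5,-2.7]]' --grip '[0.2,0.2,0.2,0.2,0.2]'

```text
time_s: 40.23
position: [0.4609, -0.3777, 0.2592]
tool_rot: [0.996, 0.085, -0.0, -0.0]
force: [-0.3, 0.8, -0.4]
width: 0.0343
```

```bash
python3 - <<'E'
from h import *
for i in range(5): p,r,o=tool();shot('wrist','w40')
print(p,o['dq'].round(3)); 
E
```

```text
[ 0.46094027 -0.37612887  0.25874357] [-0.016 -0.004  0.009  0.002 -0.001 -0.004]
```

View pics/w40.png

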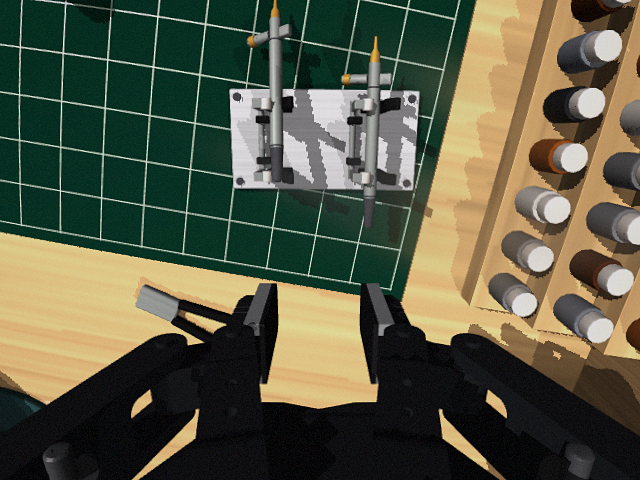

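It is clip1's airbrush that slid forward about 40 mm: its tip is off the top at (276,5) and the rear ring at v≈146 lies between the forks. Clip0's is fine. Zooming in.

```bash
python3 - <<'E'
from h import *
v=V('w40'); v.crop('c40',225,0,425,240,3)
m=np.array([.5235,-.3697]);a=np.radians(9.75);X=np.array([np.cos(a),np.sin(a)]);Y=np.array([-X[1],X[0]])
for q in((275.5,25),(275.5,60),(275.5,80),(276,100),(276.5,120),(277,140),(277,170)):
    P=v.w(*q);d=P[:2]-m;print(q,P.round(4),(d@X).round(4),(d@Y-.045).round(4))
E
```

```text
(275.5, 25) [ 0.6168 -0.3078  0.0328] 0.1024 0.0002
(275.5, 60) [ 0.5856 -0.3139  0.0429] 0.0706 -0.0006
(275.5, 80) [ 0.5682 -0.3172  0.0477] 0.0529 -0.0008
(276, 100) [ 0.551  -0.3209  0.0528] 0.0354 -0.0016
(276.5, 120) [ 0.534  -0.3247  0.0584] 0.018 -0.0024
(277, 140) [ 0.5172 -0.3282  0.0627] 0.0008 -0.003
(277, 170) [ 0.4919 -0.3328  0.0693] -0.0249 -0.0033
```

View pics/c40.png

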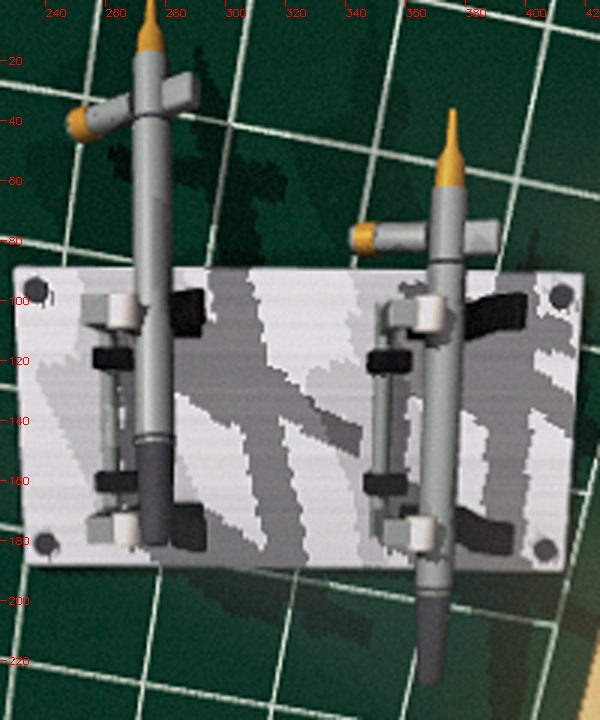

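Airbrush1 sits nose-down about 16°, with its tail above the rear noses. I'll lift it out by the barrel in front of the forks, lay it on the mat, and redo it.

```bash
cat > t.py <<'E'
from h import *
ps=np.radians(11.8);pt=np.radians(16.4)
b=np.array([np.cos(ps)*np.cos(pt),np.sin(ps)*np.cos(pt),-np.sin(pt)]); y=np.cross([0,0,-1.],b); 
yv=np.array([np.sin(ps),-np.cos(ps),0]); z=np.cross(b,yv); T=R.from_matrix(np.c_[b,yv,z]); A=np.array([.5801,-.3149,.038])
E
python3 - <<'E'
from t import *
print(z,yv)
for k in(-.07,.007): print(A+k*z,delta(A+k*z,Rt=T))
import kin
p,r,o=tool();q,e=kin.ik(A+.007*z,T,o['qpos']);print(q.round(2),e)
E
```

```text
[-0.27637484 -0.05773771 -0.95931397] [ 0.20449605 -0.97886739  0.        ]
[ 0.59944624 -0.31085836  0.10515198] (array([14.77, -3.92, 15.43]), array([ -0.6, -16.6,  -1.6]))
[ 0.57816538 -0.31530416  0.0312848 ] (array([12.57, -3.81, 22.81]), array([ -0.6, -16.6,  -1.6]))
[-0.42  0.35  1.53 -0.17  1.5   0.98] 7.190721198135665e-11
```

Call:
move_arm --rot '[[0,-4,0],[0,-8,0],[0,-12,-1],[-0.6,-16.6,-1.6],[-0.6,-16.6,-1.6]]' --dp '[[4,-1,1],[8,-2,3],[12,-3.5,6],[14.8,-3.9,9],[14.8,-3.9,12.5]]' --grip '[0.3,0.3,0.3,0.3,0.3]'

```text
time_s: 40.9
position: [0.6024, -0.31, 0.1377]
tool_rot: [0.984, 0.103, -0.143, 0.016]
force: [0.1, -1.1, -0.7]
width: 0.0296
```

```bash
python3 - <<'E'
from t import *
for i in range(4): p,r,o=tool();shot('wrist','w41')
print(p,o['dq'].round(3),o['width'])
for k in(-.03,.007): print(delta(A+k*z,Rt=T))
E
```

```text
[ 0.59767103 -0.31129922  0.13493083] [-0.029 -0.084 -0.05  -0.012  0.031 -0.003] 0.02990677082347333
(array([ 1.13, -0.12,  7.14]), array([-0. ,  0.1, -0.1]))
(array([ 1.14, -0.12, 10.84]), array([-0. ,  0.1, -0.1]))
```

View pics/w41.png

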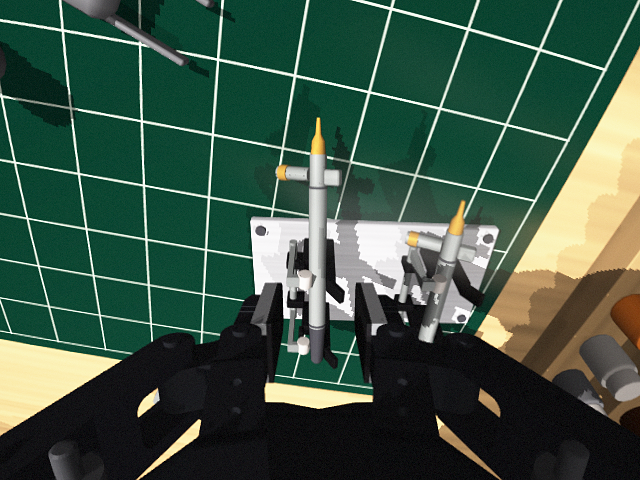

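Call:
move_arm --rot '[[0,0,0],[0,0,0],[0,0,0],[0,0,0],[0,0,0]]' --dp '[[1,-0.1,2],[1.1,-0.1,4],[1.1,-0.1,5.5],[1.1,-0.1,7],[1.1,-0.1,7]]' --grip '[0.3,0.3,0.3,0.3,0.3]'

```text
time_s: 41.52
position: [0.5873, -0.3137, 0.0673]
tool_rot: [0.985, 0.1, -0.143, 0.015]
force: [-0.7, 0.4, -0.9]
width: 0.0299
```

```bash
python3 - <<'E'
from t import *
for i in range(4): p,r,o=tool();shot('wrist','w42')
print(p,o['dq'].round(3),o['width'],o['force'])
for k in(-.03,.007): print(delta(A+k*z,Rt=T))
v=V('w42')
for q in((318,250),(318,270),(318,290),(318,310),(318,330)): print(v.w(*q).round(4))
E
```

```text
[ 0.58927624 -0.31357545  0.07004877] [ 0.006 -0.    -0.011 -0.001 -0.003  0.   ] 0.02959430503826732 [-0.4587184   0.58699167  0.65357242]
(array([-0.  , -0.06,  0.35]), array([ 0.2, -0. , -0.2]))
(array([-0.01, -0.07,  4.05]), array([ 0.2, -0. , -0.2]))
[ 0.5959 -0.3126  0.0402]
[ 0.5862 -0.3146  0.0429]
[ 0.5764 -0.3166  0.0459]
[ 0.5659 -0.3188  0.0486]
[ 0.5559 -0.3208  0.0524]
```

View pics/w42.png

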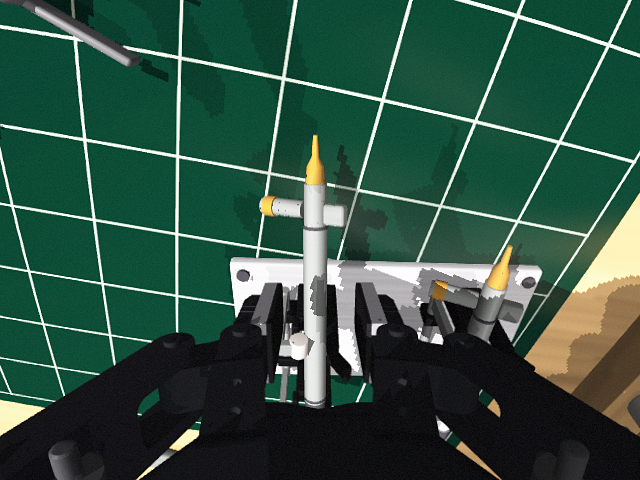

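Call:
move_arm --rot '[[0,0,0],[0,0,0],[0,0,0],[0,0,0],[0,0,0]]' --dp '[[0,-0.1,1],[0,-0.1,2],[0,-0.1,3],[0,-0.1,4],[0,-0.1,4]]' --grip '[0.3,0.3,0.3,0.3,0.3]'

```text
time_s: 42.13
position: [0.5762, -0.314, 0.027]
tool_rot: [0.984, 0.101, -0.144, 0.015]
force: [0.0, 0.4, 0.9]
width: 0.0298
```

```bash
python3 - <<'E'
from t import *
for i in range(3): p,r,o=tool();shot('wrist','w43')
print(p,o['dq'].round(3),o['width'],o['force'],delta(A+.007*z,Rt=T))
E
```

```text
[ 0.5773957  -0.31433974  0.02938438] [ 0.003 -0.01  -0.018  0.     0.005 -0.002] 0.030161641256068163 [ 1.00948309 -0.77714955  0.1057243 ] (array([-0.02,  0.09, -0.12]), array([ 0.1,  0.1, -0.1]))
```

View pics/w43.png

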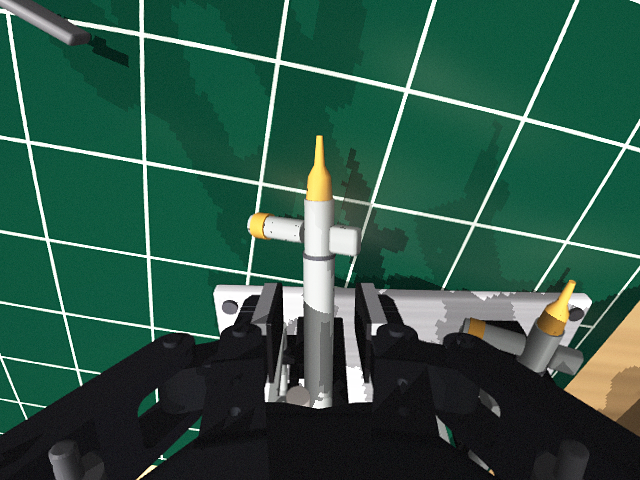

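Call:
move_arm --rot '[[0,0,0],[0,0,0],[0,0,0],[0,0,0],[0,0,0]]' --dp '[[0,0,0],[0,0,0],[0,0,0],[0,0,0],[0,0,0]]' --grip '[0.6,1,1,1,1]' --grip_force 60

```text
time_s: 42.7
position: [0.578, -0.3144, 0.0304]
tool_rot: [0.985, 0.101, -0.142, 0.016]
force: [1.3, 1.4, 3.2]
width: 0.0094
```

```bash
python3 - <<'E'
from t import *
p,r,o=tool()
print(p,o['width'],o['force'],r.inv().apply([0,0,1]))
E
```

```text
[ 0.57796556 -0.31440024  0.03036727] 0.009370380848595782 [1.29699901 1.40247732 3.19212579] [-0.28301484  0.0024433  -0.95911242]
```

Call:
move_arm --rot '[[0,0,0],[0,0,0],[0,0,0],[0,0,0],[0,0,0]]' --dp '[[-0.15,0,-0.5],[-0.3,0,-1],[-0.45,0,-1.5],[-0.6,0,-2],[-0.8,0,-2.7]]' --grip '[1,1,1,1,1]'

```text
time_s: 43.12
position: [0.5777, -0.3144, 0.0588]
tool_rot: [0.985, 0.101, -0.142, 0.016]
force: [0.5, -0.1, -1.4]
width: 0.0096
```

```bash
python3 - <<'E'
from t import *
p,r,o=tool()
print(p,o['width'],o['force'],o['moment'])
shot('wrist','w44')
E
```

```text
[ 0.57766969 -0.31442479  0.05881415] 0.009566603212089743 [ 0.5044192  -0.13228596 -1.35044296] [ 0.06649652 -0.20866545 -0.00812546]
```

View pics/w44.png

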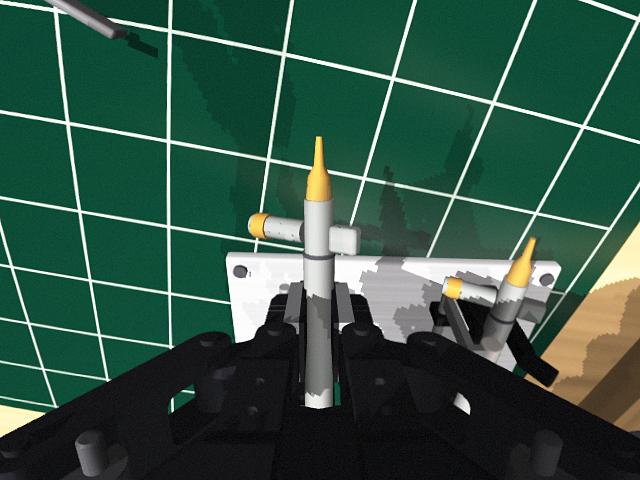

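Call:
move_arm --rot '[[0,0,0],[0,4,0],[0,8,0],[0,12,0],[0,16,0]]' --dp '[[-1,0,-3.5],[-2.1,0,-7],[-3.2,0,-10.5],[-3.2,0,-11],[-3.2,0,-11]]' --grip '[1,1,1,1,1]'

```text
time_s: 43.58
position: [0.5794, -0.3146, 0.1775]
tool_rot: [0.995, 0.102, 0.0, 0.003]
force: [-0.8, 0.1, -2.2]
width: 0.009
```

```bash
python3 - <<'E'
from t import *
p,r,o=tool()
print(p,o['width'],delta([.53,-.15,.12],Rt=down(np.radians(-90))))
E
```

```text
[ 0.57944154 -0.31455665  0.17754739] 0.00902935235483867 (array([ -1.5 , -17.15,   5.64]), array([ 0.4, -0. , 11.7]))
```

Call:
move_arm --rot '[[0.2,0,3],[0.4,0,6],[0.4,0,9],[0.4,0,11.7],[0.4,0,11.7]]' --dp '[[-0.4,-4,0],[-0.8,-8,0.5],[-1.2,-12,2],[-1.5,-16,4],[-1.5,-17.1,5.6]]' --grip '[1,1,1,1,1]'

```text
time_s: 44.0
position: [0.5272, -0.1467, 0.1168]
tool_rot: [1.0, -0.001, -0.003, -0.002]
force: [-0.5, -0.7, -1.4]
width: 0.0095
```

Call:
move_arm --rot '[[0,0,0],[0,0,0],[0,0,0],[0,0,0],[0,0,0]]' --dp '[[0,0,2],[0,0,4],[0,0,6],[0,0,8],[0,0,9]]' --grip '[1,1,1,1,1]'

```text
time_s: 44.42
position: [0.5268, -0.1492, 0.0247]
tool_rot: [1.0, -0.0, -0.005, -0.002]
force: [-0.5, 0.3, -1.9]
width: 0.0093
```

```bash
python3 - <<'E'
from t import *
for i in range(3): p,r,o=tool();shot('wrist','w45')
v=V('w45')
print(p,o['dq'].round(3),o['width'],delta([.53,-.15,.005],Rt=down(np.radians(-90))))
for q in((318,240),(318,270),(318,370),(318,390)): print(v.w(*q).round(4))
E
```

```text
[ 0.52684727 -0.14931546  0.02524708] [ 0.    -0.028 -0.036  0.002  0.027 -0.   ] 0.009415287358214584 (array([0.26, 0.05, 2.16]), array([-0.2,  0.5, -0. ]))
[ 0.5585 -0.1496  0.0386]
[ 0.5472 -0.1496  0.0392]
[ 0.5047 -0.1496  0.04  ]
[ 0.4948 -0.1496  0.0396]
```

View pics/w45.png

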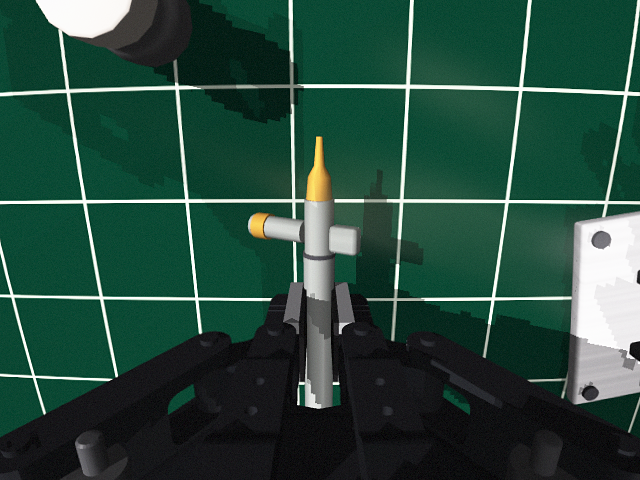

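Call:
move_arm --rot '[[0,0,0],[0,0,0],[0,0,0],[0,0,0],[0,0,0]]' --dp '[[0,0,0.7],[0,0,1.4],[0,0,2.1],[0,0,2.1],[0,0,2.1]]' --grip '[1,1,1,1,1]'

```text
time_s: 44.98
position: [0.5279, -0.1494, 0.0057]
tool_rot: [1.0, -0.0, -0.004, -0.002]
force: [1.8, 0.6, 1.9]
width: 0.0092
```

Call:
move_arm --rot '[[0,0,0],[0,0,0],[0,0,0],[0,0,0],[0,0,0]]' --dp '[[0,0,0],[0,0,0],[0,0,0],[0,0,-1],[0,0,-3]]' --grip '[0.6,0.2,0,0,0]'

```text
time_s: 45.4
position: [0.5265, -0.1492, 0.0342]
tool_rot: [1.0, -0.0, -0.006, -0.002]
force: [-0.1, 0.6, 0.2]
width: 0.0426
```

Call:
move_arm --rot '[[0,0,0],[0,0,0],[0,0,0],[0,0,0],[0,0,0]]' --dp '[[-1,0,-3],[-3,0,-6],[-5,0,-9],[-6,0,-10],[-6,0,-10]]' --grip '[0,0,0,0,0]'

```text
time_s: 45.82
position: [0.4683, -0.1503, 0.1402]
tool_rot: [1.0, -0.0, -0.002, -0.0]
force: [0.0, 0.1, 0.2]
width: 0.0428
```

```bash
python3 - <<'E'
from t import *
for i in range(4): p,r,o=tool();shot('wrist','w46')
print(p,o['dq'].round(3),o['width'])
V('w46').crop('c46',230,30,410,300,3)
E
```

```text
[ 0.46860197 -0.14981502  0.13556188] [ 0.003  0.024  0.005 -0.    -0.001 -0.002] 0.04299307961356192
```

View pics/w46.png

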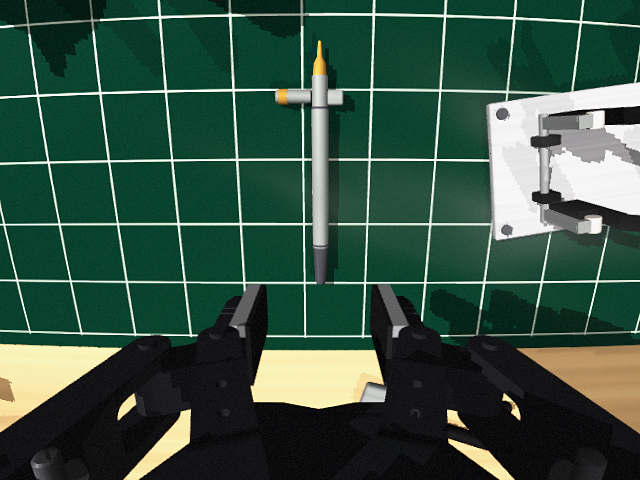

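View pics/c46.png

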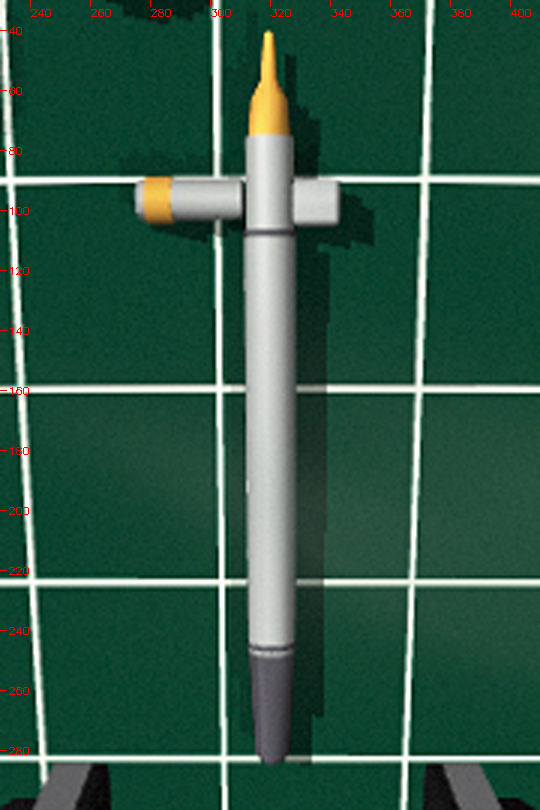

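The airbrush lies flat again: tip (319.5,40), rings at v=107 and 246, tail (320.5,284).

```bash
python3 - <<'E'
from h import *
v=V('w46')
o,a=line(v,(319.5,40),(320.5,284),.009)
F=v.z(320,107.5,.009);B=v.z(320.3,246,.009);print((F+B)/2,np.linalg.norm(F-B),v.w(320,150),v.w(320,220))
print(delta([o[0],o[1],.04],Rt=down(np.radians(a-90))))
E
```

```text
len 0.1733 ang 0.31 o [ 0.5039 -0.1511  0.009 ]
[ 0.50385411 -0.1511192   0.009     ] 0.09938969706707468 [ 0.5252089  -0.1509709   0.01495887] [ 0.47576625 -0.15103043  0.0152092 ]
(array([3.62, 0.17, 9.47]), array([-0.2,  0.5, -0.3]))
```

Call:
move_arm --rot '[[-0.2,0.5,-0.3],[-0.2,0.5,-0.3],[-0.2,0.5,-0.3],[-0.2,0.5,-0.3],[-0.2,0.5,-0.3]]' --dp '[[2,0.1,3],[3.6,0.15,6],[3.6,0.15,9],[3.6,0.15,9.5],[3.6,0.15,9.5]]' --grip '[0.2,0.2,0.2,0.2,0.2]'

```text
time_s: 46.43
position: [0.5024, -0.1505, 0.0379]
tool_rot: [1.0, 0.003, -0.003, -0.001]
force: [0.5, -0.6, 0.9]
width: 0.0341
```

```bash
python3 - <<'E'
from h import *
for i in range(4): p,r,o=tool();shot('wrist','w47')
print(p,o['dq'].round(3),o['width'],delta([.5039,-.1511,.004],Rt=down(np.radians(-89.7))))
E
```

```text
[ 0.50441456 -0.15132501  0.04234354] [-0.002 -0.011 -0.004  0.001 -0.005  0.001] 0.033711743128937315 (array([-0.07, -0.03,  3.86]), array([ 0.1, -0.2, -0. ]))
```

View pics/w47.png

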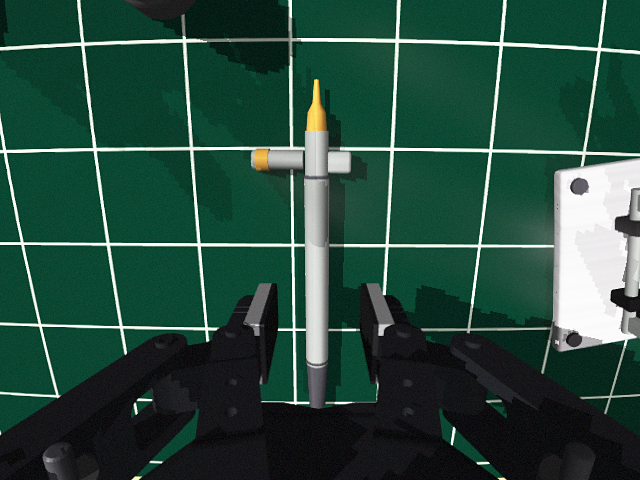

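Call:
move_arm --rot '[[0,0,0],[0,0,0],[0,0,0],[0,0,0],[0,0,0]]' --dp '[[-0.1,0,1.5],[-0.1,0,3],[-0.1,0,3.7],[-0.1,0,3.7],[-0.1,0,3.7]]' --grip '[0.2,0.2,0.2,0.2,0.2]'

```text
time_s: 47.05
position: [0.5031, -0.1512, 0.0046]
tool_rot: [1.0, 0.002, 0.001, 0.0]
force: [0.3, 0.5, 0.8]
width: 0.0339
```

Call:
move_arm --rot '[[0,0,0],[0,0,0],[0,0,0],[0,0,0],[0,0,0]]' --dp '[[0,0,0],[0,0,0],[0,0,0],[0,0,0],[0,0,0]]' --grip '[0.3,0.5,0.8,1,1]' --grip_force 60

```text
time_s: 47.47
position: [0.5033, -0.1513, 0.0047]
tool_rot: [1.0, 0.003, 0.001, 0.0]
force: [-1.4, 0.8, 6.1]
width: 0.0096
```

Call:
move_arm --rot '[[0,0,0],[0,0,0],[0,0,0],[0,0,0],[0,0,0]]' --dp '[[0,0,0],[0,0,-2],[0,0,-6],[0,0,-10],[0,0,-14]]' --grip '[1,1,1,1,1]'

```text
time_s: 47.88
position: [0.5022, -0.1509, 0.1455]
tool_rot: [1.0, 0.002, 0.0, 0.0]
force: [0.8, 0.5, -1.5]
width: 0.0094
```

```bash
python3 - <<'E'
from h import *
p,r,o=tool();print(p,o['width'],delta([.5158,-.3253,.14],Rt=down(np.radians(9.75-90))))
E
```

```text
[ 0.50223127 -0.15090178  0.14550808] 0.00936670157229223 (array([ 1.27, 17.45,  0.56]), array([ 0. , -0. , -9.5]))
```

Call:
move_arm --rot '[[0,0,-2],[0,0,-4],[0,0,-6],[0,0,-8],[0,0,-9.5]]' --dp '[[0,3,-1],[0.5,7,-1],[1,11,-1],[1.3,15,-1],[1.3,17.5,-1]]' --grip '[1,1,1,1,1]'

```text
time_s: 48.3
position: [0.5165, -0.3292, 0.1539]
tool_rot: [0.996, 0.086, 0.0, 0.001]
force: [0.1, 0.4, -1.7]
width: 0.0094
```

Call:
move_arm --rot '[[0,0,0],[0,0,0],[0,0,0],[0,0,0],[0,0,0]]' --dp '[[0,0,1],[0,0,3],[0,0,5],[0,0,6],[0,0,6]]' --grip '[1,1,1,1,1]'

```text
time_s: 48.72
position: [0.5157, -0.325, 0.0912]
tool_rot: [0.996, 0.085, -0.001, -0.001]
force: [-0.0, 0.7, -1.1]
width: 0.0092
```

```bash
python3 - <<'E'
from h import *
for i in range(4): p,r,o=tool();shot('wrist','w48')
print(p,o['dq'].round(3),o['width'],delta([.5158,-.3253,.042],Rt=down(np.radians(9.75-90))))
v=V('w48')
for q in((318,200),(318,230),(318,270),(318,350)):print(v.w(*q).round(4))
v.crop('c48',150,50,470,330,2)
E
```

```text
[ 0.51707017 -0.32598281  0.09501769] [-0.001 -0.006 -0.008 -0.001 -0.001 -0.001] 0.009176423332232841 (array([-0.13, -0.11,  5.33]), array([ 0.1, -0.1,  0.1]))
[ 0.5618 -0.3186  0.1053]
[ 0.5509 -0.3204  0.1053]
[ 0.5355 -0.3231  0.1054]
[ 0.5017 -0.329   0.1055]
```

View pics/c48.png

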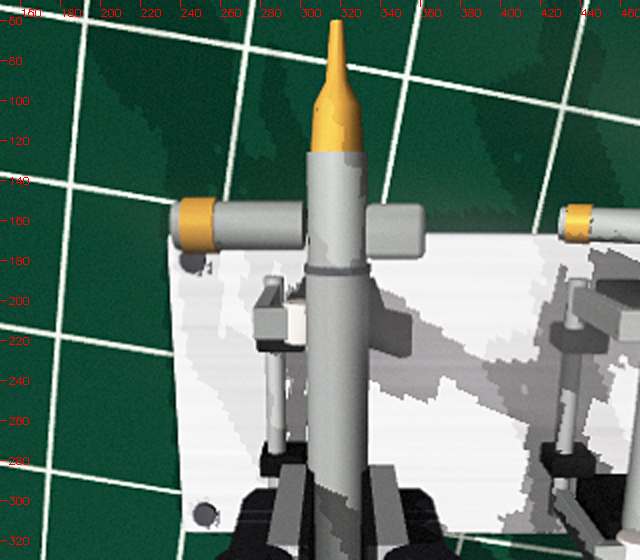

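```bash
python3 - <<'E'
from h import *
v=V('w48'); a=np.radians(9.8); d=np.array([np.cos(a),np.sin(a),0])
O=v.z(317.8,59.5,.099)-.092*d; O2=v.z(318,184.5,.105)-.05*d; print(O,O2)
p,r,o=tool(); print(r.inv().apply(np.array([.5158,-.3253,.047])-[*((O+O2)[:2]/2),.0994])*100)
E
```

```text
[ 0.51847929 -0.32596253  0.099     ] [ 0.51797321 -0.32612929  0.105     ]
[-0.23545915 -0.12376399  5.23939617]
```

Call:
move_arm --rot '[[0,0,0],[0,0,0],[0,0,0],[0,0,0],[0,0,0]]' --dp '[[-0.2,-0.1,0],[-0.25,-0.1,1],[-0.25,-0.1,2],[-0.25,-0.1,2.8],[-0.25,-0.1,2.8]]' --grip '[1,1,1,1,1]'

```text
time_s: 49.33
position: [0.5131, -0.3248, 0.063]
tool_rot: [0.996, 0.085, -0.001, -0.001]
force: [-0.6, -0.4, -2.0]
width: 0.009
```

Call:
move_arm --rot '[[0,0,0],[0,0,0],[0,0,0],[0,0,0],[0,0,0]]' --dp '[[0,0,0],[0,0,0],[0,0,0],[0,0,0],[0,0,0]]' --grip '[1,1,1,1,1]'

```text
time_s: 49.75
position: [0.5141, -0.3255, 0.0661]
tool_rot: [0.996, 0.085, 0.0, 0.0]
force: [-0.8, 0.3, -0.9]
width: 0.0096
```

```bash
python3 - <<'E'
from h import *
p,r,o=tool();print(p,o['time_s'],o['force'],delta([.5148,-.3255,.0426],Rt=down(np.radians(9.75-90))))
E
```

```text
[ 0.51411959 -0.32554853  0.06611058] 49.75 [-0.77143201  0.3147276  -0.92384509] (array([0.07, 0.  , 2.35]), array([ 0., -0.,  0.]))
```

Call:
move_arm --rot '[[0,0,0],[0,0,0],[0,0,0],[0,0,0],[0,0,0]]' --dp '[[0.05,0,0.5],[0.05,0,1],[0.05,0,1.5],[0.05,0,2],[0.05,0,2.4]]' --grip '[1,1,1,1,1]'

```text
time_s: 50.17
position: [0.5146, -0.3256, 0.0421]
tool_rot: [0.996, 0.085, 0.0, 0.0]
force: [-13.7, 6.1, 50.9]
width: 0.009
```

Call:
move_arm --rot '[[0,0,0],[0,0,0],[0,0,0],[0,0,0],[0,0,0]]' --dp '[[0,0,0.1],[0,0,0.2],[0,0,0.2],[0,0,0.2],[0,0,0.2]]' --grip '[1,1,1,1,1]'

```text
time_s: 50.58
position: [0.5151, -0.3259, 0.0423]
tool_rot: [0.996, 0.085, 0.001, 0.001]
force: [-8.8, 4.4, 29.2]
width: 0.0092
```

```bash
python3 - <<'E'
from h import *
p,r,o=tool();print(p,o['time_s'],o['width'],o['force'])
shot('wrist','w49'); v=V('w49')
for q in((318,200),(318,230),(318,270),(318,350)):print(v.w(*q).round(4))
E
```

```text
[ 0.51512021 -0.32589681  0.04227355] 50.5833 0.009241500173011164 [-8.7758305   4.42743822 29.19277007]
[ 0.5598 -0.3184  0.0526]
[ 0.549  -0.3203  0.0531]
[ 0.5336 -0.323   0.0528]
[ 0.4997 -0.3288  0.0528]
```

Call:
move_arm --rot '[[0,0,0],[0,0,0],[0,0,0],[0,0,0],[0,0,0]]' --dp '[[0,0,-0.2],[0,0,-0.2],[0,0,-0.2],[0,0,-0.2],[0,0,-1]]' --grip '[1,0.2,0.2,0.2,0.2]'

```text
time_s: 51.05
position: [0.5137, -0.3248, 0.0479]
tool_rot: [0.996, 0.085, -0.001, -0.001]
force: [0.3, 0.0, -0.6]
width: 0.0341
```

Call:
move_arm --rot '[[0,0,0],[0,0,0],[0,0,0],[0,0,0],[0,0,0]]' --dp '[[0,0,-2],[-0.5,0,-5],[-1,0,-8],[-2,0,-11],[-4,0,-15]]' --grip '[0.2,0.2,0.2,0.2,0.2]'

```text
time_s: 51.47
position: [0.4762, -0.3312, 0.1973]
tool_rot: [0.996, 0.086, -0.0, -0.001]
force: [0.9, -1.2, 0.4]
width: 0.0339
```

Call:
move_arm --rot '[[0,0,0],[0,0,0],[0,0,0],[0,0,0],[0,0,0]]' --dp '[[-1,0,-2],[-2,0,-4],[-3,0,-6],[-3,0,-6],[-3,0,-6]]' --grip '[0.2,0.2,0.2,0.2,0.2]'

```text
time_s: 51.88
position: [0.4467, -0.3372, 0.2585]
tool_rot: [0.996, 0.085, 0.001, 0.001]
force: [0.2, -1.0, -1.3]
width: 0.0342
```

```bash
python3 - <<'E'
from h import *
for i in range(5): p,r,o=tool();shot('wrist','w50')
shot('scene','s50');shot('top','t50')
print(p,o['time_s'],o['dq'].round(3))
V('w50').crop('c50',230,20,440,230,3); V('s50').crop('ch50',150,200,250,270,6); V('t50').crop('ct50',250,170,350,250,6); V('t50').crop('cl50',150,220,240,290,7)
m=np.array([.5235,-.3697]);a=np.radians(9.75);X=np.array([np.cos(a),np.sin(a)]);Y=np.array([-X[1],X[0]])
E
```

```text
[ 0.44682311 -0.33669642  0.25583992] 52.0833 [ 0.002  0.002 -0.002  0.001  0.003 -0.   ]
```

View pics/c50.png

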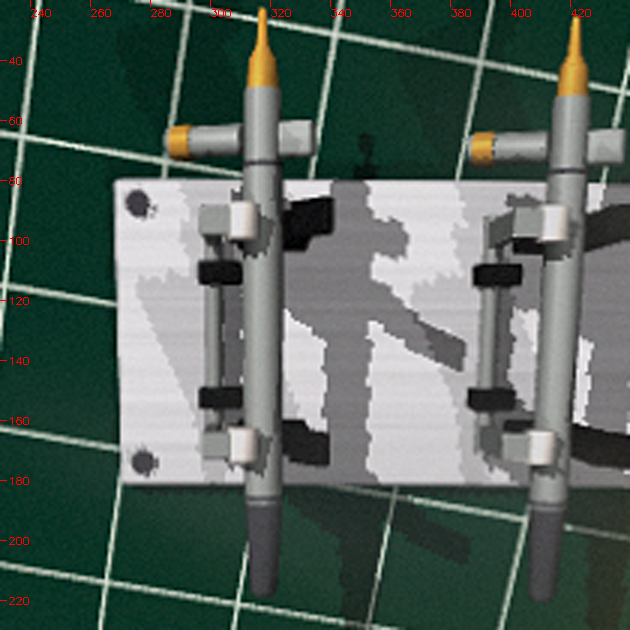

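View pics/s50.png

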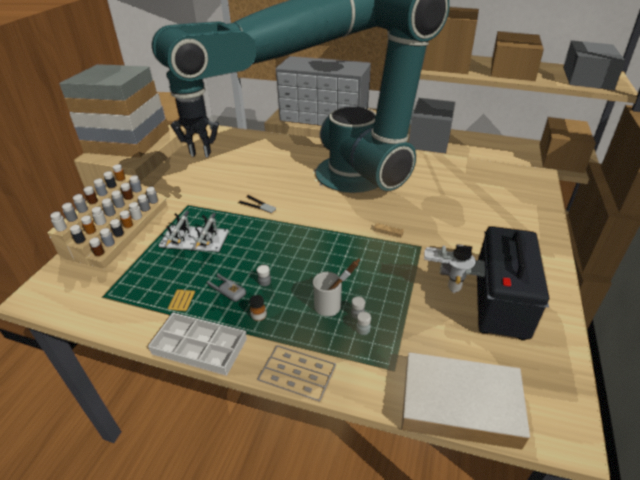

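View pics/t50.png

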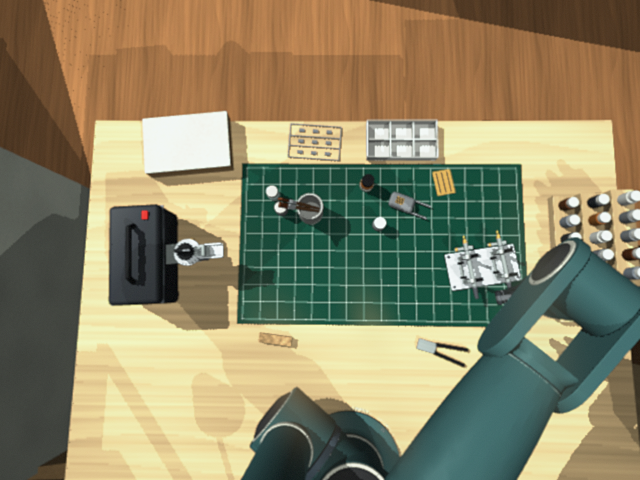

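View pics/cl50.png

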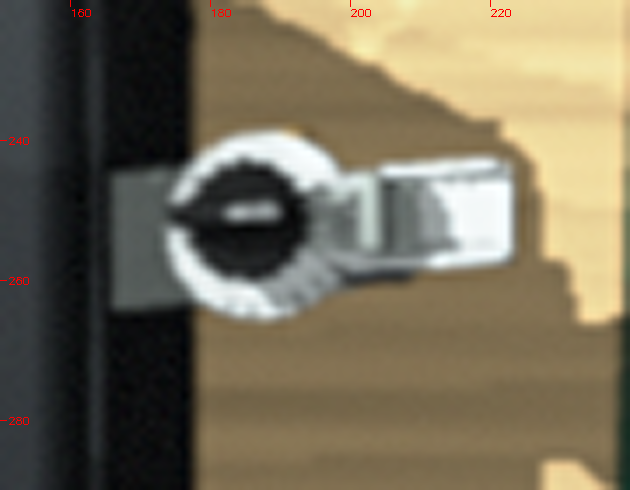

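All four noses lap over the two barrels, the brushes stand in the pot, and the knob and lock are home. I'm handing the job in.

```bash
python3 - <<'E'
from h import *
print(workorder.close_job(), status.get_obs()['time_s'])
E
```

```text
the job is handed in; nothing more can be done
the job is handed in; nothing more can be done
```

The airbrush corner is shut down and the job was handed in at about 52 s, well under the 210 s limit; no verdict was reported.

- **Knob and lock:** I turned the regulator knob back to its mark. I then pushed the lock until it met about 15 N at the expected home position. Its prongs sit either side of the lug, and the last top view shows it unchanged.
- **Airbrushes:** There were two, and I snapped both in after the lock was home. Their barrel tops were at 53 mm, the seated height. After I had seated airbrush1, it was found shifted about 40 mm and nose-down in clip1; I took this to be the announced knock. I lifted it out, laid it on the mat and seated it again. The last view shows the jaw noses closed over both barrels, centred to about 1–2 mm.
- **Brushes:** There were two, and both stand in the pot bristles up, leaning on the rim. My first grip on brush0 closed above the handle without moving it, and I took it again lower.
- **Everything else:** The jars, cement bottle and grey model part are upright and where they were in the last views. The arm was clear of everything, and the highest force I read was about 53 N at the wrist while pressing the airbrushes in.

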